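# Load the kiln setter with glaze test discs

## Task

Get the test firing ready: take every glazed test disc out of the wooden tray (press down the half nearer the tray's black-striped edge so that the disc rocks up and stays, then grip the raised edge) and stand each on edge in a slot of its own in the cream kiln setter, fully home and left standing there. Also take all three terracotta witness bars from the blue bin and put them in the grey dish, not stacked, all resting on its floor. Leave the white post in the bin and do not shift the other things on the table.

Things in the scene. Friction and masses are not known exactly. Their poses are not given: they have to be found in the camera images.
- tray: Fixed wooden rocker tray, 172 x 172 mm, 38 mm tall, origin under its centre, z up. Four round pockets, 69 mm across, at x = +-40, y = +-40 mm in its frame. A disc lies level, flush with the tray's top: its rim cannot be gripped. Pressed down 18 mm to the +x side of the pocket's centre, 15 mm deep, it rocks on to a ramp and stays there at 50 degrees. Black stripe along the tray's +x edge.
- setter: Fixed cream kiln setter for discs on edge, 84 (x) by 195 (y) mm, origin at the centre of its underside, z up. Four slots side by side along y, at y = -72, -24, 24, 72 mm in its frame, each 16 mm wide (y), running along x; floor 12 mm, blocks between slots 46 mm above the table. In each slot two rails 22 mm either side of the middle cradle the disc's rim.
- bin: Fixed blue sorting bin, 90 mm (x) by 270 mm (y), origin at the centre of its underside, floor 5 mm above the table, outer walls and dividers 5 mm thick and only 16 mm above the table. Four compartments side by side along y, centred at y = -99, -33, 33, 99 mm in its frame; each holds one witness bar or the white post.
- dish: Fixed grey shallow rectangular dish, 150 mm (x) by 90 mm (y) outside, 5 mm walls, rim 10 mm above the table, floor 5 mm above the table; origin at the centre of its underside.
- pocket0 (a point): One of the four like tray pockets: its centre, at the tray's top (38 mm up), axes as the tray's. The half towards -x (the robot's left) has a level ledge 28.5 mm above the table, cut away over its middle 34 mm to 14.5 mm; from the middle line a 50 degree ramp drops towards +x to 3 mm. On the ramp a disc's -x edge stands about 24 mm higher than before, with finger room above and below it.
- slot0 (a point): Point of the setter where the centre of a disc lies when it stands home in slot 1 of 4 (45 mm above the table, in the middle of the slot). Axes as the setter's: y is the axis that a racked disc's own z points along (either way).
- slot1 (a point): Point of the setter where the centre of a disc lies when it stands home in slot 2 of 4 (45 mm above the table, in the middle of the slot). Axes as the setter's: y is the axis that a racked disc's own z points along (either way).
- slot2 (a point): Point of the setter where the centre of a disc lies when it stands home in slot 3 of 4 (45 mm above the table, in the middle of the slot). Axes as the setter's: y is the axis that a racked disc's own z points along (either way).
- slot3 (a point): Point of the setter where the centre of a disc lies when it stands home in slot 4 of 4 (45 mm above the table, in the middle of the slot). Axes as the setter's: y is the axis that a racked disc's own z points along (either way).
- disc0_c (a point): Centre of the blue glazed test disc: 64 mm across, 9 mm thick, cream rim, about 60 g; its z is the disc's axis (both faces are glazed alike). Starts lying level in one of the tray's pockets; absent in some runs.
- disc1_c (a point): Centre of the green glazed test disc: 64 mm across, 9 mm thick, cream rim, about 60 g; its z is the disc's axis (both faces are glazed alike). Starts lying level in one of the tray's pockets; absent in some runs.
- disc2_c (a point): Centre of the amber glazed test disc: 64 mm across, 9 mm thick, cream rim, about 60 g; its z is the disc's axis (both faces are glazed alike). Starts lying level in one of the tray's pockets; absent in some runs.
- disc3_c (a point): Centre of the red glazed test disc: 64 mm across, 9 mm thick, cream rim, about 60 g; its z is the disc's axis (both faces are glazed alike). Starts lying level in one of the tray's pockets; absent in some runs.
- bar0_c (a point): Centre of witness bar 1 of 3: terracotta-coloured square bar 22 x 44 x 22 mm, long along its y, about 45 g; starts lying in a compartment of the bin.
- bar1_c (a point): Centre of witness bar 2 of 3: terracotta-coloured square bar 22 x 44 x 22 mm, long along its y, about 45 g; starts lying in a compartment of the bin.
- bar2_c (a point): Centre of witness bar 3 of 3: terracotta-coloured square bar 22 x 44 x 22 mm, long along its y, about 45 g; starts lying in a compartment of the bin.
- post0_center (a point): Centre of the white round post, 26 mm across, 30 mm tall, standing in the bin; not needed in this job.
- rib_c (a point): Bystander: wooden rib, 85 x 22 x 8 mm, lying between tray and setter.
- cup_rim (a point): Bystander: terracotta cup (this is the centre of its mouth), 72 mm across, 75 mm tall.
- jar: Bystander: blue jar, 64 mm across, 90 mm tall, origin under its centre.
- jar2: Bystander: green jar, 56 mm across, 80 mm tall, origin under its centre.
- roller: Bystander: dark wooden roller, 26 mm thick, 140 mm long, origin under its middle.
Not all that is in view belongs to the job. Of the things that look like the setter, the smallest one is meant.

How it is judged:
By the outcome, as a careful person would: the job done as asked, in the order asked, and still so for the second after the job is handed in, with the robot touching nothing.
Of disc0, disc1, disc2, disc3 only 2 to 4 are there at a start; the rules pass over those that are not, and their reading is None.
At some moment in a run one of bar0, bar1, bar2 may be knocked a few centimetres aside while the robot is not near it.
It also fails if it takes over 210 s, if anything falls off the work surface, if the arm or the gripper's body presses on something with over 40 N, if the wrist force passes 120 N, or if a joint passes its speed limit or range.

## Robot

A 6-joint arm with a two-finger parallel gripper is mounted at the origin on the work surface. World frame = base frame: x ahead of the robot, y to its left, z up, the work surface at z = 0. Lengths are in m, angles in degrees, forces in N, time in s.
With the tool pointing down it reaches from about 0.35 to 0.875 m from the base axis. Payload 4.2 kg.
Tool frame: the origin (TCP) lies on the centre line of the jaws, within the pads' length; the fingertips stand 11 mm ahead of it and the grasp point (between the pads) lies 8 mm behind it; y points along the fingers, z is the direction in which the jaws open and shut, and the axes are right-handed (so a half turn about y gives the same grasp; the last joint's range is limited). The gripper opens to 87 mm and grips with 3 to 60 N. Pads are 19 mm wide; open, the fingers measure 117 mm over their backs; the gripper's body (75 mm by 190 mm) begins 51 mm behind the grasp point.
Start: joints at [84.66, 22.042, 0.453, 0, -68.411, -14.817], TCP at [0.215, 0.587, 0.234] pointing down, gripper open.
Joint ranges: [-179.83, 179.83], [-69.29, 118.12], [-61.27, 80.66], [-181.25, 117.63], [-171.15, -9.14], [-177.46, 177.46]. Speed limits (degrees/s): [159.86, 159.86, 180, 180, 180, 180].

## Interface

Orientations are given as a 3x3 rotation matrix whose columns are the frame's x, y, z axes.
In Python, from station import r, optics gives the robot as it stands. The module is installed in compiled form; this text tells all that it offers.
- The arm moves only by the tool step_arm, never from a script. Its argument "moves" is a list that holds one entry, the list of rows, each a list of 7 numbers: the turn, a rotation vector about the tool's x, y, z in rad, then the shift along the tool's x, y, z in cm, then the opening in per cent of the stroke, from 0 (shut) to 100 (fully open). A call has exactly 5 rows; each row is the pose to reach, as a shift and turn from the pose commanded when the call began, along the tool's axes at that moment; what a row does not reach only later rows make up. A row lasts 1/12 s, in which the tool goes at most 41.7 mm and 7.16 degrees, less where a joint would pass 70% of its speed; a pose out of reach is approached as far as the arm can. A call with a gripper value outside its range is refused whole. The fingers move at their own pace and stop on an object; the grip force is fixed at half the most. Time passes only in rows, so rows that repeat a pose let the fingers close, or fill a call up. It gives the time, the measured TCP pose, the force and the opening at its end, in the units of the state.
- r.sense(): the state, without advancing time (a new reading comes with each control period).
- optics.capture(name): name is "scene" or "top"; returns a dict with "image" (480x640x3 uint8, red, green, blue), "fov_y" (degrees; the focal length in pixels is half the picture's height over the tangent of half this angle, whatever the lens; pixels are square), "cx", "cy" (the principal point, pixels), "cam_to_world" (4x4, takes a point from camera to world coordinates). Camera axes: x right, y down, z forward; pixel columns grow to the right and rows downward; lengths in m; the calibration is good to about 2 mm. A picture is of the moment at which its call begins. There is no depth.
- r.finish_job(): hands the job in, once; it reports no verdict.
The state is a dict: "time_s": time; "joints": joint angles; "joint_velocities": joint speeds; "effort": joint torques, N m; "tcp_pos": TCP position; "ee_rot": TCP orientation; "wrist_force": force on the tool from outside, world axes, zero at the start; "moment": the same for the moment, N m; "gripper_width": opening from 0.0 (shut) to 1.0 (fully open).
Only numpy, scipy, OpenCV 4.12 (cv2) and the standard library are available. Lean on these libraries where they do the work, as an engineer would, in place of code of your own. Each camera call takes 0.05 s, during which the arm holds its last target.

## Working session

There is one attempt and no reset: what is moved stays moved. The work goes in short steps, Python scripts to look and compute and a tool call to move; the robot and the scene stay as the last step left them, time stands still between calls to the robot, and variables do not carry over. Pictures are saved under pics/ and viewed, and the job is handed in when it is done.

Besides the shell and the picture viewer there is one more tool, called after "Emit:" by a JSON object that holds its "api" and its "payload". step_arm: Moves the arm, as the interface text tells. Its arguments: {"type":"object","properties":{"moves":{"type":"array"}},"required":["moves"]}

```bash
mkdir -p pics; python3 - <<'E'
from station import r, optics
import cv2,numpy as np
s=r.sense(); print({k:np.round(v,3).tolist() for k,v in s.items()})
for n in("scene","top"):
    c=optics.capture(n); cv2.imwrite(f"pics/{n}0.png",c["image"][:,:,::-1]); print(n,c["fov_y"],c["cx"],c["cy"],np.round(c["cam_to_world"],4).tolist(), [k for k in c])
E
```

```text
{'time_s': 0.0, 'joints': [84.661, 22.092, 0.38, -0.029, -68.411, -14.819], 'joint_velocities': [-0.05, 0.002, -0.008, -0.051, -0.132, 0.032], 'effort': [-0.001, -39.067, 18.74, 4.22, 0.011, -0.0], 'tcp_pos': [0.215, 0.586, 0.232], 'ee_rot': [[-0.939, -0.001, -0.345], [0.345, -0.002, -0.939], [-0.0, -1.0, 0.002]], 'wrist_force': [0.299, -0.425, -0.186], 'moment': [0.01, 0.003, 0.036], 'gripper_width': 0.999}
scene 50.92103307438321 321.64386547046934 241.2896625313187 [[0.4549, 0.7363, -0.501, 1.016], [0.8905, -0.383, 0.2456, -0.2146], [-0.011, -0.5578, -0.8299, 0.91], [0.0, 0.0, 0.0, 1.0]] ['image', 'fov_y', 'cx', 'cy', 'cam_to_world']
top 47.64578316306362 325.5920699806947 243.38946867445682 [[-0.0062, -0.9931, 0.1174, 0.3641], [-0.9998, 0.0086, 0.0205, 0.0122], [-0.0213, -0.1173, -0.9929, 1.479], [0.0, 0.0, 0.0, 1.0]] ['image', 'fov_y', 'cx', 'cy', 'cam_to_world']
```

View pics/scene0.png

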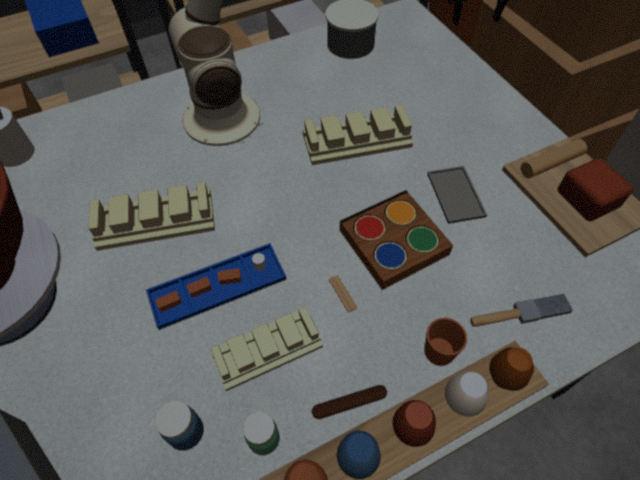

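View pics/top0.png

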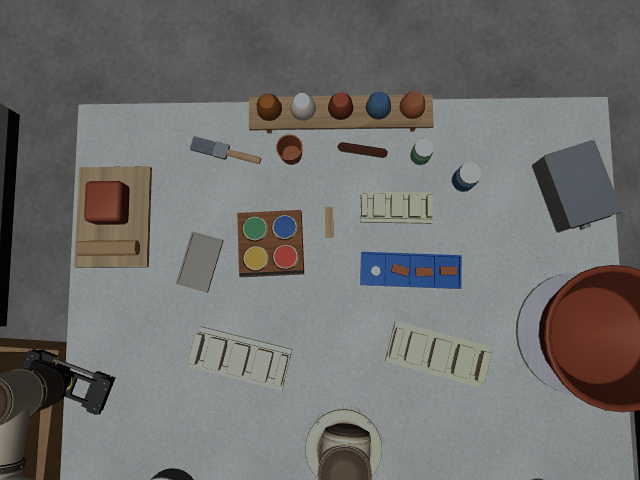

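```bash
cat > h.py <<'E'
from station import r, optics
import cv2,numpy as np
def cap(n,save=None):
    c=optics.capture(n)
    if save: cv2.imwrite(f"pics/{save}.png",c["image"][:,:,::-1])
    return c
def ray(c,u,v):
    f=240/np.tan(np.radians(c["fov_y"]/2)); T=c["cam_to_world"]
    d=T[:3,:3]@np.array([(u-c["cx"])/f,(v-c["cy"])/f,1]); return T[:3,3],d
def onz(c,u,v,z):
    o,d=ray(c,u,v); return o+d*(z-o[2])/d[2]
def proj(c,p):
    f=240/np.tan(np.radians(c["fov_y"]/2)); T=c["cam_to_world"]
    q=T[:3,:3].T@(np.asarray(p)-T[:3,3]); return np.array([c["cx"]+f*q[0]/q[2],c["cy"]+f*q[1]/q[2]])
def crop(c,u0,v0,u1,v1,k,name):
    im=c["image"][v0:v1,u0:u1,::-1]; cv2.imwrite(f"pics/{name}.png",cv2.resize(im,None,fx=k,fy=k,interpolation=cv2.INTER_CUBIC))
E
python3 - <<'E'
from h import *
c=cap("top"); crop(c,170,180,470,300,2.6,"t_a")
crop(c,180,310,500,395,2.4,"t_b")
c=cap("scene"); crop(c,140,150,500,400,2.2,"s_a")
E
```

```text
(no output)
```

View pics/t_a.png

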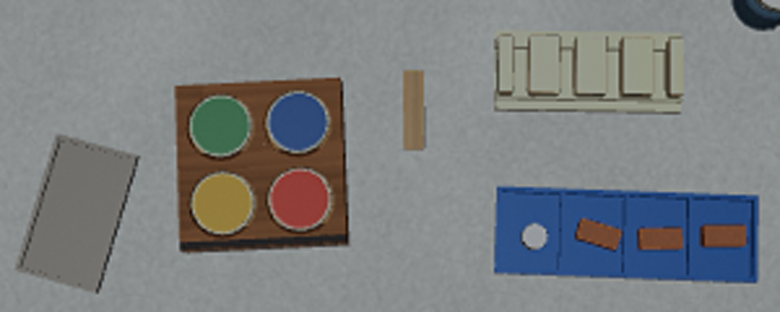

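View pics/s_a.png

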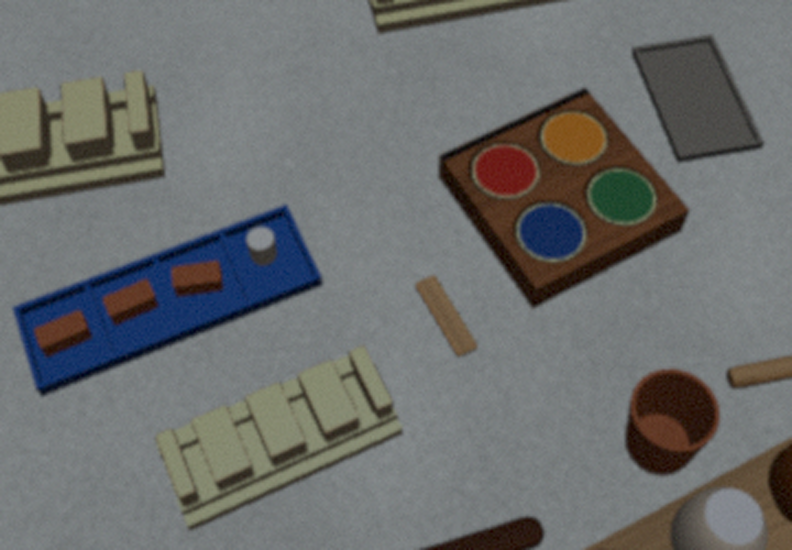

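```bash
python3 - <<'E'
from h import *
for n in("top","scene"):
    c=cap(n); im=cv2.GaussianBlur(c["image"],(3,3),0); hsv=cv2.cvtColor(im,cv2.COLOR_RGB2HSV)
    def blobs(name,lo,hi,amin,z,roi=None):
        m=cv2.inRange(hsv,np.array(lo),np.array(hi))
        k=np.ones((3,3),np.uint8); m=cv2.morphologyEx(m,cv2.MORPH_OPEN,k)
        cs,_=cv2.findContours(m,cv2.RETR_EXTERNAL,cv2.CHAIN_APPROX_NONE)
        for q in cs:
            a=cv2.contourArea(q)
            if a<amin: continue
            (u,v),(w,h),t=cv2.minAreaRect(q); M=cv2.moments(q)
            u,v=M["m10"]/M["m00"],M["m01"]/M["m00"]
            box=np.array([onz(c,*b,z)[:2] for b in cv2.boxPoints(cv2.minAreaRect(q))])
            e=box[1]-box[0],box[2]-box[1]
            L=[np.hypot(*x) for x in e]; i=int(np.argmax(L))
            print(n,name,"px",round(u,1),round(v,1),"a",a,"w",np.round(onz(c,u,v,z),4)[:2],"boxc",box.mean(0).round(4),"L",np.round(L,4),"ang",round(np.degrees(np.arctan2(e[i][1],e[i][0])),1))
    blobs("green",(60,80,40),(85,255,255),60,.038)
    blobs("blue",(100,120,60),(120,255,255),60,.038)
    blobs("amber",(12,120,80),(28,255,255),60,.038)
    blobs("red",(172,120,60),(180,255,255),60,.038)
    blobs("red0",(0,150,60),(5,255,255),60,.038)
    blobs("terra",(3,100,50),(14,255,255),60,.027)
    blobs("cream",(22,25,110),(40,110,255),80,.046)
E
```

```text
top green px 254.5 227.6 a 304.5 w [0.5788 0.2328] boxc [0.5793 0.2326] L [0.0513 0.0516] ang -179.6
top blue px 410.6 269.7 a 3137.0 w [ 0.4626 -0.1827] boxc [ 0.4627 -0.1824] L [0.087  0.2645] ang -92.5
top blue px 284.3 226.4 a 298.0 w [0.5815 0.1524] boxc [0.5812 0.1519] L [0.0512 0.0515] ang -180.0
top blue px 378.7 100.1 a 197.5 w [ 0.93   -0.1066] boxc [ 0.9304 -0.1075] L [0.0495 0.04  ] ang -90.9
top amber px 255.1 257.5 a 315.0 w [0.4981 0.2302] boxc [0.4983 0.2306] L [0.0537 0.0509] ang -90.5
top amber px 266.1 234.7 a 1763.0 w [0.5593 0.2013] boxc [0.5421 0.1908] L [0.17   0.1593] ang -87.7
top amber px 266.3 101.2 a 187.0 w [0.9313 0.2033] boxc [0.9312 0.2029] L [0.0434 0.0437] ang -154.2
top red0 px 285.0 256.0 a 272.0 w [0.5017 0.1503] boxc [0.5017 0.1503] L [0.0482 0.0482] ang -180.0
top terra px 423.5 271.0 a 89.0 w [ 0.4594 -0.2184] boxc [ 0.4595 -0.2184] L [0.0398 0.016 ] ang -90.4
top terra px 447.5 270.0 a 89.5 w [ 0.4617 -0.2822] boxc [ 0.4617 -0.2821] L [0.0398 0.016 ] ang -90.4
top terra px 595.8 329.3 a 9936.5 w [ 0.3036 -0.6629] boxc [ 0.2828 -0.6503] L [0.24
[... 4379 characters left out ...]
4.7 128.7 a 406.5 w [0.2155 0.2192] boxc [0.2229 0.2187] L [0.0535 0.1205] ang -14.7
scene cream px 358.4 122.9 a 349.5 w [0.2247 0.2801] boxc [0.2234 0.2823] L [0.0516 0.0851] ang -19.2
scene cream px 383.1 118.3 a 331.0 w [0.2389 0.3417] boxc [0.2377 0.3432] L [0.0498 0.0816] ang -20.8
scene cream px 403.1 115.1 a 122.5 w [0.2521 0.3915] boxc [0.2503 0.3917] L [0.0181 0.0791] ang -13.0
scene cream px 199.9 129.1 a 479.5 w [ 0.0639 -0.0724] boxc [ 0.0609 -0.0656] L [0.0772 0.1478] ang 20.0
scene cream px 249.3 116.4 a 365.5 w [0.0787 0.0518] boxc [0.0758 0.0499] L [0.1367 0.0544] ang 148.3
scene cream px 186.9 21.5 a 82.0 w [-0.3807  0.0438] boxc [-0.397   0.0511] L [0.034  0.1007] ang -8.5
```

```bash
python3 - <<'E'
from h import *
c=cap("top"); crop(c,0,330,140,440,5.5,"t_grip")
for p in ([.215,.586,.232],[.215,.586,.221]): print(proj(c,p))
z=np.array([-.345,-.939,0]);p=np.array([.215,.586,.232])
for k in(.0435,.0585,.095): print(k,proj(c,p+k*z),proj(c,p-k*z), proj(c,p+k*z+[0,0,.06]),proj(c,p-k*z+[0,0,.06]))
crop(c,355,185,440,230,9,"t_set")
c=cap("scene"); crop(c,205,300,330,390,6,"s_set"); crop(c,330,180,460,290,6,"s_tray")
E
```

```text
[ 84.68460658 375.39611645]
[ 86.90338095 374.80045933]
0.0435 [102.26657249 382.10633895] [ 67.17660129 368.7141213 ] [ 90.30330186 385.89991595] [ 53.48775313 371.81217817]
0.0585 [108.34655336 384.4267862 ] [ 61.15642259 366.41649777] [ 96.68387348 388.34148814] [ 47.17311158 369.39583461]
0.095 [123.17826232 390.08736293] [ 46.54370856 360.83950126] [112.25084025 394.29830132] [ 31.84758046 363.53140854]
```

View pics/t_grip.png

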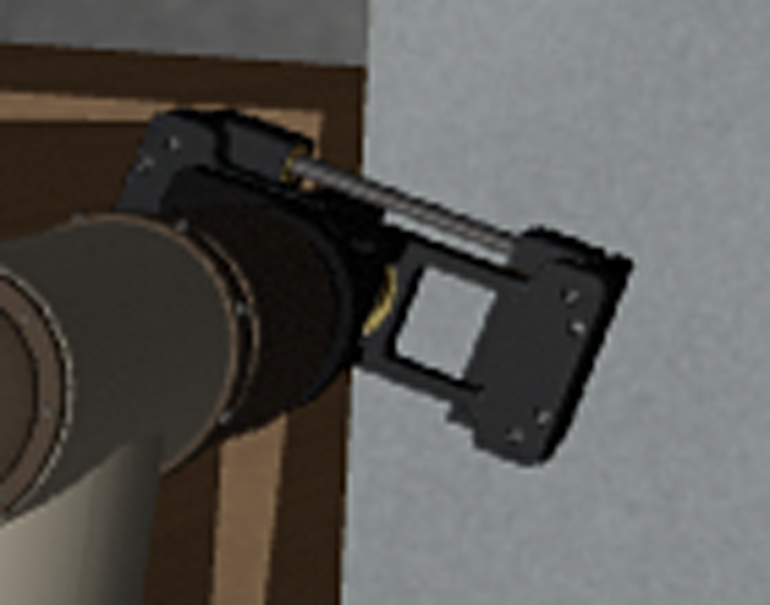

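View pics/t_set.png

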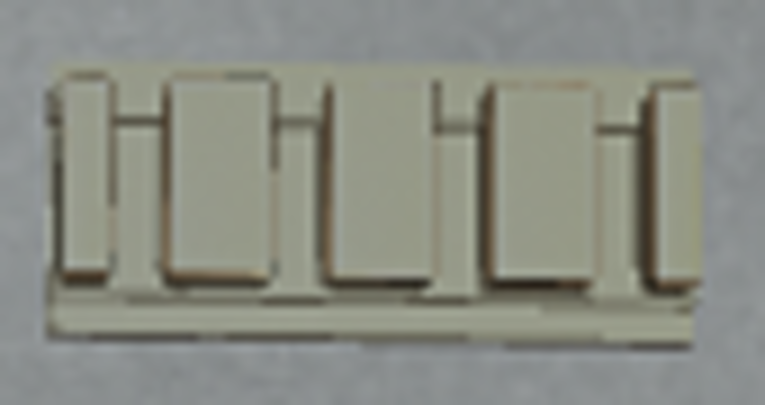

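View pics/s_set.png

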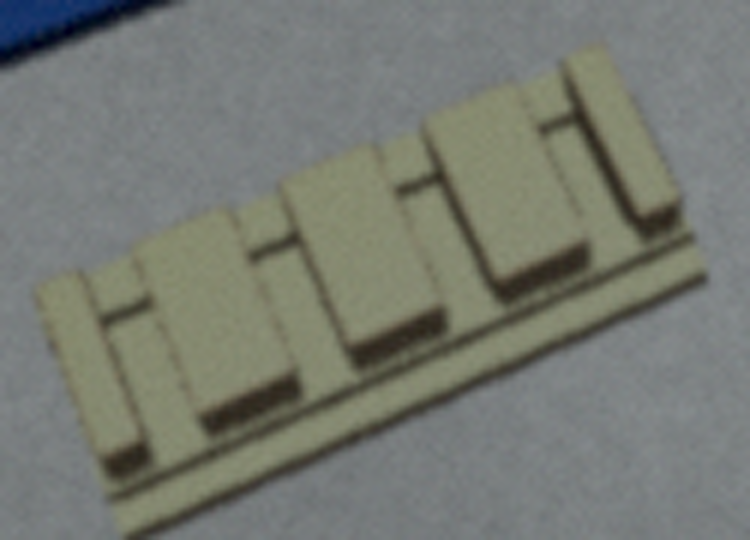

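View pics/s_tray.png

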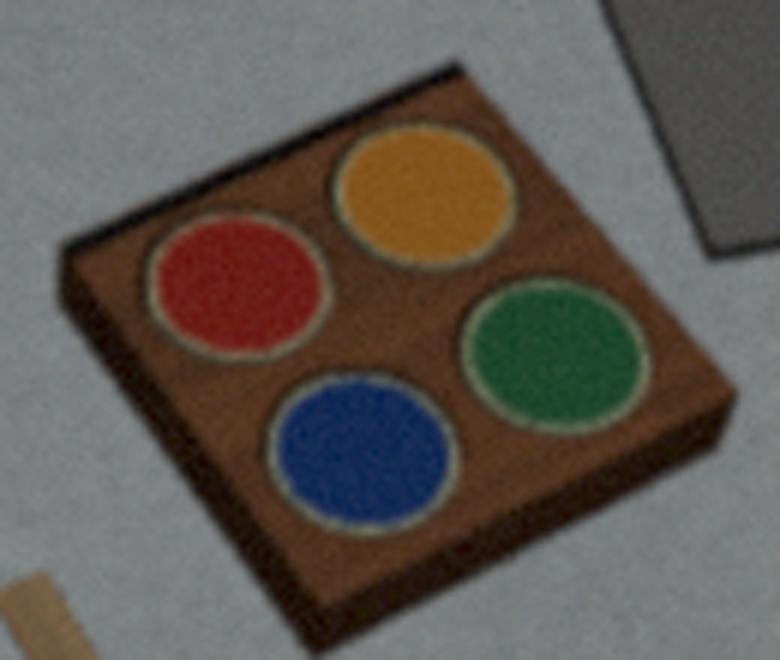

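```bash
python3 - <<'E'
from h import *
c=cap("top")
def P(l,k,o,z):
    for u,v in l: print(np.round(onz(c,o[0]+u/k-.5+.5/k,o[1]+v/k-.5+.5/k,z),4)[:2])
print("top blocks");P([(220,174),(383,179),(542,182)],9,(355,185),.046)
print("base near bottom");P([(50,337),(690,348)],9,(355,185),0)
print("base far top");P([(55,65),(700,68)],9,(355,185),.012)
c=cap("scene"); print("scene blocks tops mid")
# corner quads  (u,v) in crop
for q in ([(138,240),(228,212),(298,378),(205,412)],[(285,178),(375,146),(445,312),(352,348)],[(424,118),(515,88),(587,244),(500,280)]):
    w=np.array([onz(c,205+u/6-.42,300+v/6-.42,.046)[:2] for u,v in q]); print(w.round(4).tolist(),w.mean(0).round(4))
print("base near bottom scene");P([(125,537),(705,277)],6,(205,300),0)
E
```

```text
top blocks
[ 0.6387 -0.1017]
[ 0.6367 -0.15  ]
[ 0.6353 -0.197 ]
base near bottom
[ 0.5974 -0.0527]
[ 0.5922 -0.2473]
base far top
[ 0.6795 -0.0548]
[ 0.6764 -0.2507]
scene blocks tops mid
[[0.6079, -0.2102], [0.6121, -0.1824], [0.6707, -0.1838], [0.6677, -0.2122]] [ 0.6396 -0.1971]
[[0.6097, -0.1625], [0.6126, -0.1335], [0.672, -0.1365], [0.6695, -0.1658]] [ 0.641  -0.1496]
[[0.6109, -0.116], [0.6147, -0.0864], [0.672, -0.0891], [0.6704, -0.1175]] [ 0.642  -0.1023]
base near bottom scene
[ 0.6745 -0.2483]
[ 0.681  -0.0539]
```

```bash
cat >> h.py <<'E'
from scipy.spatial.transform import Rotation as Ro
T=np.array([.9994,.033,0]); YT=np.array([-.033,.9994,0]); Z=np.array([0,0,1.])
def Rdown(z):
    z=np.array([z[0],z[1],0.]);z/=np.linalg.norm(z);y=-Z;return np.stack([np.cross(y,z),y,z],1)
RPRESS=Rdown(-YT)
DISC=dict(green=(.5797,.2326),blue=(.5828,.1523),amber=(.4987,.2302),red=(.5028,.1500))
def Rgrip(pitch):  # pitch of tool from horizontal
    p=np.radians(pitch); y=-np.cos(p)*T-np.sin(p)*Z; z=-np.sin(p)*T+np.cos(p)*Z; return np.stack([np.cross(y,z),y,z],1)
SY=np.array([.03,.99955,0]); RSET=Rdown(SY)
SC=np.array([.6375,-.1497,0])
def slot(i): return SC+SY*[-.072,-.024,.024,.072][i]
def to(R,p,R0=None,p0=None):
    s=r.sense(); p0=s["tcp_pos"] if p0 is None else p0; R0=s["ee_rot"] if R0 is None else R0
    R0=np.array(R0);w=Ro.from_matrix(R0.T@R).as_rotvec(); d=R0.T@(np.array(p)-p0)*100
    print("t",round(float(s["time_s"]),2),"at",np.round(s["tcp_pos"],4),"F",np.round(s["wrist_force"],1),"g",round(float(s["gripper_width"]),3),"j",np.round(s["joints"],0))
    print("  rot",w.round(3),"(",np.degrees(np.linalg.norm(w)).round(1),") shift cm",d.round(2),"|",np.linalg.norm(d).round(2))
E
cat > q.sh <<'E'
python3 -c "
from h import *
$1"
E
chmod +x q.sh; ./q.sh 'to(RPRESS,(.4797,.2296,.16))'
```

```text
t 0.5 at [0.2153 0.5867 0.2335] F [-0.1  0.2  0.7] g 1.004 j [ 85.  22.   0.  -0. -68. -15.]
  rot [-0.    -0.385  0.   ] ( 22.0 ) shift cm [-37.12   7.35  24.41] | 45.04
```

```bash
cat >> h.py <<'E'
def avg(n=5):
    P=[];Q=[]
    for i in range(n):
        s=r.sense();P.append(s["tcp_pos"]);Q.append(s["ee_rot"]); optics.capture("top")
    print("std",np.std(P,0).round(5)); return np.mean(P,0),Ro.from_matrix(np.array(Q)).mean().as_matrix()
def to_(R,p,n=5):
    p0,R0=avg(n); to(R,p,R0,p0); print("  avg",p0.round(4))
E
./q.sh 'to_(RPRESS,(.4797,.2296,.16))'
```

```text
std [2.e-05 2.e-05 3.e-05]
t 0.75 at [0.2153 0.5867 0.2336] F [0.2 0.2 0.1] g 1.0 j [ 85.  22.   0.  -0. -68. -15.]
  rot [-0.    -0.385  0.   ] ( 22.0 ) shift cm [-37.12   7.35  24.41] | 45.04
  avg [0.2153 0.5867 0.2335]
```

Emit:
{"api": "step_arm", "payload": {"moves": [[[0, -0.12, 0, -4, 0.8, 2.7, 30], [0, -0.24, 0, -8, 1.5, 5.4, 20], [0, -0.36, 0, -12, 2.2, 8.1, 10], [0, -0.385, 0, -16, 3, 10.8, 0], [0, -0.385, 0, -18, 3.5, 12, 0]]]}}

```text
time_s: 1.17
tcp_pos: [0.3372, 0.419, 0.2007]
ee_rot: [[-0.999, 0.001, 0.035], [-0.035, 0.001, -0.999], [-0.001, -1.0, -0.001]]
wrist_force: [0.7, -0.0, -0.0]
gripper_width: 0.707
```

```bash
./q.sh 'to(RPRESS,(.4797,.2296,.16))'
```

```text
t 1.17 at [0.3372 0.419  0.2007] F [ 0.7 -0.  -0. ] g 0.707 j [ 68.  15. -15.   0. -60.  24.]
  rot [ 0.001  0.002 -0.001] ( 0.1 ) shift cm [-13.57   4.06  19.43] | 24.05
```

Emit:
{"api": "step_arm", "payload": {"moves": [[[0, 0, 0, -2.2, 0.7, 3.2, 0], [0, 0, 0, -4.5, 1.3, 6.4, 0], [0, 0, 0, -6.7, 2, 9.6, 0], [0, 0, 0, -9, 2.7, 12.8, 0], [0, 0, 0, -11, 3.3, 16, 0]]]}}

```text
time_s: 1.58
tcp_pos: [0.4529, 0.2627, 0.1674]
ee_rot: [[-0.999, 0.001, 0.033], [-0.033, 0.0, -0.999], [-0.001, -1.0, -0.0]]
wrist_force: [-0.4, 0.3, 0.1]
gripper_width: 0.324
```

Emit:
{"api": "step_arm", "payload": {"moves": [[[0, 0, 0, 0, 0, 0, 0], [0, 0, 0, 0, 0, 0, 0], [0, 0, 0, 0, 0, 0, 0], [0, 0, 0, 0, 0, 0, 0], [0, 0, 0, 0, 0, 0, 0]]]}}

```text
time_s: 2.0
tcp_pos: [0.4514, 0.2655, 0.1679]
ee_rot: [[-0.999, 0.001, 0.035], [-0.035, 0.001, -0.999], [-0.001, -1.0, -0.001]]
wrist_force: [0.1, 0.1, 0.4]
gripper_width: 0.019
```

```bash
./q.sh 'to(RPRESS,(.4797,.2296,.065))'
```

```text
t 2.0 at [0.4514 0.2655 0.1679] F [0.1 0.1 0.4] g 0.019 j [ 48.  16. -19.  -0. -55.  44.]
  rot [ 0.001  0.002 -0.001] ( 0.1 ) shift cm [-2.7  10.29  3.69] | 11.26
```

Emit:
{"api": "step_arm", "payload": {"moves": [[[0, 0, 0, -0.9, 3, 1.2, 0], [0, 0, 0, -1.8, 6, 2.4, 0], [0, 0, 0, -2.7, 9, 3.7, 0], [0, 0, 0, -2.7, 10.8, 3.7, 0], [0, 0, 0, -2.7, 10.8, 3.7, 0]]]}}

```text
time_s: 2.42
tcp_pos: [0.4775, 0.2268, 0.0557]
ee_rot: [[-0.999, -0.007, 0.033], [-0.033, -0.005, -0.999], [0.007, -1.0, 0.005]]
wrist_force: [-0.7, -0.2, 0.2]
gripper_width: 0.006
```

```bash
./q.sh 'to(RPRESS,(.4797,.2296,.041)); c=cap("scene");crop(c,330,150,460,290,5,"p1")'
```

```text
t 2.42 at [0.4775 0.2268 0.0557] F [-0.7 -0.2  0.2] g 0.006 j [ 43.  25. -25.  -0. -41.  49.]
  rot [-0.005 -0.     0.007] ( 0.5 ) shift cm [-0.24  1.47 -0.28] | 1.51
```

View pics/p1.png

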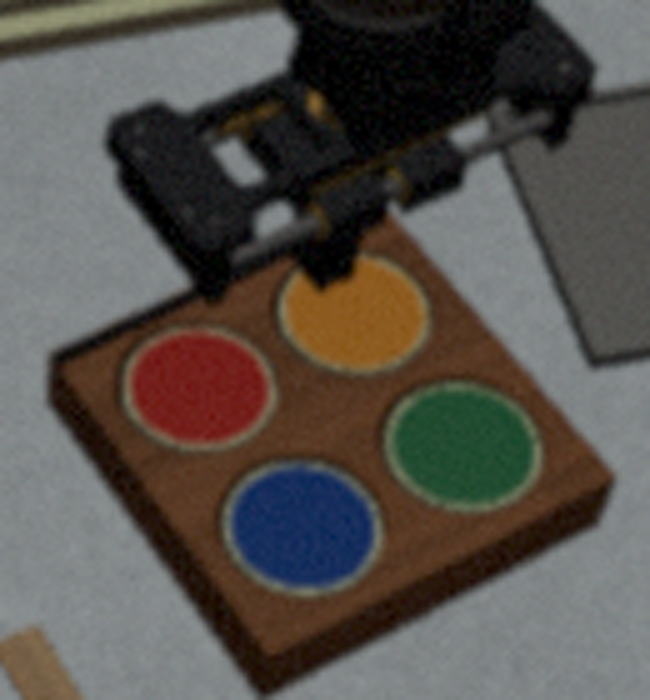

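Emit:
{"api": "step_arm", "payload": {"moves": [[[0, 0, 0, -0.2, 0.3, 0, 0], [0, 0, 0, -0.2, 0.7, 0, 0], [0, 0, 0, -0.2, 1.0, 0, 0], [0, 0, 0, -0.2, 1.3, 0, 0], [0, 0, 0, -0.2, 1.5, 0, 0]]]}}

```text
time_s: 2.88
tcp_pos: [0.4806, 0.2286, 0.045]
ee_rot: [[-0.999, -0.002, 0.033], [-0.033, 0.0, -0.999], [0.002, -1.0, -0.0]]
wrist_force: [-10.3, 4.8, 7.6]
gripper_width: 0.008
```

```bash
./q.sh 'to(RPRESS,(.4797,.2296,.041)); c=cap("scene");crop(c,330,150,460,290,5,"p2")'
```

```text
t 2.88 at [0.4806 0.2286 0.045 ] F [-10.3   4.8   7.6] g 0.008 j [ 43.  26. -26.  -0. -39.  49.]
  rot [ 0.    -0.     0.002] ( 0.1 ) shift cm [ 0.09  0.41 -0.11] | 0.43
```

View pics/p2.png

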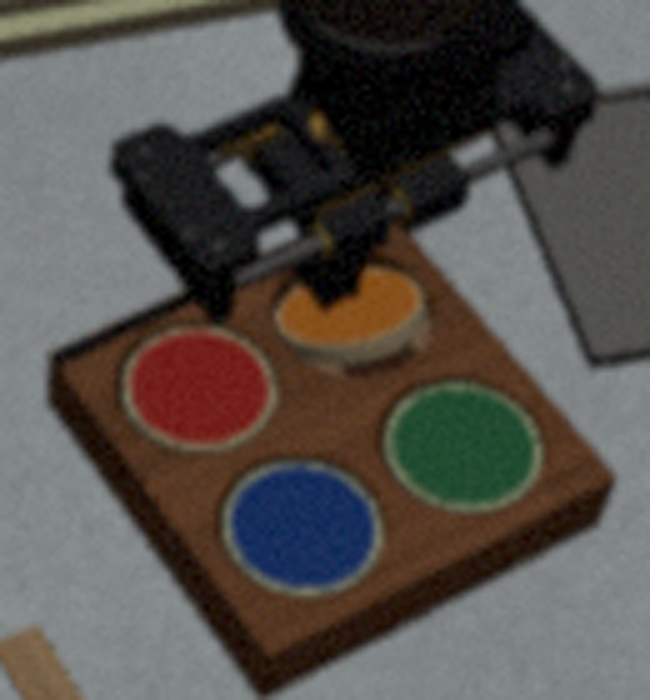

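Emit:
{"api": "step_arm", "payload": {"moves": [[[0, 0, 0, 0, 0.2, 0, 0], [0, 0, 0, 0.1, 0.4, 0, 0], [0, 0, 0, 0.1, 0.6, 0, 0], [0, 0, 0, 0.1, 0.6, 0, 0], [0, 0, 0, 0.1, 0.6, 0, 0]]]}}

```text
time_s: 3.35
tcp_pos: [0.4789, 0.2285, 0.041]
ee_rot: [[-0.999, -0.002, 0.034], [-0.034, -0.001, -0.999], [0.003, -1.0, 0.001]]
wrist_force: [-13.4, 3.1, 19.0]
gripper_width: 0.005
```

```bash
./q.sh 'to(RPRESS,(.4797,.2296,.041)); c=cap("scene");crop(c,330,150,460,290,5,"p3")'
```

```text
t 3.35 at [0.4789 0.2285 0.041 ] F [-13.4   3.1  19. ] g 0.005 j [ 43.  26. -26.  -0. -38.  49.]
  rot [-0.001  0.001  0.003] ( 0.2 ) shift cm [-0.08 -0.   -0.11] | 0.14
```

View pics/p3.png

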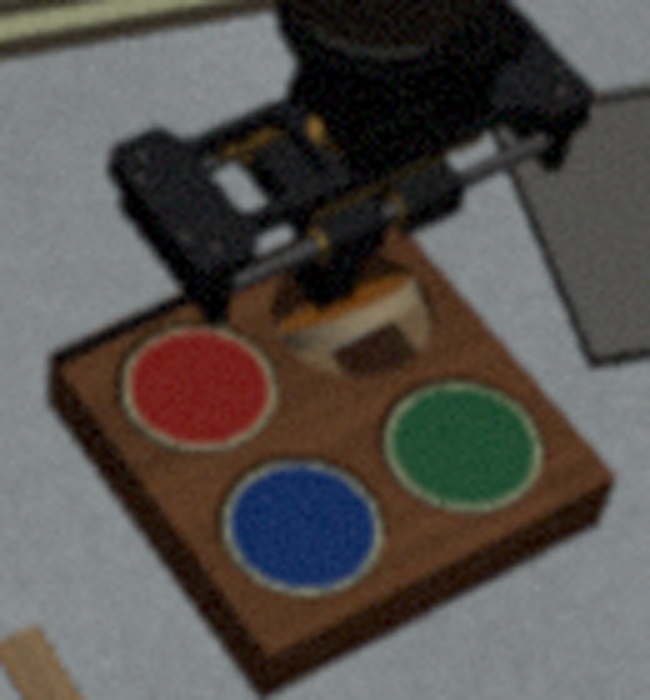

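Emit:
{"api": "step_arm", "payload": {"moves": [[[0, 0, 0, 0.0, -2, 0, 0], [0, 0, 0, 0, -4.8, 0, 0], [0, 0, 0, -0.2, -4.8, 4, 0], [0, 0, 0, -0.2, -4.8, 7.9, 0], [0, 0, 0, -0.2, -4.8, 7.9, 0]]]}}

```text
time_s: 3.82
tcp_pos: [0.484, 0.1449, 0.0869]
ee_rot: [[-1.0, -0.002, 0.028], [-0.028, -0.001, -1.0], [0.002, -1.0, 0.0]]
wrist_force: [0.2, 1.0, 0.1]
gripper_width: 0.003
```

```bash
./q.sh 'to(RPRESS,(.4838,.1494,.050)); c=cap("scene");crop(c,330,150,460,290,5,"p4")'
```

```text
t 3.82 at [0.484  0.1449 0.0869] F [0.2 1.  0.1] g 0.003 j [ 35.  20. -27.  -0. -43.  57.]
  rot [-0.    -0.005  0.002] ( 0.3 ) shift cm [-0.    3.69 -0.45] | 3.72
```

View pics/p4.png

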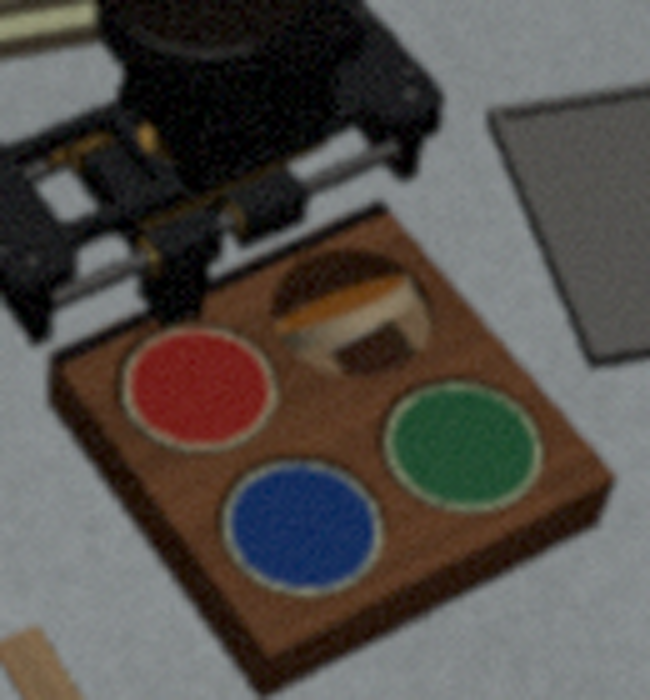

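Emit:
{"api": "step_arm", "payload": {"moves": [[[0, 0, 0, 0.0, 2.6, 0, 0], [0, 0, 0, 0, 3.3, 0, 0], [0, 0, 0, 0, 4.0, 0, 0], [0, 0, 0, 0.1, 4.7, 0, 0], [0, 0, 0, 0.1, 4.9, 0, 0]]]}}

```text
time_s: 4.28
tcp_pos: [0.4818, 0.1488, 0.0399]
ee_rot: [[-0.999, -0.007, 0.036], [-0.036, -0.005, -0.999], [0.007, -1.0, 0.005]]
wrist_force: [-19.4, 0.3, 41.8]
gripper_width: 0.003
```

Emit:
{"api": "step_arm", "payload": {"moves": [[[0, 0, 0, 0.0, 0, 0, 0], [0, 0, 0, 0, -2.0, 0, 0], [0, 0, 0, 0, -4.8, 0, 0], [0, 0, 0, -3, -4.8, 0, 0], [0, 0, 0, -6, -4.8, 0, 0]]]}}

```text
time_s: 4.7
tcp_pos: [0.5458, 0.1529, 0.0885]
ee_rot: [[-0.999, 0.004, 0.036], [-0.036, 0.002, -0.999], [-0.004, -1.0, -0.002]]
wrist_force: [-0.3, 0.7, 0.3]
gripper_width: 0.003
```

```bash
./q.sh 'to(RPRESS,(.5638,.1517,.050)); c=cap("scene");crop(c,330,150,460,290,5,"p5")'
```

```text
t 4.7 at [0.5458 0.1529 0.0885] F [-0.3  0.7  0.3] g 0.003 j [ 32.  25. -19.   0. -46.  60.]
  rot [ 0.002  0.003 -0.004] ( 0.3 ) shift cm [-1.78  3.85  0.19] | 4.25
```

View pics/p5.png

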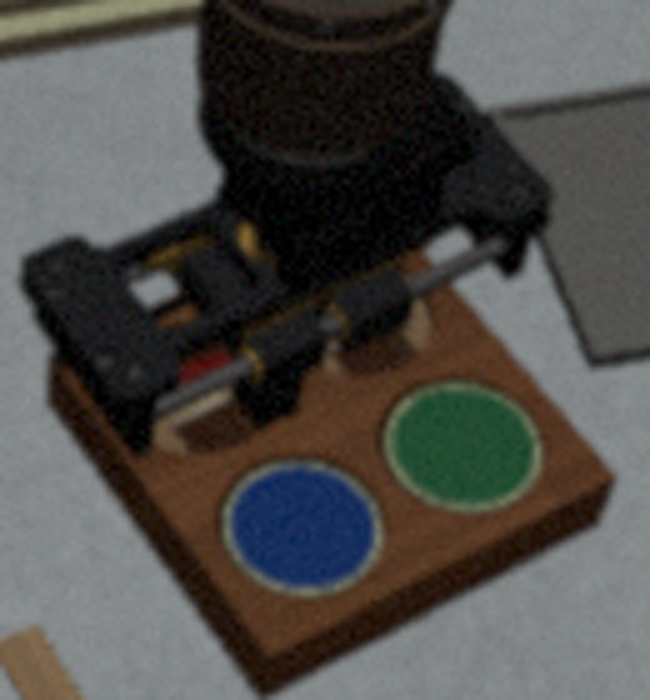

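Emit:
{"api": "step_arm", "payload": {"moves": [[[0, 0, 0, -2, 0, 0, 0], [0, 0, 0, -2, 1.5, 0, 0], [0, 0, 0, -2, 2.8, 0, 0], [0, 0, 0, -2, 3.2, 0, 0], [0, 0, 0, -2, 3.6, 0, 0]]]}}

```text
time_s: 5.17
tcp_pos: [0.5642, 0.1522, 0.0487]
ee_rot: [[-0.999, -0.001, 0.034], [-0.034, -0.001, -0.999], [0.001, -1.0, 0.001]]
wrist_force: [0.2, -0.1, 2.3]
gripper_width: 0.002
```

Emit:
{"api": "step_arm", "payload": {"moves": [[[0, 0, 0, 0.0, 0.5, 0, 0], [0, 0, 0, 0, 0.9, 0, 0], [0, 0, 0, 0.1, 1.1, 0, 0], [0, 0, 0, 0.1, 1.1, 0, 0], [0, 0, 0, 0, -3.6, 0, 0]]]}}

```text
time_s: 5.58
tcp_pos: [0.5587, 0.1502, 0.0741]
ee_rot: [[-0.999, -0.015, 0.032], [-0.032, -0.006, -0.999], [0.015, -1.0, 0.006]]
wrist_force: [-0.2, -0.2, -1.4]
gripper_width: 0.007
```

Emit:
{"api": "step_arm", "payload": {"moves": [[[0, 0, 0, 0.0, 0, 0, 0], [0, 0, 0, 0.3, 0, -4, 0], [0, 0, 0, 0.3, 0, -8, 0], [0, 0, 0, 0.3, 0, -8, 0], [0, 0, 0, 0.3, 0, -8, 0]]]}}

```text
time_s: 6.0
tcp_pos: [0.559, 0.2342, 0.081]
ee_rot: [[-0.999, 0.002, 0.037], [-0.037, 0.001, -0.999], [-0.002, -1.0, -0.001]]
wrist_force: [0.5, -1.5, -0.7]
gripper_width: 0.006
```

```bash
./q.sh 'to(RPRESS,(.5607,.2320,.041)); c=cap("scene");crop(c,330,150,460,290,5,"p6")'
```

```text
t 6.0 at [0.559  0.2342 0.081 ] F [ 0.5 -1.5 -0.7] g 0.006 j [ 38.  28. -13.   0. -48.  54.]
  rot [ 0.001  0.004 -0.002] ( 0.3 ) shift cm [-0.15  4.    0.23] | 4.01
```

View pics/p6.png

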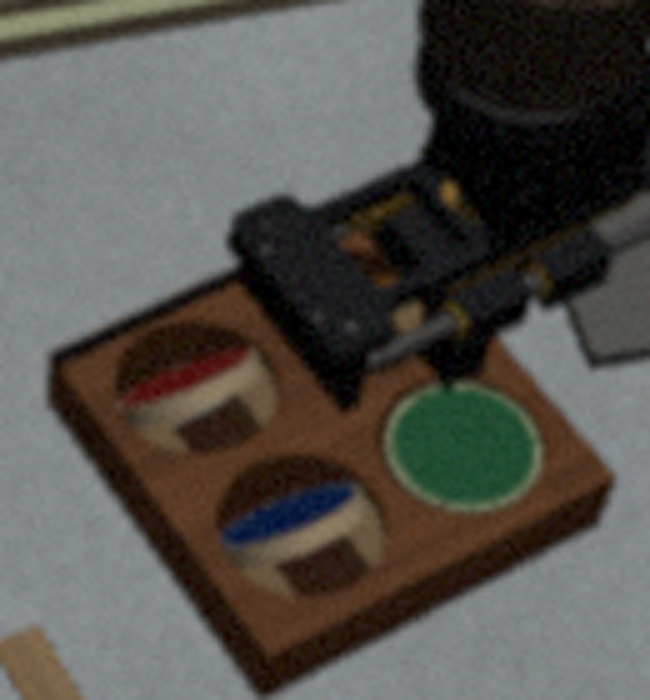

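Emit:
{"api": "step_arm", "payload": {"moves": [[[0, 0, 0, -0.1, 1.5, 0, 0], [0, 0, 0, -0.1, 2.8, 0, 0], [0, 0, 0, -0.1, 3.4, 0, 0], [0, 0, 0, 0, 3.9, 0, 0], [0, 0, 0, 0, 4.1, 0, 0]]]}}

```text
time_s: 6.47
tcp_pos: [0.5581, 0.2304, 0.0404]
ee_rot: [[-0.999, -0.002, 0.033], [-0.033, -0.002, -0.999], [0.002, -1.0, 0.002]]
wrist_force: [-7.1, -2.5, 17.2]
gripper_width: 0.006
```

Emit:
{"api": "step_arm", "payload": {"moves": [[[0, 0, 0, 0, 0.1, 0, 0], [0, 0, 0, 0, -2.0, 0, 0], [0, 0, 0, 0, -6, 0, 0], [0, 0, 0, 0, -10, 0, 0], [0, 0, 0, 0, -12, 0, 0]]]}}

```text
time_s: 6.88
tcp_pos: [0.5612, 0.2323, 0.1651]
ee_rot: [[-0.999, 0.008, 0.034], [-0.034, 0.004, -0.999], [-0.008, -1.0, -0.003]]
wrist_force: [1.5, 0.8, 1.4]
gripper_width: 0.006
```

```bash
cat >> h.py <<'E'
def grip(name,pitch,d,back=0,up=0):
    """TCP pose: tip depth d past raised edge (m), back along tool"""
    c=np.array([*DISC[name],0]); a=np.radians(50)
    edge=c+.0163*T+.055*Z
    # point d inside disc along disc plane
    ptip=edge-d*(np.cos(a)*T+np.sin(a)*Z)
    R=Rgrip(pitch); return R,ptip-R[:,1]*(.011+back)+R[:,2]*up
E
./q.sh 'to(*grip("green",54,.011,.06)); c=cap("scene");crop(c,330,150,460,290,5,"p7");c=cap("top");crop(c,220,190,320,290,6,"p7t")'
```

```text
t 6.88 at [0.5612 0.2323 0.1651] F [1.5 0.8 1.4] g 0.006 j [ 38.  23.  -8.   0. -58.  54.]
  rot [ 0.501  1.514 -0.496] ( 95.7 ) shift cm [-6.89  6.16  0.05] | 9.25
```

View pics/p7.png

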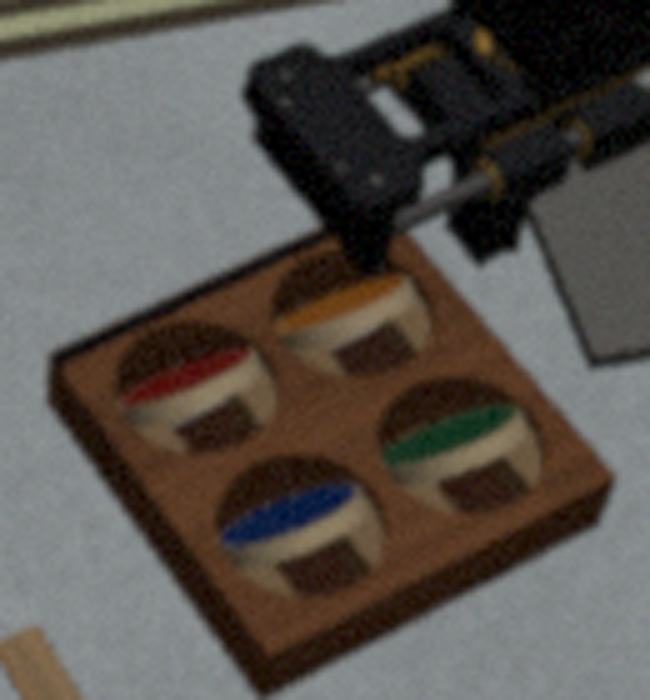

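Emit:
{"api": "step_arm", "payload": {"moves": [[[0.033, 0.1, -0.033, -1.5, 0, 0, 0], [0.067, 0.2, -0.066, -3, 0, 0, 0], [0.1, 0.3, -0.1, -4.5, 0, 0, 10], [0.133, 0.4, -0.133, -6, 0, 0, 20], [0.167, 0.5, -0.167, -7, 0, 0, 20]]]}}

```text
time_s: 7.4
tcp_pos: [0.6294, 0.2336, 0.1582]
ee_rot: [[-0.878, -0.198, -0.437], [0.465, -0.126, -0.877], [0.119, -0.972, 0.202]]
wrist_force: [0.4, 0.1, -0.4]
gripper_width: 0.146
```

Emit:
{"api": "step_arm", "payload": {"moves": [[[0.033, 0.1, -0.033, 0, 0, 0, 20], [0.067, 0.2, -0.066, 0, 0, 0, 20], [0.1, 0.3, -0.1, 0, 0, 0, 20], [0.133, 0.4, -0.133, 0, 0, 0, 20], [0.167, 0.5, -0.167, 0, 0, 0, 20]]]}}

```text
time_s: 7.82
tcp_pos: [0.6285, 0.2338, 0.158]
ee_rot: [[-0.522, -0.42, -0.742], [0.845, -0.133, -0.519], [0.119, -0.898, 0.424]]
wrist_force: [-0.1, 0.4, -0.2]
gripper_width: 0.203
```

Emit:
{"api": "step_arm", "payload": {"moves": [[[0.033, 0.1, -0.033, 0, 0, 0, 20], [0.067, 0.2, -0.066, 0, 0, 0, 20], [0.1, 0.3, -0.1, 0, 0, 0, 20], [0.133, 0.4, -0.133, 0, 0, 0, 20], [0.167, 0.5, -0.167, 0, 0, 0, 20]]]}}

```text
time_s: 8.23
tcp_pos: [0.6285, 0.2339, 0.1577]
ee_rot: [[-0.039, -0.6, -0.799], [0.999, -0.023, -0.032], [0.001, -0.799, 0.601]]
wrist_force: [-0.2, -0.7, -1.1]
gripper_width: 0.203
```

Emit:
{"api": "step_arm", "payload": {"moves": [[[0, 0, 0, 0, 0, 0, 20], [0, 0, 0, 0, 0, 0, 20], [0, 0, 0, 0, 0, 0, 20], [0, 0, 0, 0, 0, 0, 20], [0, 0, 0, 0, 0, 0, 20]]]}}

```text
time_s: 8.65
tcp_pos: [0.6284, 0.2346, 0.1596]
ee_rot: [[-0.046, -0.597, -0.801], [0.999, -0.024, -0.04], [0.004, -0.802, 0.597]]
wrist_force: [-0.2, -0.2, -0.0]
gripper_width: 0.203
```

```bash
./q.sh 'to(*grip("green",54,.011,.06));to(*grip("green",54,.011,0)); c=cap("top");crop(c,220,190,320,290,6,"p8")'
```

```text
t 8.65 at [0.6284 0.2346 0.1596] F [-0.2 -0.2 -0. ] g 0.203 j [  27.   49.   36.  -16. -110.  -26.]
  rot [-0.012  0.013 -0.005] ( 1.0 ) shift cm [-0.07  4.33 -3.5 ] | 5.57
t 8.65 at [0.6284 0.2346 0.1596] F [-0.2 -0.2 -0. ] g 0.203 j [  27.   49.   36.  -16. -110.  -26.]
  rot [-0.012  0.013 -0.005] ( 1.0 ) shift cm [-0.04 10.33 -3.57] | 10.93
```

View pics/p7t.png

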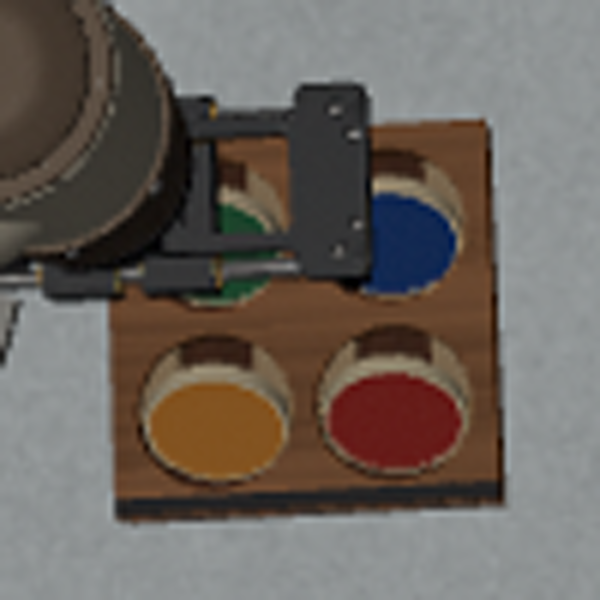

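```bash
./q.sh '
a=np.radians(50); n=-np.sin(a)*T+np.cos(a)*Z;u=np.cos(a)*T+np.sin(a)*Z
ct=optics.capture("top");cs=optics.capture("scene")
for k in DISC:
    e=np.array([*DISC[k],0])+.0163*T+.055*Z
    f=lambda p:(((proj(ct,p)-[220,190])*6).round(0),((proj(cs,p)-[330,150])*5).round(0))
    print(k,"top edge",f(e+.0045*n),"low",f(e-.0045*n),"bottom top-face",f(e+.0045*n-.064*u))
'
```

```text
green top edge (array([200., 189.]), array([486., 437.])) low (array([201., 175.]), array([493., 457.])) bottom top-face (array([218., 295.]), array([412., 433.]))
blue top edge (array([381., 180.]), array([322., 519.])) low (array([382., 167.]), array([330., 540.])) bottom top-face (array([394., 286.]), array([255., 510.]))
amber top edge (array([203., 371.]), array([374., 299.])) low (array([205., 357.]), array([382., 319.])) bottom top-face (array([222., 472.]), array([309., 303.]))
red top edge (array([386., 360.]), array([215., 377.])) low (array([386., 346.]), array([223., 397.])) bottom top-face (array([399., 462.]), array([157., 376.]))
```

View pics/p8.png

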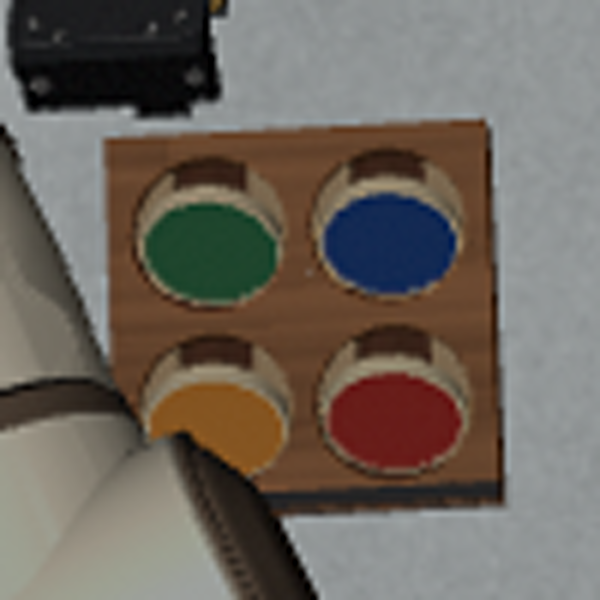

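```bash
./q.sh '
ct=cap("top");cs=cap("scene","sc9")
def cent(c,lo,hi,roi):
    hsv=cv2.cvtColor(cv2.GaussianBlur(c["image"],(3,3),0),cv2.COLOR_RGB2HSV);m=cv2.inRange(hsv,np.array(lo),np.array(hi))
    x0,y0,x1,y1=roi; k=np.zeros_like(m);k[y0:y1,x0:x1]=m[y0:y1,x0:x1]
    n,l,st,ce=cv2.connectedComponentsWithStats(k); i=1+np.argmax(st[1:,4]); return ce[i],st[i]
def tri(a,b):
    (o1,d1),(o2,d2)=ray(ct,*a),ray(cs,*b)
    A=np.stack([d1,-d2],1);t=np.linalg.lstsq(A,o2-o1,rcond=None)[0]
    p,q=o1+d1*t[0],o2+d2*t[1]; return ((p+q)/2).round(4),(p-q).round(4)
print("flat blue",tri((284.3,226.4),(390.1,255.0)),"green",tri((254.5,227.6),(422.2,238.7)))
R1=(230,205,310,285);R2=(335,180,450,290)
for k,lo,hi in(("blue",(100,120,50),(120,255,255)),("green",(60,80,40),(85,255,255)),("red",(0,150,50),(5,255,255))):
    a,sa=cent(ct,lo,hi,R1);b,sb=cent(cs,lo,hi,R2);print(k,a.round(1),sa,b.round(1),sb,tri(a,b))
a=np.radians(50); n=-np.sin(a)*T+np.cos(a)*Z;u=np.cos(a)*T+np.sin(a)*Z
for k in DISC: print(k,(np.array([*DISC[k],0])+.0163*T+.055*Z+.0045*n-.032*u).round(4))
'
```

```text
flat blue (array([0.5822, 0.1532, 0.0344]), array([-0.0005, -0.0009, -0.0002])) green (array([0.5794, 0.2333, 0.0359]), array([-0.0003, -0.0006, -0.0001]))
blue [284.6 230. ] [275 223  21  15 250] [386.9 252.3] [376 247  23  11 105] (array([0.5725, 0.1523, 0.0318]), array([0., 0., 0.]))
green [254.8 231.5] [245 224  21  16 255] [419.  236.5] [408 232  23  10  92] (array([0.5694, 0.2329, 0.0314]), array([-0.0001, -0.0002, -0.    ]))
red [285.2 259.9] [275 253  22  15 258] [366.2 224.6] [356 220  23  11  89] (array([0.4916, 0.1499, 0.0318]), array([0.0003, 0.0006, 0.0001]))
green [0.572  0.2323 0.0334]
blue [0.5751 0.152  0.0334]
amber [0.491  0.2299 0.0334]
red [0.4951 0.1497 0.0334]
```

```bash
./q.sh 'to(*grip("green",54,.011,.03,.0015))'
```

```text
t 8.9 at [0.6286 0.2344 0.1594] F [-0.3 -0.5  0.6] g 0.205 j [  27.   49.   36.  -16. -110.  -26.]
  rot [-0.012  0.012 -0.004] ( 1.0 ) shift cm [-0.03  7.32 -3.36] | 8.06
```

Emit:
{"api": "step_arm", "payload": {"moves": [[[-0.012, 0.012, -0.004, 0, 1, -1.7, 20], [-0.012, 0.012, -0.004, 0, 2.5, -3.35, 20], [-0.012, 0.012, -0.004, 0, 5, -3.35, 20], [-0.012, 0.012, -0.004, 0, 7.3, -3.35, 20], [-0.012, 0.012, -0.004, 0, 7.3, -3.35, 20]]]}}

```text
time_s: 9.32
tcp_pos: [0.6078, 0.2332, 0.0767]
ee_rot: [[-0.033, -0.596, -0.802], [0.999, -0.021, -0.025], [-0.003, -0.803, 0.596]]
wrist_force: [-0.1, -0.4, 0.0]
gripper_width: 0.201
```

Emit:
{"api": "step_arm", "payload": {"moves": [[[0, 0, 0, 0, 0, 0, 20], [0, 0, 0, 0, 0, 0, 20], [0, 0, 0, 0, 0, 0, 20], [0, 0, 0, 0, 0, 0, 20], [0, 0, 0, 0, 0, 0, 20]]]}}

```text
time_s: 9.73
tcp_pos: [0.6128, 0.2338, 0.0816]
ee_rot: [[-0.032, -0.586, -0.81], [0.999, -0.018, -0.027], [0.001, -0.81, 0.587]]
wrist_force: [-0.3, 0.9, 0.3]
gripper_width: 0.204
```

```bash
./q.sh 'to(*grip("green",54,.011,.0,.0015));c=cap("scene");crop(c,330,150,460,290,5,"p9");c=cap("top");crop(c,220,190,320,290,6,"p9t")'
```

```text
t 9.73 at [0.6128 0.2338 0.0816] F [-0.3  0.9  0.3] g 0.204 j [  28.   50.   27.  -15. -100.  -24.]
  rot [ 0.002 -0.     0.001] ( 0.1 ) shift cm [-0.02  3.14  0.03] | 3.14
```

View pics/p9.png

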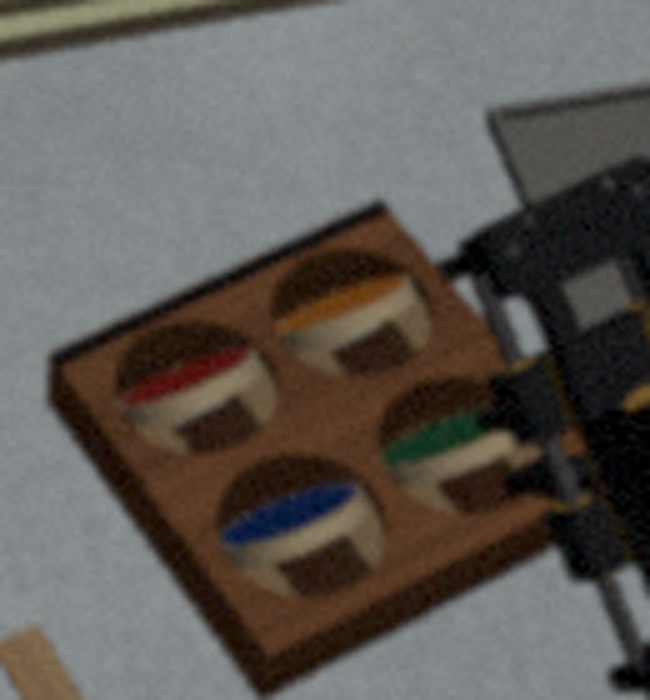

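View pics/p9t.png

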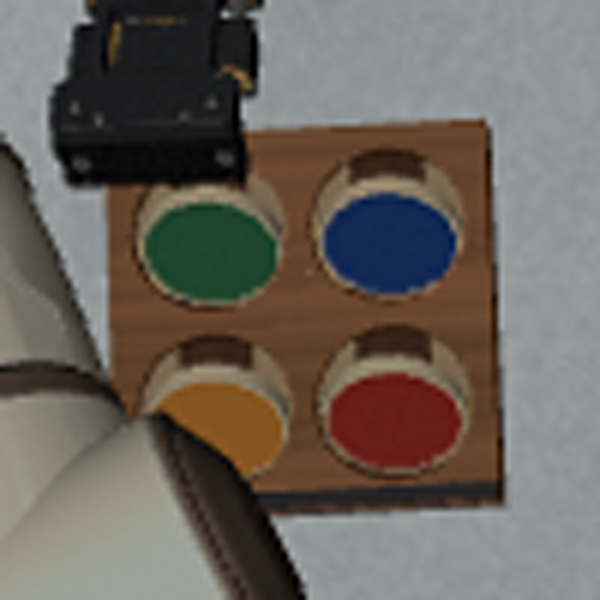

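Emit:
{"api": "step_arm", "payload": {"moves": [[[0, 0, 0, 0, 0.8, 0, 20], [0, 0, 0, 0, 1.6, 0, 20], [0, 0, 0, 0, 2.4, 0, 20], [0, 0, 0, 0, 2.8, 0, 20], [0, 0, 0, 0, 3.1, 0, 20]]]}}

```text
time_s: 10.25
tcp_pos: [0.5927, 0.2329, 0.0546]
ee_rot: [[-0.033, -0.589, -0.807], [0.999, -0.02, -0.026], [-0.001, -0.808, 0.59]]
wrist_force: [0.3, -0.1, 0.8]
gripper_width: 0.199
```

```bash
./q.sh 'to(*grip("green",54,.011,.0,.0015));c=cap("scene");crop(c,380,200,460,270,8,"p10")'
```

```text
t 10.25 at [0.5927 0.2329 0.0546] F [ 0.3 -0.1  0.8] g 0.199 j [ 28.  50.  23. -15. -96. -24.]
  rot [-0.003 -0.001 -0.001] ( 0.2 ) shift cm [ 0.01 -0.23 -0.01] | 0.23
```

View pics/p10.png

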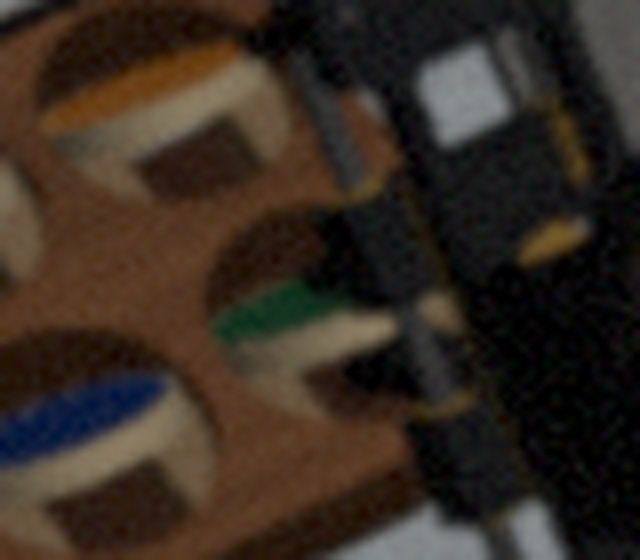

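Emit:
{"api": "step_arm", "payload": {"moves": [[[0, 0, 0, 0, 0, 0, 0], [0, 0, 0, 0, 0, 0, 0], [0, 0, 0, 0, 0, 0, 0], [0, 0, 0, 0, 0, 0, 0], [0, 0, 0, 0, 0, 0, 0]]]}}

```text
time_s: 10.72
tcp_pos: [0.5937, 0.2331, 0.056]
ee_rot: [[-0.033, -0.588, -0.808], [0.999, -0.019, -0.026], [-0.0, -0.809, 0.588]]
wrist_force: [-0.8, -0.8, 1.6]
gripper_width: 0.103
```

Emit:
{"api": "step_arm", "payload": {"moves": [[[0, 0, 0, 0, 0, 0, 0], [0, 0, 0, 0, -0.5, 0, 0], [0, 0, 0, 0, -1, 0, 0], [0, 0, 0, 0, -2, 0, 0], [0, 0, 0, 0, -3, 0, 0]]]}}

```text
time_s: 11.13
tcp_pos: [0.6122, 0.2337, 0.08]
ee_rot: [[-0.032, -0.587, -0.809], [0.999, -0.019, -0.026], [-0.0, -0.809, 0.587]]
wrist_force: [0.8, 0.4, -0.5]
gripper_width: 0.099
```

Emit:
{"api": "step_arm", "payload": {"moves": [[[0, 0, 0, 0, -3, 0, 0], [0, 0, 0, 0, -5, 0, 0], [0, 0, 0, 0, -8, 0, 0], [0, 0, 0, 0, -10, 0, 0], [0, 0, 0, 0, -10, 0, 0]]]}}

```text
time_s: 11.55
tcp_pos: [0.6739, 0.2352, 0.1644]
ee_rot: [[-0.031, -0.579, -0.814], [1.0, -0.016, -0.026], [0.002, -0.815, 0.58]]
wrist_force: [0.2, 0.1, 0.4]
gripper_width: 0.099
```

```bash
./q.sh 'to(RSET,slot(3)+[0,0,.16]);c=cap("scene");crop(c,330,150,460,290,5,"p11")
to(Rdown((-1,0)),slot(3)+[0,0,.16])'
```

```text
t 11.55 at [0.6739 0.2352 0.1644] F [0.2 0.1 0.4] g 0.099 j [  26.   53.   46.  -15. -115.  -27.]
  rot [-0.475  1.575 -0.502] ( 98.5 ) shift cm [-31.18   2.86   3.36] | 31.49
t 11.6 at [0.6722 0.2356 0.1622] F [ 0.1  0.4 -2.3] g 0.104 j [  26.   53.   46.  -15. -115.  -27.]
  rot [-0.623  0.031 -0.008] ( 35.7 ) shift cm [-31.21   2.6    3.34] | 31.5
```

View pics/p11.png

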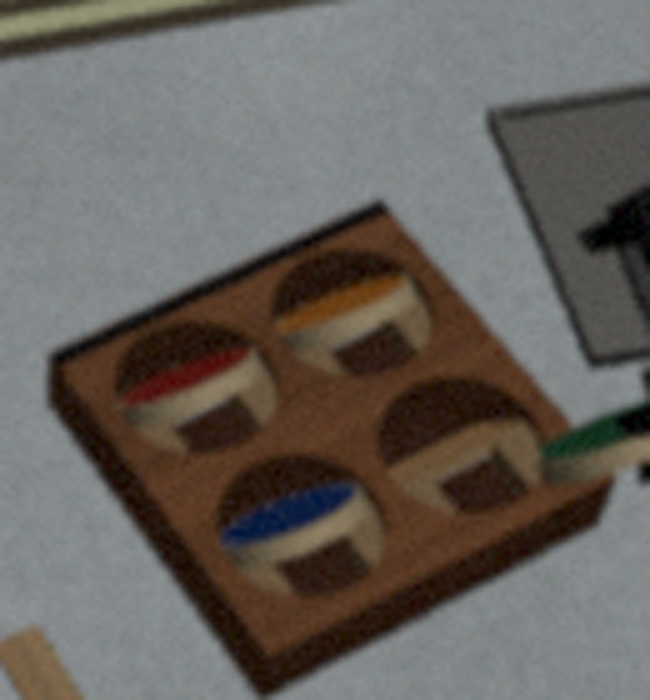

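Emit:
{"api": "step_arm", "payload": {"moves": [[[-0.032, 0.105, -0.033, -3, 0, 0, 0], [-0.063, 0.21, -0.067, -6, 0, 0, 0], [-0.095, 0.315, -0.1, -9, 0, 0, 0], [-0.127, 0.42, -0.134, -12, 0, 0, 0], [-0.158, 0.525, -0.167, -15, 0, 0, 0]]]}}

```text
time_s: 12.02
tcp_pos: [0.6739, 0.0842, 0.1593]
ee_rot: [[0.485, -0.421, -0.767], [0.866, 0.104, 0.49], [-0.126, -0.901, 0.415]]
wrist_force: [0.5, 0.3, -0.5]
gripper_width: 0.102
```

```bash
./q.sh 'to(RSET,slot(0)+[0,0,.15])'
```

```text
t 12.02 at [0.6739 0.0842 0.1593] F [ 0.5  0.3 -0.5] g 0.102 j [ 15.  43.  28. -12. -97. -45.]
  rot [-0.319  1.044 -0.346] ( 65.6 ) shift cm [-28.22  -0.73 -12.41] | 30.84
```

Emit:
{"api": "step_arm", "payload": {"moves": [[[-0.032, 0.104, -0.035, -2.8, 0, -1.2, 0], [-0.064, 0.208, -0.07, -5.6, -0.2, -2.4, 0], [-0.096, 0.313, -0.104, -8.4, -0.3, -3.7, 0], [-0.128, 0.417, -0.139, -11.3, -0.4, -5, 0], [-0.16, 0.522, -0.173, -14.1, -0.4, -6.2, 0]]]}}

```text
time_s: 12.43
tcp_pos: [0.6553, -0.069, 0.155]
ee_rot: [[0.868, -0.2, -0.455], [0.481, 0.113, 0.869], [-0.122, -0.973, 0.194]]
wrist_force: [-0.2, -0.5, -1.2]
gripper_width: 0.096
```

```bash
./q.sh 'to(RSET,slot(0)+[0,0,.15])'
```

```text
t 12.43 at [ 0.6553 -0.069   0.155 ] F [-0.2 -0.5 -1.2] g 0.096 j [  5.  35.  12.  -8. -79. -64.]
  rot [-0.159  0.522 -0.172] ( 32.8 ) shift cm [ -9.02  -0.84 -12.46] | 15.41
```

Emit:
{"api": "step_arm", "payload": {"moves": [[[-0.032, 0.104, -0.034, -1.8, -0.2, -2.5, 0], [-0.064, 0.208, -0.069, -3.6, -0.3, -5, 0], [-0.096, 0.313, -0.103, -5.4, -0.5, -7.5, 0], [-0.128, 0.417, -0.138, -7.2, -0.7, -10, 0], [-0.159, 0.522, -0.172, -9, -0.8, -12.5, 0]]]}}

```text
time_s: 12.85
tcp_pos: [0.6363, -0.2214, 0.1495]
ee_rot: [[1.0, 0.0, 0.03], [-0.03, 0.001, 1.0], [0.0, -1.0, 0.001]]
wrist_force: [-0.5, 0.1, -1.5]
gripper_width: 0.093
```

Emit:
{"api": "step_arm", "payload": {"moves": [[[0, 0, 0, 0, 0, 0, 0], [0, 0, 0, 0, 0, 0, 0], [0, 0, 0, 0, 0, 0, 0], [0, 0, 0, 0, 0, 0, 0], [0, 0, 0, 0, 0, 0, 0]]]}}

```text
time_s: 13.27
tcp_pos: [0.6383, -0.2191, 0.1501]
ee_rot: [[1.0, -0.0, 0.023], [-0.023, 0.002, 1.0], [-0.0, -1.0, 0.002]]
wrist_force: [-0.1, 0.0, -0.5]
gripper_width: 0.099
```

```bash
./q.sh 'to(RSET,slot(0)+[0,0,.12]);c=cap("scene");crop(c,180,230,340,390,4,"p12");c=cap("top");crop(c,350,150,470,230,6,"p12t")'
```

```text
t 13.27 at [ 0.6383 -0.2191  0.1501] F [-0.1  0.  -0.5] g 0.099 j [ -5.  30.   2.  -0. -61. -86.]
  rot [-0.002  0.007 -0.   ] ( 0.4 ) shift cm [-0.29  3.01 -0.27] | 3.03
```

View pics/p12.png

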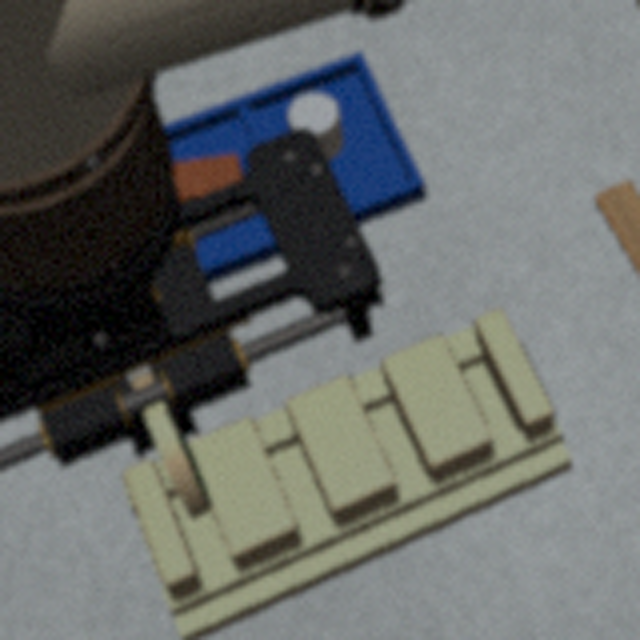

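View pics/p12t.png

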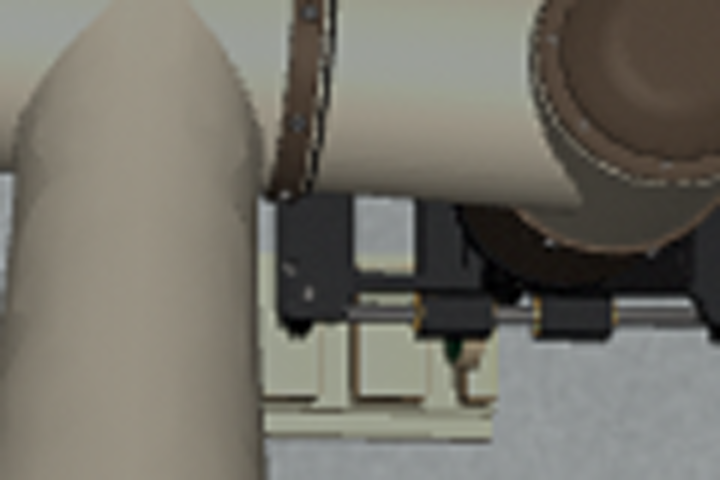

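Emit:
{"api": "step_arm", "payload": {"moves": [[[0, 0.007, 0, -0.3, 0, -0.3, 0], [0, 0.007, 0, -0.3, 1, -0.3, 0], [0, 0.007, 0, -0.3, 2, -0.3, 0], [0, 0.007, 0, -0.3, 2.6, -0.3, 0], [0, 0.007, 0, -0.3, 2.6, -0.3, 0]]]}}

```text
time_s: 13.78
tcp_pos: [0.6333, -0.2228, 0.1214]
ee_rot: [[0.999, -0.005, 0.032], [-0.032, 0.003, 0.999], [-0.005, -1.0, 0.003]]
wrist_force: [0.0, -0.5, -1.0]
gripper_width: 0.101
```

Emit:
{"api": "step_arm", "payload": {"moves": [[[0, 0, 0, 0, 0, 0, 0], [0, 0, 0, 0, 0, 0, 0], [0, 0, 0, 0, 0, 0, 0], [0, 0, 0, 0, 0, 0, 0], [0, 0, 0, 0, 0, 0, 0]]]}}

```text
time_s: 14.2
tcp_pos: [0.635, -0.2232, 0.1248]
ee_rot: [[1.0, 0.001, 0.032], [-0.032, 0.001, 1.0], [0.001, -1.0, 0.001]]
wrist_force: [-0.6, 0.3, 0.2]
gripper_width: 0.101
```

```bash
./q.sh 'to(RSET,slot(0)+[0,0,.077]);c=cap("scene");crop(c,200,300,280,390,8,"p13")'
```

```text
t 14.2 at [ 0.635  -0.2232  0.1248] F [-0.6  0.3  0.2] g 0.101 j [ -6.  31.  -0.  -0. -58. -86.]
  rot [-0.001 -0.002  0.001] ( 0.1 ) shift cm [0.02 4.78 0.14] | 4.79
```

View pics/p13.png

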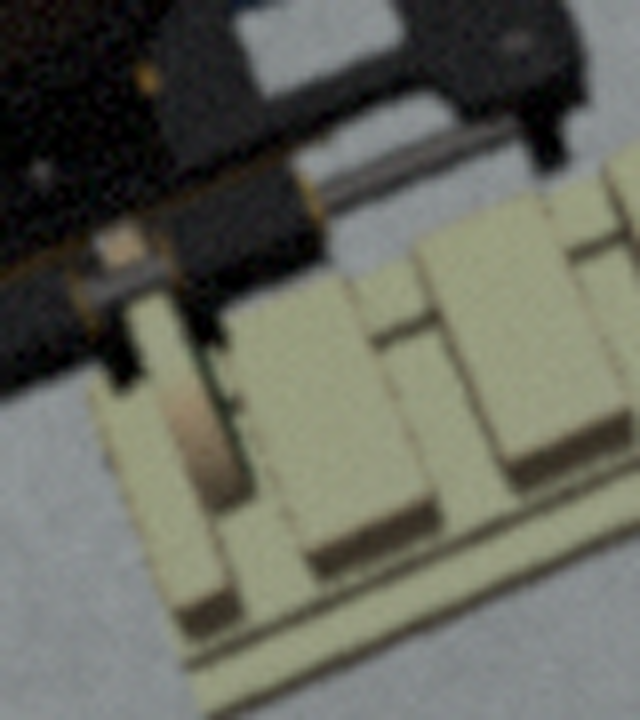

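Emit:
{"api": "step_arm", "payload": {"moves": [[[0, 0, 0, 0, 0.8, 0.15, 0], [0, 0, 0, 0, 1.6, 0.15, 0], [0, 0, 0, 0, 2.4, 0.15, 0], [0, 0, 0, 0, 3.1, 0.15, 0], [0, 0, 0, 0, 3.7, 0.15, 0]]]}}

```text
time_s: 14.67
tcp_pos: [0.6343, -0.2215, 0.0858]
ee_rot: [[0.999, -0.002, 0.032], [-0.032, 0.002, 0.999], [-0.002, -1.0, 0.002]]
wrist_force: [-0.9, 0.2, -0.6]
gripper_width: 0.099
```

Emit:
{"api": "step_arm", "payload": {"moves": [[[0, 0, 0, 0, 0.3, 0, 0], [0, 0, 0, 0, 0.6, 0, 0], [0, 0, 0, 0, 0.9, 0, 0], [0, 0, 0, 0, 0.9, 0, 0], [0, 0, 0, 0, 0.9, 0, 0]]]}}

```text
time_s: 15.08
tcp_pos: [0.6351, -0.2216, 0.0786]
ee_rot: [[1.0, 0.0, 0.032], [-0.032, 0.001, 1.0], [0.0, -1.0, 0.001]]
wrist_force: [0.6, -0.1, -0.9]
gripper_width: 0.096
```

```bash
./q.sh 'to(RSET,slot(0)+[0,0,.077]);c=cap("scene");crop(c,200,300,280,390,8,"p14")'
```

```text
t 15.08 at [ 0.6351 -0.2216  0.0786] F [ 0.6 -0.1 -0.9] g 0.096 j [ -6.  34.  -3.  -0. -53. -86.]
  rot [-0.001 -0.002  0.   ] ( 0.1 ) shift cm [ 0.03  0.16 -0.01] | 0.16
```

View pics/p14.png

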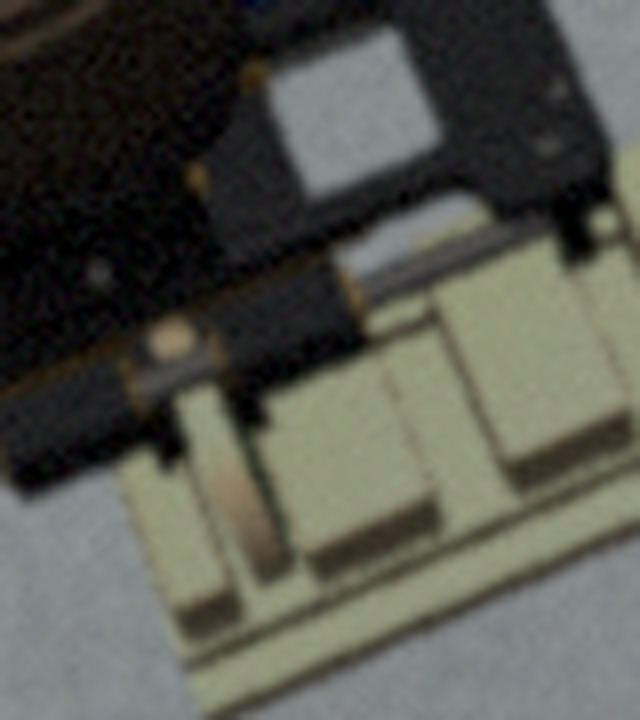

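Emit:
{"api": "step_arm", "payload": {"moves": [[[0, 0, 0, 0, 0.1, 0, 0], [0, 0, 0, 0, 0.2, 0, 0], [0, 0, 0, 0, 0.3, 0, 0], [0, 0, 0, 0, 0.3, 0, 0], [0, 0, 0, 0, 0.3, 0, 0]]]}}

```text
time_s: 15.55
tcp_pos: [0.6358, -0.2218, 0.0771]
ee_rot: [[1.0, 0.002, 0.031], [-0.031, 0.001, 1.0], [0.002, -1.0, 0.001]]
wrist_force: [-0.1, 1.0, 4.0]
gripper_width: 0.101
```

Emit:
{"api": "step_arm", "payload": {"moves": [[[0, 0, 0, 0, 0.1, 0, 0], [0, 0, 0, 0, 0.2, 0, 0], [0, 0, 0, 0, 0.2, 0, 0], [0, 0, 0, 0, 0.2, 0, 0], [0, 0, 0, 0, 0.2, 0, 0]]]}}

```text
time_s: 15.97
tcp_pos: [0.636, -0.222, 0.0767]
ee_rot: [[1.0, 0.003, 0.03], [-0.03, -0.0, 1.0], [0.003, -1.0, -0.0]]
wrist_force: [-1.8, 1.8, 11.0]
gripper_width: 0.094
```

Emit:
{"api": "step_arm", "payload": {"moves": [[[0, 0, 0, 0, -0.1, 0, 26], [0, 0, 0, 0, -0.1, 0, 26], [0, 0, 0, 0, -0.1, 0, 26], [0, 0, 0, 0, -0.1, 0, 26], [0, 0, 0, 0, -1, 0, 26]]]}}

```text
time_s: 16.38
tcp_pos: [0.6331, -0.2212, 0.081]
ee_rot: [[0.999, -0.005, 0.032], [-0.032, 0.003, 0.999], [-0.006, -1.0, 0.003]]
wrist_force: [-1.0, -0.5, 0.1]
gripper_width: 0.248
```

Emit:
{"api": "step_arm", "payload": {"moves": [[[0, 0, 0, 0, -2, 0, 26], [0, 0, 0, 0, -5, 0, 26], [0, 0, 0, 0, -8, 0, 26], [0, 0, 0, 0, -9, 0, 20], [0, 0, 0, 0, -9, 0, 20]]]}}

```text
time_s: 16.8
tcp_pos: [0.6368, -0.2222, 0.1779]
ee_rot: [[0.999, 0.008, 0.031], [-0.031, -0.0, 1.0], [0.008, -1.0, 0.0]]
wrist_force: [-0.2, 0.4, -0.6]
gripper_width: 0.218
```

```bash
./q.sh 'to(*grip("blue",54,.011,.09,.0015));to(*grip("green",54,.011,0));c=cap("scene");crop(c,190,280,340,390,5,"p15")'
```

```text
t 16.8 at [ 0.6368 -0.2222  0.1779] F [-0.2  0.4 -0.6] g 0.218 j [ -6.  29.   3.  -0. -64. -86.]
  rot [ 0.486 -1.574  0.518] ( 99.0 ) shift cm [ 0.12  4.88 37.7 ] | 38.01
t 16.8 at [ 0.6368 -0.2222  0.1779] F [-0.2  0.4 -0.6] g 0.218 j [ -6.  29.   3.  -0. -64. -86.]
  rot [ 0.486 -1.574  0.518] ( 99.0 ) shift cm [-5.65 12.2  45.38] | 47.33
```

View pics/p15.png

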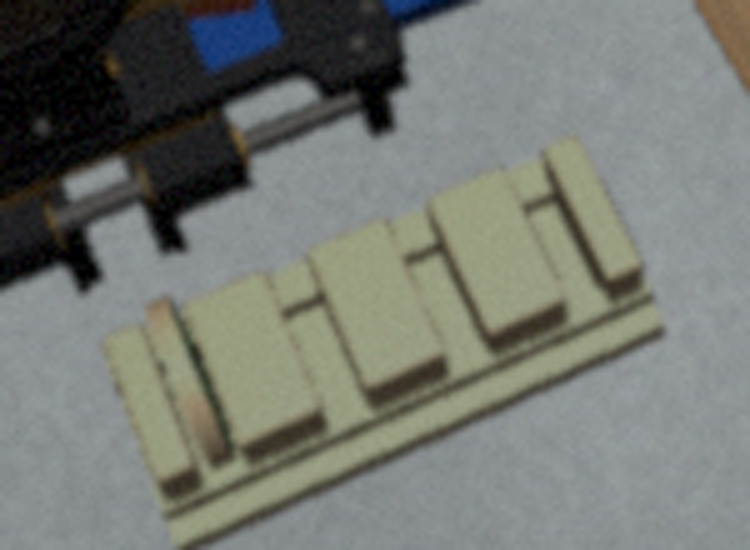

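Emit:
{"api": "step_arm", "payload": {"moves": [[[0.032, -0.105, 0.034, 0, 0, 2.5, 20], [0.065, -0.21, 0.069, 0, 0, 5, 20], [0.097, -0.315, 0.103, 0, 0, 7.5, 20], [0.13, -0.42, 0.138, 0, 0, 10, 20], [0.162, -0.525, 0.172, 0, 0, 12.5, 20]]]}}

```text
time_s: 17.27
tcp_pos: [0.6377, -0.0957, 0.1715]
ee_rot: [[0.864, -0.206, -0.458], [0.487, 0.119, 0.865], [-0.124, -0.971, 0.203]]
wrist_force: [0.5, -0.2, -0.2]
gripper_width: 0.203
```

```bash
./q.sh 'R,p=grip("blue",54,.011,.09,.0015);p[2]=.17;to(R,p)'
```

```text
t 17.27 at [ 0.6377 -0.0957  0.1715] F [ 0.5 -0.2 -0.2] g 0.203 j [  2.  33.  11.  -7. -80. -62.]
  rot [ 0.311 -1.046  0.34 ] ( 65.5 ) shift cm [13.29  2.86 21.05] | 25.06
```

Emit:
{"api": "step_arm", "payload": {"moves": [[[0.031, -0.105, 0.034, 1.3, 0.3, 2.1, 20], [0.062, -0.21, 0.068, 2.6, 0.6, 4.2, 20], [0.093, -0.315, 0.102, 4, 0.9, 6.3, 20], [0.124, -0.42, 0.136, 5.3, 1.1, 8.4, 20], [0.155, -0.523, 0.17, 6.6, 1.4, 10.5, 20]]]}}

```text
time_s: 17.68
tcp_pos: [0.6445, 0.0288, 0.1707]
ee_rot: [[0.479, -0.422, -0.77], [0.869, 0.107, 0.483], [-0.122, -0.9, 0.418]]
wrist_force: [0.4, -0.3, -0.5]
gripper_width: 0.203
```

```bash
./q.sh 'R,p=grip("blue",54,.011,.09,.0015);p[2]=.16;to(R,p)'
```

```text
t 17.68 at [0.6445 0.0288 0.1707] F [ 0.4 -0.3 -0.5] g 0.203 j [ 12.  40.  22. -11. -96. -41.]
  rot [ 0.156 -0.523  0.169] ( 32.8 ) shift cm [11.33  2.06  5.19] | 12.63
```

Emit:
{"api": "step_arm", "payload": {"moves": [[[0.031, -0.105, 0.034, 2.3, 0.4, 1, 20], [0.062, -0.21, 0.068, 4.5, 0.8, 2, 20], [0.093, -0.315, 0.102, 6.8, 1.2, 3.1, 20], [0.124, -0.42, 0.136, 9, 1.6, 4.1, 20], [0.156, -0.523, 0.169, 11.3, 2, 5.2, 20]]]}}

```text
time_s: 18.1
tcp_pos: [0.6509, 0.154, 0.1601]
ee_rot: [[-0.032, -0.588, -0.808], [0.999, -0.02, -0.026], [-0.001, -0.809, 0.588]]
wrist_force: [0.5, 0.0, 0.6]
gripper_width: 0.197
```

Emit:
{"api": "step_arm", "payload": {"moves": [[[0, 0, 0, 0, 0, 0, 20], [0, 0, 0, 0, 0, 0, 20], [0, 0, 0, 0, 0, 0, 20], [0, 0, 0, 0, 0, 0, 20], [0, 0, 0, 0, 0, 0, 20]]]}}

```text
time_s: 18.52
tcp_pos: [0.6517, 0.1519, 0.1629]
ee_rot: [[-0.026, -0.583, -0.812], [1.0, -0.017, -0.02], [-0.002, -0.812, 0.583]]
wrist_force: [0.0, 0.4, 0.9]
gripper_width: 0.199
```

```bash
./q.sh 'R,p=grip("blue",54,.011,.03,.0015);to(R,p)'
```

```text
t 18.52 at [0.6517 0.1519 0.1629] F [0.  0.4 0.9] g 0.199 j [  22.   48.   35.  -12. -110.  -21.]
  rot [ 0.006 -0.007  0.003] ( 0.5 ) shift cm [ 0.26  8.83 -1.81] | 9.02
```

Emit:
{"api": "step_arm", "payload": {"moves": [[[0.006, -0.007, 0.003, 0.2, 2, -1.8, 20], [0.006, -0.007, 0.003, 0.3, 5, -1.8, 20], [0.006, -0.007, 0.003, 0.3, 7.5, -1.8, 20], [0.006, -0.007, 0.003, 0.3, 8.8, -1.8, 20], [0.006, -0.007, 0.003, 0.3, 8.8, -1.8, 20]]]}}

```text
time_s: 18.93
tcp_pos: [0.6123, 0.1538, 0.0788]
ee_rot: [[-0.034, -0.593, -0.805], [0.999, -0.021, -0.027], [-0.001, -0.805, 0.593]]
wrist_force: [-0.2, 0.5, -0.4]
gripper_width: 0.203
```

Emit:
{"api": "step_arm", "payload": {"moves": [[[0, 0, 0, 0, 0, 0, 20], [0, 0, 0, 0, 0, 0, 20], [0, 0, 0, 0, 0, 0, 20], [0, 0, 0, 0, 0, 0, 20], [0, 0, 0, 0, 0, 0, 20]]]}}

```text
time_s: 19.35
tcp_pos: [0.6156, 0.1551, 0.0813]
ee_rot: [[-0.035, -0.586, -0.809], [0.999, -0.02, -0.029], [0.001, -0.81, 0.587]]
wrist_force: [-0.1, -0.4, 0.1]
gripper_width: 0.202
```

```bash
./q.sh 'R,p=grip("blue",54,.011,0,.0015);to(R,p)
c=cap("scene");crop(c,340,200,440,290,7,"p16")'
```

```text
t 19.35 at [0.6156 0.1551 0.0813] F [-0.1 -0.4  0.1] g 0.202 j [ 23.  49.  23. -12. -98. -19.]
  rot [ 0.002  0.002 -0.001] ( 0.2 ) shift cm [-0.17  3.1   0.03] | 3.11
```

View pics/p16.png

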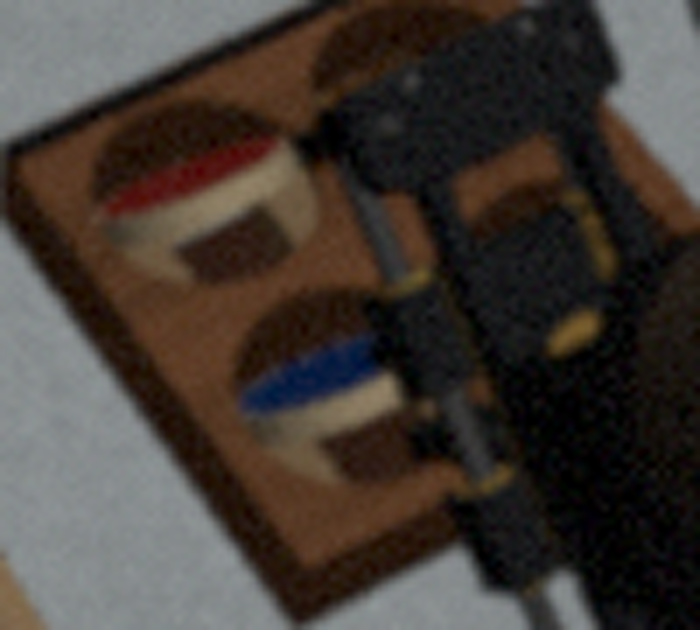

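Straddling the blue rim as before (fingers at crop 400,330 and 430,440). Advance and grip.

Emit:
{"api": "step_arm", "payload": {"moves": [[[0, 0, 0, -0.2, 0.8, 0, 20], [0, 0, 0, -0.2, 1.6, 0, 20], [0, 0, 0, -0.2, 2.4, 0, 20], [0, 0, 0, -0.2, 2.8, 0, 20], [0, 0, 0, -0.2, 3.1, 0, 20]]]}}

```text
time_s: 19.82
tcp_pos: [0.5958, 0.1524, 0.0546]
ee_rot: [[-0.036, -0.589, -0.807], [0.999, -0.022, -0.029], [-0.0, -0.808, 0.589]]
wrist_force: [-0.2, 0.6, 0.6]
gripper_width: 0.198
```

Emit:
{"api": "step_arm", "payload": {"moves": [[[0, 0, 0, 0, 0, 0, 0], [0, 0, 0, 0, 0, 0, 0], [0, 0, 0, 0, 0, 0, 0], [0, 0, 0, 0, 0, 0, 0], [0, 0, 0, 0, 0, 0, 0]]]}}

```text
time_s: 20.23
tcp_pos: [0.5967, 0.1525, 0.0559]
ee_rot: [[-0.036, -0.588, -0.808], [0.999, -0.021, -0.029], [0.0, -0.809, 0.588]]
wrist_force: [-1.3, -0.3, 1.2]
gripper_width: 0.1
```

Emit:
{"api": "step_arm", "payload": {"moves": [[[0, 0, 0, 0, 0, 0, 0], [0, 0, 0, 0, -0.5, 0, 0], [0, 0, 0, 0, -1, 0, 0], [0, 0, 0, 0, -2, 0, 0], [0, 0, 0, 0, -3, 0, 0]]]}}

```text
time_s: 20.65
tcp_pos: [0.6156, 0.1531, 0.0805]
ee_rot: [[-0.036, -0.586, -0.809], [0.999, -0.021, -0.029], [0.0, -0.81, 0.586]]
wrist_force: [-0.1, -0.4, -1.1]
gripper_width: 0.102
```

Emit:
{"api": "step_arm", "payload": {"moves": [[[0, 0, 0, 0, -3, 0, 0], [0, 0, 0, 0, -5, 0, 0], [0, 0, 0, 0, -7, 0, 0], [0, 0, 0, 0, -9, 0, 0], [0, 0, 0, 0, -9, 0, 0]]]}}

```text
time_s: 21.07
tcp_pos: [0.671, 0.1547, 0.1564]
ee_rot: [[-0.035, -0.579, -0.814], [0.999, -0.019, -0.029], [0.001, -0.815, 0.579]]
wrist_force: [0.4, 0.4, 0.5]
gripper_width: 0.098
```

```bash
./q.sh 'to(RSET,slot(1)+[0,0,.15])'
```

```text
t 21.07 at [0.671  0.1547 0.1564] F [0.4 0.4 0.5] g 0.098 j [  21.   51.   39.  -12. -111.  -20.]
  rot [-0.473  1.579 -0.503] ( 98.7 ) shift cm [-32.7    3.14   3.38] | 33.02
```

Emit:
{"api": "step_arm", "payload": {"moves": [[[-0.032, 0.105, -0.033, -2.2, 0, 0, 0], [-0.063, 0.21, -0.067, -4.4, 0, 0, 0], [-0.095, 0.315, -0.1, -6.6, 0, 0, 0], [-0.127, 0.42, -0.134, -8.8, 0, 0, 0], [-0.158, 0.525, -0.167, -11, 0, 0, 0]]]}}

```text
time_s: 21.48
tcp_pos: [0.6712, 0.0438, 0.1523]
ee_rot: [[0.482, -0.419, -0.769], [0.867, 0.104, 0.487], [-0.124, -0.902, 0.413]]
wrist_force: [-0.4, -0.1, -0.9]
gripper_width: 0.098
```

```bash
./q.sh 'to(RSET,slot(1)+[0,0,.15])'
```

```text
t 21.48 at [0.6712 0.0438 0.1523] F [-0.4 -0.1 -0.9] g 0.098 j [ 12.  43.  26. -11. -96. -42.]
  rot [-0.317  1.047 -0.344] ( 65.7 ) shift cm [-20.49  -0.61  -8.04] | 22.02
```

Emit:
{"api": "step_arm", "payload": {"moves": [[[-0.032, 0.104, -0.035, -2.1, 0, -0.8, 0], [-0.064, 0.208, -0.07, -4.2, -0.1, -1.6, 0], [-0.096, 0.313, -0.104, -6.2, -0.2, -2.4, 0], [-0.128, 0.417, -0.139, -8.3, -0.3, -3.2, 0], [-0.16, 0.522, -0.173, -10.3, -0.3, -4, 0]]]}}

```text
time_s: 21.9
tcp_pos: [0.6539, -0.0657, 0.1517]
ee_rot: [[0.867, -0.197, -0.458], [0.484, 0.113, 0.868], [-0.12, -0.974, 0.193]]
wrist_force: [0.6, -0.1, -0.9]
gripper_width: 0.1
```

```bash
./q.sh 'to(RSET,slot(1)+[0,0,.15])'
```

```text
t 21.9 at [ 0.6539 -0.0657  0.1517] F [ 0.6 -0.1 -0.9] g 0.1 j [  5.  35.  12.  -8. -78. -64.]
  rot [-0.158  0.525 -0.169] ( 32.9 ) shift cm [-6.69 -0.71 -8.62] | 10.93
```

Emit:
{"api": "step_arm", "payload": {"moves": [[[-0.032, 0.104, -0.034, -1.3, -0.1, -1.7, 0], [-0.064, 0.208, -0.069, -2.6, -0.3, -3.4, 0], [-0.096, 0.313, -0.103, -4, -0.4, -5.2, 0], [-0.128, 0.417, -0.138, -5.3, -0.6, -6.9, 0], [-0.158, 0.525, -0.17, -6.7, -0.7, -8.6, 0]]]}}

```text
time_s: 22.32
tcp_pos: [0.637, -0.1733, 0.1499]
ee_rot: [[1.0, 0.001, 0.03], [-0.03, 0.001, 1.0], [0.001, -1.0, 0.001]]
wrist_force: [1.0, -0.6, -0.2]
gripper_width: 0.095
```

Emit:
{"api": "step_arm", "payload": {"moves": [[[0, 0, 0, 0, 0, 0, 0], [0, 0, 0, 0, 0, 0, 0], [0, 0, 0, 0, 0, 0, 0], [0, 0, 0, 0, 0, 0, 0], [0, 0, 0, 0, 0, 0, 0]]]}}

```text
time_s: 22.73
tcp_pos: [0.6381, -0.1713, 0.1495]
ee_rot: [[1.0, -0.002, 0.023], [-0.023, 0.002, 1.0], [-0.002, -1.0, 0.002]]
wrist_force: [-0.4, -0.1, -0.2]
gripper_width: 0.103
```

```bash
./q.sh 'to(RSET,slot(1)+[0,0,.124])'
```

```text
t 22.73 at [ 0.6381 -0.1713  0.1495] F [-0.4 -0.1 -0.2] g 0.103 j [ -1.  29.  -0.  -0. -60. -90.]
  rot [-0.002  0.007 -0.002] ( 0.5 ) shift cm [-0.13  2.55 -0.25] | 2.56
```

Emit:
{"api": "step_arm", "payload": {"moves": [[[0, 0.007, 0, -0.1, 0.5, -0.2, 0], [0, 0.007, 0, -0.1, 1.2, -0.2, 0], [0, 0.007, 0, -0.1, 1.9, -0.2, 0], [0, 0.007, 0, -0.1, 2.3, -0.2, 0], [0, 0.007, 0, -0.1, 2.3, -0.2, 0]]]}}

```text
time_s: 23.15
tcp_pos: [0.6354, -0.1738, 0.1245]
ee_rot: [[0.999, -0.006, 0.031], [-0.031, 0.003, 1.0], [-0.006, -1.0, 0.002]]
wrist_force: [0.1, -0.1, -0.4]
gripper_width: 0.099
```

Emit:
{"api": "step_arm", "payload": {"moves": [[[0, 0, 0, 0, 0, 0, 0], [0, 0, 0, 0, 0, 0, 0], [0, 0, 0, 0, 0, 0, 0], [0, 0, 0, 0, 0, 0, 0], [0, 0, 0, 0, 0, 0, 0]]]}}

```text
time_s: 23.57
tcp_pos: [0.6366, -0.174, 0.127]
ee_rot: [[1.0, -0.001, 0.031], [-0.031, 0.002, 1.0], [-0.001, -1.0, 0.002]]
wrist_force: [0.2, 0.1, -1.1]
gripper_width: 0.101
```

```bash
./q.sh 'to(RSET,slot(1)+[0,0,.077]);c=cap("scene");crop(c,200,290,300,390,6,"p17")'
```

```text
t 23.57 at [ 0.6366 -0.174   0.127 ] F [ 0.2  0.1 -1.1] g 0.101 j [ -1.  30.  -2.  -0. -58. -90.]
  rot [-0.002 -0.001 -0.001] ( 0.2 ) shift cm [0.03 5.   0.03] | 5.0
```

View pics/p17.png

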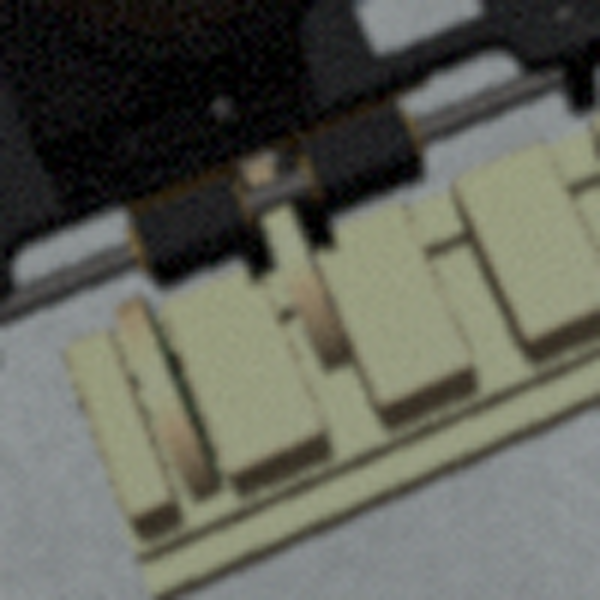

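Emit:
{"api": "step_arm", "payload": {"moves": [[[0, 0, 0, 0, 1, 0, 0], [0, 0, 0, 0, 2, 0, 0], [0, 0, 0, 0, 3, 0, 0], [0, 0, 0, 0, 4, 0, 0], [0, 0, 0, 0, 4.7, 0, 0]]]}}

```text
time_s: 24.03
tcp_pos: [0.636, -0.174, 0.0778]
ee_rot: [[1.0, -0.003, 0.031], [-0.031, 0.002, 1.0], [-0.004, -1.0, 0.002]]
wrist_force: [2.7, 0.9, 13.9]
gripper_width: 0.096
```

Emit:
{"api": "step_arm", "payload": {"moves": [[[0, 0, 0, 0, 0.2, 0, 0], [0, 0, 0, 0, 0.4, 0, 0], [0, 0, 0, 0, 0.5, 0, 0], [0, 0, 0, 0, 0.6, 0, 0], [0, 0, 0, 0, 0.6, 0, 0]]]}}

```text
time_s: 24.45
tcp_pos: [0.6372, -0.1743, 0.0764]
ee_rot: [[1.0, 0.0, 0.03], [-0.03, 0.001, 1.0], [0.0, -1.0, 0.001]]
wrist_force: [-2.5, 0.7, 10.2]
gripper_width: 0.104
```

Home (contact at 0.0765). Release and back off.

Emit:
{"api": "step_arm", "payload": {"moves": [[[0, 0, 0, 0, -0.1, 0, 26], [0, 0, 0, 0, -0.1, 0, 26], [0, 0, 0, 0, -0.1, 0, 26], [0, 0, 0, 0, -0.1, 0, 26], [0, 0, 0, 0, -1, 0, 26]]]}}

```text
time_s: 24.87
tcp_pos: [0.6346, -0.1737, 0.0813]
ee_rot: [[0.999, -0.007, 0.032], [-0.032, 0.003, 0.999], [-0.007, -1.0, 0.003]]
wrist_force: [-0.6, 0.7, -0.1]
gripper_width: 0.251
```

Emit:
{"api": "step_arm", "payload": {"moves": [[[0, 0, 0, 0, -2, 0, 26], [0, 0, 0, 0, -5, 0, 26], [0, 0, 0, 0, -8, 0, 26], [0, 0, 0, 0, -9, 0, 20], [0, 0, 0, 0, -9, 0, 20]]]}}

```text
time_s: 25.28
tcp_pos: [0.6385, -0.1744, 0.1781]
ee_rot: [[1.0, 0.006, 0.031], [-0.031, 0.001, 1.0], [0.006, -1.0, 0.001]]
wrist_force: [0.2, 0.4, 0.1]
gripper_width: 0.216
```

```bash
cat >> h.py <<'E'
def body(name,pitch,d,up):
    R,p=grip(name,pitch,d,0,up); g=p-R[:,1]*.008; f=g-R[:,1]*.051
    for s in(-1,1):
        k=f+s*.095*R[:,2]; print("body corner",s,((k-[.541,.1913,0])@T).round(4),"(tray -86..86) z",k[2].round(4))
    tc=p+R[:,1]*.011-R[:,2]*(.0087+.015); print("low tip corner rel pocket",((tc-[*DISC[name],0])@T).round(4),tc[2].round(4)); 
    q=tc-R[:,1]*(.038-tc[2])/-R[2,1]*-1; t=(.038-tc[2])/(-R[2,1]); q=tc-R[:,1]*t; print("at z38",((q-[*DISC[name],0])@T).round(4))
E
./q.sh 'c=cap("scene");crop(c,190,280,340,390,5,"p18")
for pt in(54,58,60): 
  for d in (.008,.011): print(pt,d);body("red",pt,d,.0015)
R,p=grip("red",58,.009,.07,.0015);to(R,p);print(p)'
```

```text
54 0.008
body corner -1 0.0884 (tray -86..86) z 0.0505
body corner 1 -0.0653 (tray -86..86) z 0.1622
low tip corner rel pocket 0.0291 0.0358
at z38 0.0307
54 0.011
body corner -1 0.0865 (tray -86..86) z 0.0482
body corner 1 -0.0672 (tray -86..86) z 0.1599
low tip corner rel pocket 0.0272 0.0335
at z38 0.0304
58 0.008
body corner -1 0.088 (tray -86..86) z 0.0587
body corner 1 -0.0731 (tray -86..86) z 0.1594
low tip corner rel pocket 0.03 0.0371
at z38 0.0305
58 0.011
body corner -1 0.0861 (tray -86..86) z 0.0564
body corner 1 -0.075 (tray -86..86) z 0.1571
low tip corner rel pocket 0.0281 0.0348
at z38 0.03
60 0.008
body corner -1 0.0876 (tray -86..86) z 0.0627
body corner 1 -0.0769 (tray -86..86) z 0.1577
low tip corner rel pocket 0.0304 0.0378
at z38 0.0305
60 0.011
body corner -1 0.0856 (tray -86..86) z 0.0604
body corner 1 -0.0789 (tray -86..86) z 0.1554
low tip corner rel pocket 0.0285 0.0355
at z38 0.0299
t 25.33 at [ 0.6371 -0.1741  0.1753] F [-0.1 -0.1 -0.6] g 0.21 j [ -1.  28.   1.  -0. -63. -90.]
  rot [ 0.426 -1.587  0.458] ( 97.8 ) shift cm [-9.24  5.83 32.29] | 34.09
[0.554935   0.15172149 0.11759237]
```

View pics/p18.png

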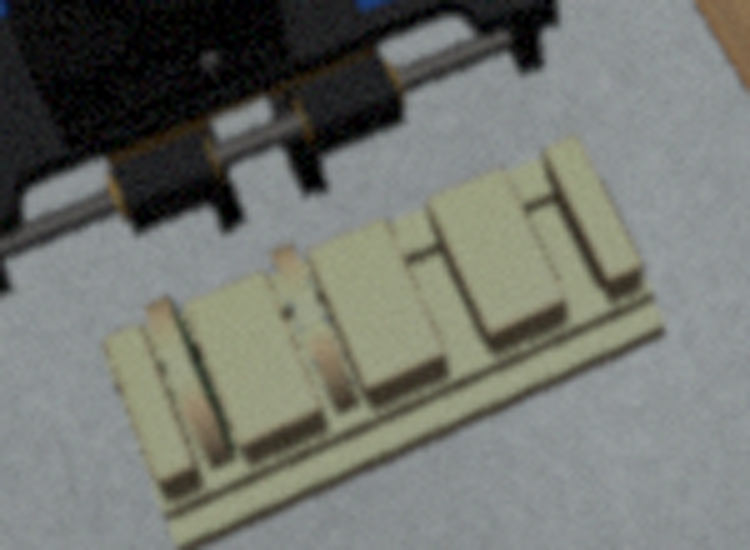

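Emit:
{"api": "step_arm", "payload": {"moves": [[[0.03, -0.105, 0.031, -0.6, 0, 2.2, 20], [0.06, -0.21, 0.062, -1.2, 0, 4.4, 20], [0.09, -0.315, 0.094, -1.8, 0, 6.6, 20], [0.12, -0.42, 0.125, -2.4, 0, 8.7, 20], [0.15, -0.525, 0.156, -3, 0, 10.8, 20]]]}}

```text
time_s: 25.75
tcp_pos: [0.6084, -0.0644, 0.1719]
ee_rot: [[0.866, -0.191, -0.461], [0.486, 0.111, 0.867], [-0.114, -0.975, 0.189]]
wrist_force: [0.8, 0.2, 0.6]
gripper_width: 0.202
```

```bash
./q.sh 'R,p=grip("red",56,.011,.09,.0015);p[2]=.165;to(R,p)'
```

```text
t 25.75 at [ 0.6084 -0.0644  0.1719] F [0.8 0.2 0.6] g 0.202 j [  5.  29.   5.  -8. -76. -64.]
  rot [ 0.299 -1.052  0.324] ( 65.3 ) shift cm [ 7.03  3.86 20.54] | 22.05
```

Emit:
{"api": "step_arm", "payload": {"moves": [[[0.03, -0.105, 0.032, 0.7, 0.3, 2.1, 20], [0.06, -0.21, 0.065, 1.4, 0.6, 4.1, 20], [0.09, -0.315, 0.097, 2.1, 1, 6.2, 20], [0.12, -0.42, 0.13, 2.8, 1.4, 8.2, 20], [0.15, -0.525, 0.162, 3.5, 1.8, 10.3, 20]]]}}

```text
time_s: 26.17
tcp_pos: [0.5885, 0.0438, 0.1694]
ee_rot: [[0.483, -0.399, -0.78], [0.868, 0.102, 0.485], [-0.114, -0.911, 0.395]]
wrist_force: [0.8, -0.9, -0.9]
gripper_width: 0.199
```

```bash
./q.sh 'R,p=grip("red",56,.011,.09,.0015);p[2]=.155;to(R,p)'
```

```text
t 26.17 at [0.5885 0.0438 0.1694] F [ 0.8 -0.9 -0.9] g 0.199 j [ 14.  34.  11. -11. -89. -42.]
  rot [ 0.148 -0.527  0.162] ( 32.7 ) shift cm [8.54 3.26 6.35] | 11.13
```

Emit:
{"api": "step_arm", "payload": {"moves": [[[0.03, -0.105, 0.032, 1.7, 0.6, 1.3, 20], [0.06, -0.21, 0.065, 3.4, 1.2, 2.5, 20], [0.09, -0.315, 0.097, 5.1, 1.9, 3.8, 20], [0.12, -0.42, 0.13, 6.8, 2.5, 5.1, 20], [0.148, -0.527, 0.162, 8.5, 3.2, 6.3, 20]]]}}

```text
time_s: 26.58
tcp_pos: [0.5683, 0.1515, 0.1551]
ee_rot: [[-0.033, -0.558, -0.829], [0.999, -0.02, -0.027], [-0.001, -0.829, 0.559]]
wrist_force: [0.4, -0.3, 0.0]
gripper_width: 0.202
```

Emit:
{"api": "step_arm", "payload": {"moves": [[[0, 0, 0, 0, 0, 0, 20], [0, 0, 0, 0, 0, 0, 20], [0, 0, 0, 0, 0, 0, 20], [0, 0, 0, 0, 0, 0, 20], [0, 0, 0, 0, 0, 0, 20]]]}}

```text
time_s: 27.0
tcp_pos: [0.5694, 0.1498, 0.1574]
ee_rot: [[-0.027, -0.554, -0.832], [1.0, -0.017, -0.021], [-0.002, -0.832, 0.554]]
wrist_force: [0.2, 0.2, 0.6]
gripper_width: 0.203
```

```bash
./q.sh 'R,p=grip("red",56,.011,.03,.0015);to(R,p)'
```

```text
t 27.0 at [0.5694 0.1498 0.1574] F [0.2 0.2 0.6] g 0.203 j [ 24.  39.  16. -12. -99. -21.]
  rot [ 0.006 -0.006  0.002] ( 0.5 ) shift cm [ 0.24  8.3  -1.24] | 8.4
```

Emit:
{"api": "step_arm", "payload": {"moves": [[[0.006, -0.006, 0.002, 0.2, 2, -1.2, 20], [0.006, -0.006, 0.002, 0.2, 5, -1.2, 20], [0.006, -0.006, 0.002, 0.2, 7.2, -1.2, 20], [0.006, -0.006, 0.002, 0.2, 8.2, -1.2, 20], [0.006, -0.006, 0.002, 0.2, 8.2, -1.2, 20]]]}}

```text
time_s: 27.42
tcp_pos: [0.5321, 0.1506, 0.0812]
ee_rot: [[-0.034, -0.562, -0.826], [0.999, -0.02, -0.027], [-0.002, -0.827, 0.563]]
wrist_force: [-0.1, -0.2, 0.2]
gripper_width: 0.202
```

Emit:
{"api": "step_arm", "payload": {"moves": [[[0, 0, 0, 0, 0, 0, 20], [0, 0, 0, 0, 0, 0, 20], [0, 0, 0, 0, 0, 0, 20], [0, 0, 0, 0, 0, 0, 20], [0, 0, 0, 0, 0, 0, 20]]]}}

```text
time_s: 27.83
tcp_pos: [0.5346, 0.1518, 0.083]
ee_rot: [[-0.035, -0.558, -0.829], [0.999, -0.019, -0.029], [0.0, -0.83, 0.558]]
wrist_force: [0.1, 0.4, -0.7]
gripper_width: 0.199
```

```bash
./q.sh 'R,p=grip("red",56,.011,0,.0015);to(R,p)
c=cap("scene");crop(c,340,180,440,270,7,"p19")'
```

```text
t 27.83 at [0.5346 0.1518 0.083 ] F [ 0.1  0.4 -0.7] g 0.199 j [ 25.  41.   7. -13. -88. -19.]
  rot [ 0.002  0.002 -0.001] ( 0.1 ) shift cm [-0.08  3.18 -0.01] | 3.18
```

View pics/p19.png

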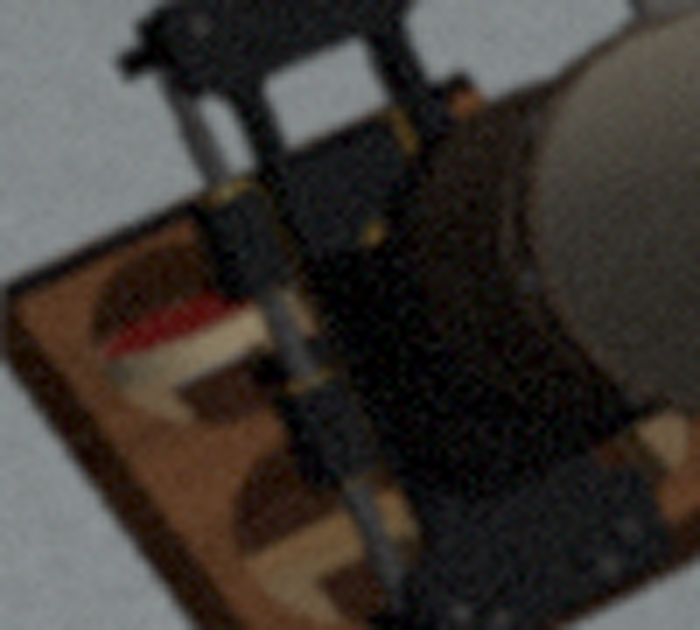

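Emit:
{"api": "step_arm", "payload": {"moves": [[[0, 0, 0, -0.1, 0.8, 0, 20], [0, 0, 0, -0.1, 1.6, 0, 20], [0, 0, 0, -0.1, 2.4, 0, 20], [0, 0, 0, -0.1, 2.8, 0, 20], [0, 0, 0, -0.1, 3.1, 0, 20]]]}}

```text
time_s: 28.3
tcp_pos: [0.5156, 0.1499, 0.0557]
ee_rot: [[-0.035, -0.56, -0.827], [0.999, -0.02, -0.028], [-0.001, -0.828, 0.561]]
wrist_force: [-0.9, 0.0, -0.7]
gripper_width: 0.199
```

Emit:
{"api": "step_arm", "payload": {"moves": [[[0, 0, 0, 0, 0, 0, 0], [0, 0, 0, 0, 0, 0, 0], [0, 0, 0, 0, 0, 0, 0], [0, 0, 0, 0, 0, 0, 0], [0, 0, 0, 0, 0, 0, 0]]]}}

```text
time_s: 28.72
tcp_pos: [0.5164, 0.15, 0.0569]
ee_rot: [[-0.035, -0.559, -0.828], [0.999, -0.02, -0.029], [-0.0, -0.829, 0.56]]
wrist_force: [-1.4, -0.1, 0.3]
gripper_width: 0.099
```

Emit:
{"api": "step_arm", "payload": {"moves": [[[0, 0, 0, 0, 0, 0, 0], [0, 0, 0, 0, -0.5, 0, 0], [0, 0, 0, 0, -1, 0, 0], [0, 0, 0, 0, -2, 0, 0], [0, 0, 0, 0, -3, 0, 0]]]}}

```text
time_s: 29.13
tcp_pos: [0.5346, 0.1508, 0.0823]
ee_rot: [[-0.035, -0.557, -0.829], [0.999, -0.02, -0.029], [-0.0, -0.83, 0.558]]
wrist_force: [0.4, -0.2, -0.3]
gripper_width: 0.098
```

Emit:
{"api": "step_arm", "payload": {"moves": [[[0, 0, 0, 0, -3, 0, 0], [0, 0, 0, 0, -5, 0, 0], [0, 0, 0, 0, -7, 0, 0], [0, 0, 0, 0, -9, 0, 0], [0, 0, 0, 0, -9, 0, 0]]]}}

```text
time_s: 29.55
tcp_pos: [0.5878, 0.1525, 0.16]
ee_rot: [[-0.035, -0.55, -0.834], [0.999, -0.018, -0.03], [0.001, -0.835, 0.55]]
wrist_force: [-0.0, -0.0, 0.1]
gripper_width: 0.1
```

```bash
./q.sh 'to(RSET,slot(2)+[0,0,.15])'
```

```text
t 29.55 at [0.5878 0.1525 0.16  ] F [-0.  -0.   0.1] g 0.1 j [  24.   41.   20.  -12. -100.  -20.]
  rot [-0.447  1.585 -0.474] ( 98.2 ) shift cm [-27.98  -1.44  -3.94] | 28.29
```

Emit:
{"api": "step_arm", "payload": {"moves": [[[-0.03, 0.106, -0.032, -1.9, -0.1, -0.3, 0], [-0.06, 0.211, -0.063, -3.7, -0.2, -0.5, 0], [-0.09, 0.317, -0.095, -5.6, -0.3, -0.8, 0], [-0.12, 0.422, -0.127, -7.5, -0.4, -1, 0], [-0.149, 0.528, -0.158, -9.3, -0.5, -1.3, 0]]]}}

```text
time_s: 29.97
tcp_pos: [0.6003, 0.0588, 0.1527]
ee_rot: [[0.485, -0.398, -0.779], [0.866, 0.098, 0.489], [-0.118, -0.912, 0.392]]
wrist_force: [0.1, 0.6, -1.3]
gripper_width: 0.1
```

```bash
./q.sh 'to(RSET,slot(2)+[0,0,.15])'
```

```text
t 29.97 at [0.6003 0.0588 0.1527] F [ 0.1  0.6 -1.3] g 0.1 j [ 15.  35.  12. -11. -88. -43.]
  rot [-0.3    1.05  -0.325] ( 65.3 ) shift cm [-14.12  -3.07 -12.09] | 18.84
```

Emit:
{"api": "step_arm", "payload": {"moves": [[[-0.03, 0.105, -0.032, -1.4, -0.3, -1.2, 0], [-0.06, 0.21, -0.065, -2.8, -0.6, -2.4, 0], [-0.09, 0.315, -0.097, -4.2, -0.9, -3.6, 0], [-0.12, 0.42, -0.13, -5.6, -1.2, -4.8, 0], [-0.15, 0.525, -0.162, -7, -1.5, -6, 0]]]}}

```text
time_s: 30.38
tcp_pos: [0.6195, -0.0326, 0.1511]
ee_rot: [[0.868, -0.189, -0.459], [0.483, 0.106, 0.869], [-0.116, -0.976, 0.184]]
wrist_force: [0.3, -0.0, -0.0]
gripper_width: 0.1
```

```bash
./q.sh 'to(RSET,slot(2)+[0,0,.15])'
```

```text
t 30.38 at [ 0.6195 -0.0326  0.1511] F [ 0.3 -0.  -0. ] g 0.1 j [  8.  31.   5.  -8. -74. -67.]
  rot [-0.15   0.525 -0.163] ( 32.6 ) shift cm [-2.86 -1.23 -8.97] | 9.5
```

Emit:
{"api": "step_arm", "payload": {"moves": [[[-0.03, 0.105, -0.032, -0.6, -0.2, -1.8, 0], [-0.06, 0.21, -0.065, -1.2, -0.5, -3.6, 0], [-0.09, 0.315, -0.097, -1.8, -0.7, -5.4, 0], [-0.12, 0.42, -0.13, -2.4, -1, -7.2, 0], [-0.15, 0.525, -0.163, -2.9, -1.2, -9, 0]]]}}

```text
time_s: 30.8
tcp_pos: [0.6383, -0.126, 0.1499]
ee_rot: [[1.0, 0.0, 0.03], [-0.03, 0.0, 1.0], [0.0, -1.0, 0.0]]
wrist_force: [-0.1, -0.9, -1.1]
gripper_width: 0.095
```

Emit:
{"api": "step_arm", "payload": {"moves": [[[0, 0, 0, 0, 0, 0, 0], [0, 0, 0, 0, 0, 0, 0], [0, 0, 0, 0, 0, 0, 0], [0, 0, 0, 0, 0, 0, 0], [0, 0, 0, 0, 0, 0, 0]]]}}

```text
time_s: 31.22
tcp_pos: [0.639, -0.1241, 0.1497]
ee_rot: [[1.0, -0.002, 0.023], [-0.023, 0.001, 1.0], [-0.002, -1.0, 0.001]]
wrist_force: [-0.3, -0.5, -1.0]
gripper_width: 0.101
```

```bash
./q.sh 'to(RSET,slot(2)+[0,0,.124])'
```

```text
t 31.22 at [ 0.639  -0.1241  0.1497] F [-0.3 -0.5 -1. ] g 0.101 j [  3.  28.  -2.  -0. -60. -94.]
  rot [-0.001  0.007 -0.002] ( 0.4 ) shift cm [-0.07  2.57 -0.17] | 2.57
```

Emit:
{"api": "step_arm", "payload": {"moves": [[[0, 0.007, 0, -0.1, 0.5, -0.2, 0], [0, 0.007, 0, -0.1, 1.2, -0.2, 0], [0, 0.007, 0, -0.1, 1.9, -0.2, 0], [0, 0.007, 0, -0.1, 2.3, -0.2, 0], [0, 0.007, 0, -0.1, 2.3, -0.2, 0]]]}}

```text
time_s: 31.63
tcp_pos: [0.6366, -0.1267, 0.1247]
ee_rot: [[0.999, -0.005, 0.032], [-0.032, 0.001, 0.999], [-0.005, -1.0, 0.001]]
wrist_force: [0.6, -0.3, -1.4]
gripper_width: 0.1
```

Emit:
{"api": "step_arm", "payload": {"moves": [[[0, 0, 0, 0, 0, 0, 0], [0, 0, 0, 0, 0, 0, 0], [0, 0, 0, 0, 0, 0, 0], [0, 0, 0, 0, 0, 0, 0], [0, 0, 0, 0, 0, 0, 0]]]}}

```text
time_s: 32.05
tcp_pos: [0.6378, -0.1268, 0.1271]
ee_rot: [[1.0, -0.001, 0.032], [-0.032, 0.001, 1.0], [-0.001, -1.0, 0.001]]
wrist_force: [0.7, -0.5, -0.3]
gripper_width: 0.099
```

```bash
./q.sh 'to(RSET,slot(2)+[0,0,.077]);c=cap("scene");crop(c,200,290,330,390,6,"p20")'
```

```text
t 32.05 at [ 0.6378 -0.1268  0.1271] F [ 0.7 -0.5 -0.3] g 0.099 j [  3.  29.  -4.  -0. -57. -95.]
  rot [-0.001 -0.002 -0.001] ( 0.1 ) shift cm [0.05 5.01 0.1 ] | 5.01
```

View pics/p20.png

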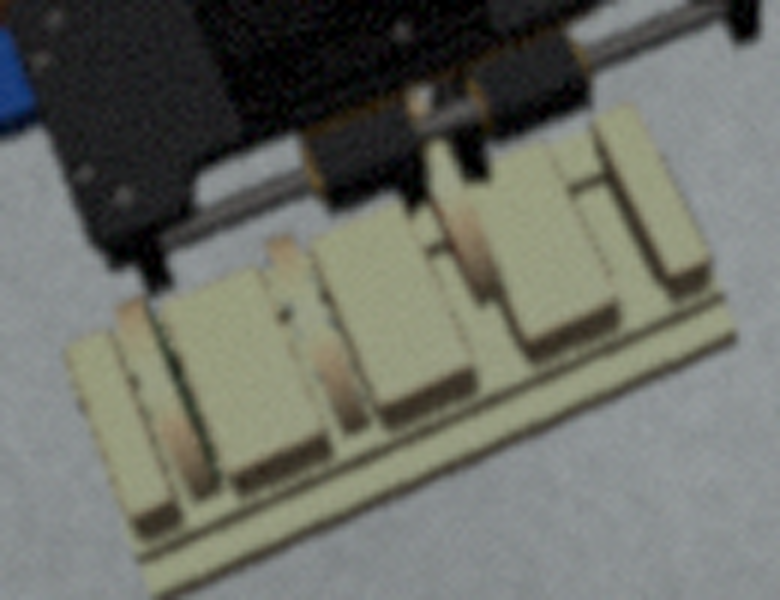

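```bash
./q.sh '
c=optics.capture("scene")
for y in (-.127,-.132,-.122):
    o,d=ray(c,271.2,331.9); t=(y-o[1])/d[1]; print(y,o+d*t)
for x in(.60,.635,.67): print(x,proj(c,[x,-.127,.136]),proj(c,[x,-.127,.09]))'
```

```text
-0.127 [ 0.60190244 -0.127      -0.0188296 ]
-0.132 [ 0.62552995 -0.132       0.03417284]
-0.122 [ 0.57827492 -0.122      -0.07183204]
0.6 [262.33524526 294.42514996] [265.1035887  306.40488283]
0.635 [270.50782259 310.71350399] [272.98111231 322.23209051]
0.67 [279.02275728 327.68419331] [281.17424145 338.69340029]
```

Emit:
{"api": "step_arm", "payload": {"moves": [[[0, 0, 0, 0, 1, 0.1, 0], [0, 0, 0, 0, 2, 0.1, 0], [0, 0, 0, 0, 3, 0.1, 0], [0, 0, 0, 0, 4, 0.1, 0], [0, 0, 0, 0, 4.7, 0.1, 0]]]}}

```text
time_s: 32.57
tcp_pos: [0.6375, -0.1258, 0.0781]
ee_rot: [[1.0, -0.002, 0.031], [-0.031, 0.001, 1.0], [-0.002, -1.0, 0.001]]
wrist_force: [3.6, -0.2, 8.9]
gripper_width: 0.096
```

Emit:
{"api": "step_arm", "payload": {"moves": [[[0, 0, 0, 0, 0.2, 0, 0], [0, 0, 0, 0, 0.4, 0, 0], [0, 0, 0, 0, 0.5, 0, 0], [0, 0, 0, 0, 0.6, 0, 0], [0, 0, 0, 0, 0.6, 0, 0]]]}}

```text
time_s: 32.98
tcp_pos: [0.6385, -0.1262, 0.077]
ee_rot: [[1.0, 0.001, 0.03], [-0.03, -0.001, 1.0], [0.001, -1.0, -0.0]]
wrist_force: [-4.4, 0.8, 12.5]
gripper_width: 0.098
```

Emit:
{"api": "step_arm", "payload": {"moves": [[[0, 0, 0, 0, -0.1, 0, 26], [0, 0, 0, 0, -0.1, 0, 26], [0, 0, 0, 0, -0.1, 0, 26], [0, 0, 0, 0, -0.1, 0, 26], [0, 0, 0, 0, -1, 0, 26]]]}}

```text
time_s: 33.4
tcp_pos: [0.6359, -0.1256, 0.0814]
ee_rot: [[0.999, -0.007, 0.032], [-0.032, 0.001, 0.999], [-0.007, -1.0, 0.001]]
wrist_force: [-0.1, -0.5, -0.6]
gripper_width: 0.253
```

Emit:
{"api": "step_arm", "payload": {"moves": [[[0, 0, 0, 0, -2, 0, 26], [0, 0, 0, 0, -5, 0, 26], [0, 0, 0, 0, -8, 0, 26], [0, 0, 0, 0, -9, 0, 20], [0, 0, 0, 0, -9, 0, 20]]]}}

```text
time_s: 33.82
tcp_pos: [0.6397, -0.126, 0.178]
ee_rot: [[0.999, 0.006, 0.031], [-0.031, 0.001, 1.0], [0.006, -1.0, 0.001]]
wrist_force: [0.5, 0.3, 0.1]
gripper_width: 0.219
```

```bash
./q.sh 'c=cap("scene");crop(c,190,280,340,390,5,"p21")
R,p=grip("amber",56,.011,.09,.0015);p[2]=.165;to(R,p);print(p)'
```

```text
t 33.87 at [ 0.6383 -0.1257  0.1753] F [-0.6 -0.5 -1.4] g 0.207 j [  3.  27.  -0.  -0. -63. -95.]
  rot [ 0.454 -1.582  0.486] ( 98.3 ) shift cm [-8.65  1.07 35.55] | 36.6
[0.56312558 0.23232732 0.165     ]
```

View pics/p21.png

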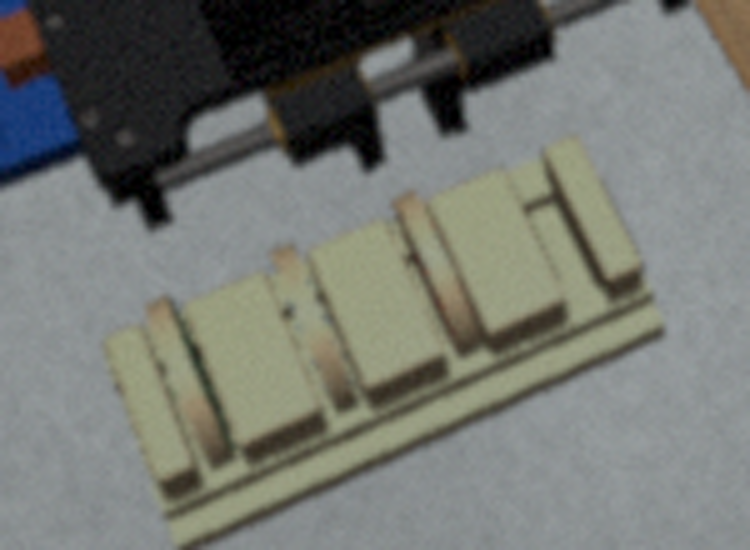

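Three standing. Now the amber one.

Emit:
{"api": "step_arm", "payload": {"moves": [[[0.03, -0.105, 0.032, -0.6, 0, 2.4, 20], [0.061, -0.21, 0.065, -1.2, 0.1, 4.7, 20], [0.091, -0.316, 0.097, -1.7, 0.2, 7.1, 20], [0.121, -0.422, 0.13, -2.3, 0.3, 9.5, 20], [0.151, -0.527, 0.162, -2.9, 0.3, 11.8, 20]]]}}

```text
time_s: 34.28
tcp_pos: [0.6109, -0.006, 0.1686]
ee_rot: [[0.865, -0.196, -0.462], [0.488, 0.109, 0.866], [-0.12, -0.974, 0.19]]
wrist_force: [0.1, 0.1, -0.2]
gripper_width: 0.201
```

```bash
./q.sh 'R,p=grip("amber",56,.011,.09,.0015);p[2]=.165;to(R,p)'
```

```text
t 34.28 at [ 0.6109 -0.006   0.1686] F [ 0.1  0.1 -0.2] g 0.201 j [ 10.  29.   5.  -8. -76. -69.]
  rot [ 0.294 -1.051  0.319] ( 65.2 ) shift cm [ 7.53  3.9  22.78] | 24.31
```

Emit:
{"api": "step_arm", "payload": {"moves": [[[0.029, -0.105, 0.032, 0.8, 0.3, 2.3, 20], [0.059, -0.21, 0.064, 1.5, 0.7, 4.6, 20], [0.088, -0.315, 0.096, 2.3, 1.1, 6.8, 20], [0.118, -0.42, 0.128, 3, 1.5, 9.1, 20], [0.147, -0.525, 0.16, 3.8, 1.9, 11.4, 20]]]}}

```text
time_s: 34.7
tcp_pos: [0.5881, 0.1131, 0.1671]
ee_rot: [[0.481, -0.401, -0.78], [0.869, 0.099, 0.485], [-0.117, -0.911, 0.396]]
wrist_force: [1.0, 0.8, 0.5]
gripper_width: 0.204
```

```bash
./q.sh 'R,p=grip("amber",56,.011,.09,.0015);p[2]=.155;to(R,p)'
```

```text
t 34.7 at [0.5881 0.1131 0.1671] F [1.  0.8 0.5] g 0.204 j [ 19.  34.  12. -13. -89. -47.]
  rot [ 0.147 -0.527  0.158] ( 32.6 ) shift cm [9.3  3.28 7.25] | 12.24
```

Emit:
{"api": "step_arm", "payload": {"moves": [[[0.029, -0.105, 0.032, 1.9, 0.6, 1.5, 20], [0.059, -0.21, 0.064, 3.7, 1.2, 2.9, 20], [0.088, -0.315, 0.096, 5.6, 1.9, 4.3, 20], [0.118, -0.42, 0.128, 7.4, 2.5, 5.8, 20], [0.147, -0.527, 0.158, 9.3, 3.2, 7.2, 20]]]}}

```text
time_s: 35.12
tcp_pos: [0.5646, 0.2321, 0.1552]
ee_rot: [[-0.033, -0.558, -0.829], [0.999, -0.019, -0.027], [-0.001, -0.829, 0.559]]
wrist_force: [0.8, -1.3, 0.1]
gripper_width: 0.201
```

Emit:
{"api": "step_arm", "payload": {"moves": [[[0, 0, 0, 0, 0, 0, 20], [0, 0, 0, 0, 0, 0, 20], [0, 0, 0, 0, 0, 0, 20], [0, 0, 0, 0, 0, 0, 20], [0, 0, 0, 0, 0, 0, 20]]]}}

```text
time_s: 35.53
tcp_pos: [0.5659, 0.2303, 0.1575]
ee_rot: [[-0.027, -0.554, -0.832], [1.0, -0.016, -0.022], [-0.001, -0.832, 0.554]]
wrist_force: [-0.7, -0.3, 0.5]
gripper_width: 0.203
```

```bash
./q.sh 'R,p=grip("amber",56,.011,.03,.0015);to(R,p)'
```

```text
t 35.53 at [0.5659 0.2303 0.1575] F [-0.7 -0.3  0.5] g 0.203 j [  29.   41.   21.  -15. -100.  -27.]
  rot [ 0.006 -0.006  0.003] ( 0.5 ) shift cm [ 0.2   8.34 -1.2 ] | 8.43
```

Emit:
{"api": "step_arm", "payload": {"moves": [[[0.006, -0.006, 0.002, 0.1, 2, -1.2, 20], [0.006, -0.006, 0.002, 0.1, 5, -1.2, 20], [0.006, -0.006, 0.002, 0.1, 7.2, -1.2, 20], [0.006, -0.006, 0.002, 0.1, 8.2, -1.2, 20], [0.006, -0.006, 0.002, 0.1, 8.2, -1.2, 20]]]}}

```text
time_s: 35.95
tcp_pos: [0.5286, 0.2302, 0.0813]
ee_rot: [[-0.034, -0.562, -0.826], [0.999, -0.02, -0.027], [-0.001, -0.827, 0.562]]
wrist_force: [-1.1, 0.7, 0.1]
gripper_width: 0.201
```

Emit:
{"api": "step_arm", "payload": {"moves": [[[0, 0, 0, 0, 0, 0, 20], [0, 0, 0, 0, 0, 0, 20], [0, 0, 0, 0, 0, 0, 20], [0, 0, 0, 0, 0, 0, 20], [0, 0, 0, 0, 0, 0, 20]]]}}

```text
time_s: 36.37
tcp_pos: [0.5309, 0.2315, 0.0831]
ee_rot: [[-0.035, -0.558, -0.829], [0.999, -0.018, -0.03], [0.002, -0.83, 0.558]]
wrist_force: [0.3, 0.0, -0.5]
gripper_width: 0.202
```

```bash
./q.sh 'R,p=grip("amber",56,.011,0,.0015);to(R,p)
c=cap("scene");crop(c,360,170,460,260,7,"p22")'
```

```text
t 36.37 at [0.5309 0.2315 0.0831] F [ 0.3  0.  -0.5] g 0.202 j [ 31.  42.  11. -16. -90. -25.]
  rot [0.002 0.002 0.   ] ( 0.2 ) shift cm [-0.03  3.22  0.02] | 3.22
```

View pics/p22.png

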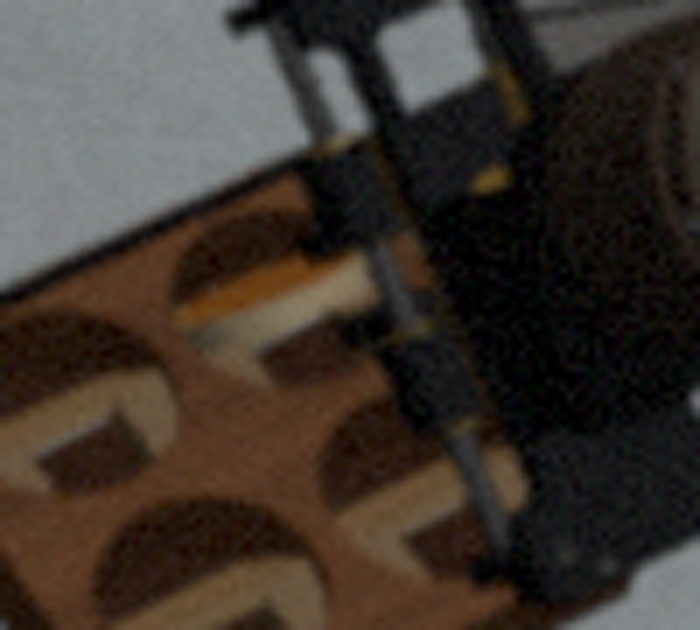

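Emit:
{"api": "step_arm", "payload": {"moves": [[[0, 0, 0, 0, 0.8, 0, 20], [0, 0, 0, 0, 1.6, 0, 20], [0, 0, 0, 0, 2.4, 0, 20], [0, 0, 0, 0, 2.8, 0, 20], [0, 0, 0, 0, 3.1, 0, 20]]]}}

```text
time_s: 36.83
tcp_pos: [0.5119, 0.2306, 0.0558]
ee_rot: [[-0.035, -0.56, -0.828], [0.999, -0.02, -0.029], [-0.0, -0.828, 0.561]]
wrist_force: [0.1, 0.7, 0.1]
gripper_width: 0.201
```

Emit:
{"api": "step_arm", "payload": {"moves": [[[0, 0, 0, 0, 0, 0, 0], [0, 0, 0, 0, 0, 0, 0], [0, 0, 0, 0, 0, 0, 0], [0, 0, 0, 0, 0, 0, 0], [0, 0, 0, 0, 0, 0, 0]]]}}

```text
time_s: 37.25
tcp_pos: [0.5127, 0.2308, 0.057]
ee_rot: [[-0.035, -0.559, -0.828], [0.999, -0.019, -0.029], [0.001, -0.829, 0.56]]
wrist_force: [-1.5, 0.4, 0.1]
gripper_width: 0.103
```

Emit:
{"api": "step_arm", "payload": {"moves": [[[0, 0, 0, 0, 0, 0, 0], [0, 0, 0, 0, -0.5, 0, 0], [0, 0, 0, 0, -1, 0, 0], [0, 0, 0, 0, -2, 0, 0], [0, 0, 0, 0, -3, 0, 0]]]}}

```text
time_s: 37.67
tcp_pos: [0.5308, 0.2314, 0.0825]
ee_rot: [[-0.035, -0.557, -0.829], [0.999, -0.019, -0.029], [0.001, -0.83, 0.558]]
wrist_force: [0.2, 0.1, -0.5]
gripper_width: 0.098
```

Emit:
{"api": "step_arm", "payload": {"moves": [[[0, 0, 0, 0, -3, 0, 0], [0, 0, 0, 0, -5, 0, 0], [0, 0, 0, 0, -7, 0, 0], [0, 0, 0, 0, -9, 0, 0], [0, 0, 0, 0, -9, 0, 0]]]}}

```text
time_s: 38.08
tcp_pos: [0.5841, 0.2331, 0.1603]
ee_rot: [[-0.034, -0.55, -0.834], [0.999, -0.016, -0.03], [0.003, -0.835, 0.551]]
wrist_force: [0.4, 0.8, 0.4]
gripper_width: 0.099
```

```bash
./q.sh 'to(RSET,slot(3)+[0,0,.15])'
```

```text
t 38.08 at [0.5841 0.2331 0.1603] F [0.4 0.8 0.4] g 0.099 j [  29.   42.   24.  -15. -102.  -26.]
  rot [-0.448  1.585 -0.473] ( 98.2 ) shift cm [-31.26  -1.7   -4.26] | 31.6
```

Emit:
{"api": "step_arm", "payload": {"moves": [[[-0.03, 0.106, -0.032, -2.1, -0.1, -0.3, 0], [-0.06, 0.211, -0.063, -4.2, -0.2, -0.6, 0], [-0.09, 0.317, -0.095, -6.2, -0.3, -0.8, 0], [-0.12, 0.422, -0.127, -8.3, -0.4, -1.1, 0], [-0.149, 0.528, -0.158, -10.4, -0.5, -1.4, 0]]]}}

```text
time_s: 38.5
tcp_pos: [0.5979, 0.1285, 0.1521]
ee_rot: [[0.485, -0.398, -0.779], [0.867, 0.099, 0.489], [-0.117, -0.912, 0.393]]
wrist_force: [0.3, -0.0, -0.0]
gripper_width: 0.098
```

```bash
./q.sh 'to(RSET,slot(3)+[0,0,.15])'
```

```text
t 38.5 at [0.5979 0.1285 0.1521] F [ 0.3 -0.  -0. ] g 0.098 j [ 20.  36.  13. -13. -88. -48.]
  rot [-0.301  1.05  -0.325] ( 65.3 ) shift cm [-15.82  -3.51 -13.42] | 21.04
```

Emit:
{"api": "step_arm", "payload": {"moves": [[[-0.03, 0.105, -0.032, -1.6, -0.3, -1.3, 0], [-0.06, 0.21, -0.065, -3.2, -0.7, -2.7, 0], [-0.09, 0.315, -0.097, -4.7, -1, -4, 0], [-0.12, 0.42, -0.13, -6.3, -1.4, -5.4, 0], [-0.15, 0.525, -0.162, -7.9, -1.7, -6.7, 0]]]}}

```text
time_s: 38.92
tcp_pos: [0.6192, 0.0255, 0.1507]
ee_rot: [[0.868, -0.189, -0.459], [0.483, 0.107, 0.869], [-0.115, -0.976, 0.184]]
wrist_force: [-0.6, 0.2, -0.2]
gripper_width: 0.1
```

```bash
./q.sh 'to(RSET,slot(3)+[0,0,.15])'
```

```text
t 38.92 at [0.6192 0.0255 0.1507] F [-0.6  0.2 -0.2] g 0.1 j [ 13.  31.   5.  -9. -73. -71.]
  rot [-0.151  0.525 -0.162] ( 32.6 ) shift cm [-3.2  -1.42 -9.92] | 10.52
```

Emit:
{"api": "step_arm", "payload": {"moves": [[[-0.03, 0.105, -0.032, -0.6, -0.3, -2, 0], [-0.06, 0.21, -0.065, -1.3, -0.6, -4, 0], [-0.09, 0.315, -0.097, -1.9, -0.9, -6, 0], [-0.12, 0.42, -0.13, -2.6, -1.2, -8, 0], [-0.15, 0.525, -0.162, -3.2, -1.4, -9.9, 0]]]}}

```text
time_s: 39.33
tcp_pos: [0.6399, -0.0774, 0.1499]
ee_rot: [[1.0, -0.0, 0.03], [-0.03, 0.001, 1.0], [-0.0, -1.0, 0.001]]
wrist_force: [-0.5, -0.7, -0.5]
gripper_width: 0.1
```

Emit:
{"api": "step_arm", "payload": {"moves": [[[0, 0, 0, 0, 0, 0, 0], [0, 0, 0, 0, 0, 0, 0], [0, 0, 0, 0, 0, 0, 0], [0, 0, 0, 0, 0, 0, 0], [0, 0, 0, 0, 0, 0, 0]]]}}

```text
time_s: 39.75
tcp_pos: [0.6404, -0.0753, 0.1497]
ee_rot: [[1.0, -0.002, 0.023], [-0.023, 0.002, 1.0], [-0.002, -1.0, 0.002]]
wrist_force: [-0.4, 0.3, -0.5]
gripper_width: 0.101
```

```bash
./q.sh 'to(RSET,slot(3)+[0,0,.124])'
```

```text
t 39.75 at [ 0.6404 -0.0753  0.1497] F [-0.4  0.3 -0.5] g 0.101 j [  8.  28.  -3.  -0. -59. -99.]
  rot [-0.002  0.007 -0.002] ( 0.4 ) shift cm [-0.06  2.56 -0.25] | 2.58
```

Emit:
{"api": "step_arm", "payload": {"moves": [[[0, 0.007, 0, -0.1, 0.5, -0.2, 0], [0, 0.007, 0, -0.1, 1.2, -0.2, 0], [0, 0.007, 0, -0.1, 1.9, -0.2, 0], [0, 0.007, 0, -0.1, 2.3, -0.2, 0], [0, 0.007, 0, -0.1, 2.3, -0.2, 0]]]}}

```text
time_s: 40.17
tcp_pos: [0.638, -0.0779, 0.1247]
ee_rot: [[0.999, -0.006, 0.032], [-0.032, 0.002, 0.999], [-0.006, -1.0, 0.002]]
wrist_force: [-0.1, 1.0, 0.1]
gripper_width: 0.1
```

Emit:
{"api": "step_arm", "payload": {"moves": [[[0, 0, 0, 0, 0, 0, 0], [0, 0, 0, 0, 0, 0, 0], [0, 0, 0, 0, 0, 0, 0], [0, 0, 0, 0, 0, 0, 0], [0, 0, 0, 0, 0, 0, 0]]]}}

```text
time_s: 40.58
tcp_pos: [0.6392, -0.078, 0.1271]
ee_rot: [[1.0, -0.002, 0.031], [-0.031, 0.002, 1.0], [-0.002, -1.0, 0.002]]
wrist_force: [-1.0, -0.2, -0.6]
gripper_width: 0.092
```

```bash
./q.sh 'to(RSET,slot(3)+[0,0,.077]);c=cap("scene");crop(c,210,270,340,370,6,"p23")'
```

```text
t 40.58 at [ 0.6392 -0.078   0.1271] F [-1.  -0.2 -0.6] g 0.092 j [  7.  29.  -5.  -0. -57. -99.]
  rot [-0.002 -0.001 -0.002] ( 0.2 ) shift cm [0.06 5.01 0.01] | 5.01
```

View pics/p23.png

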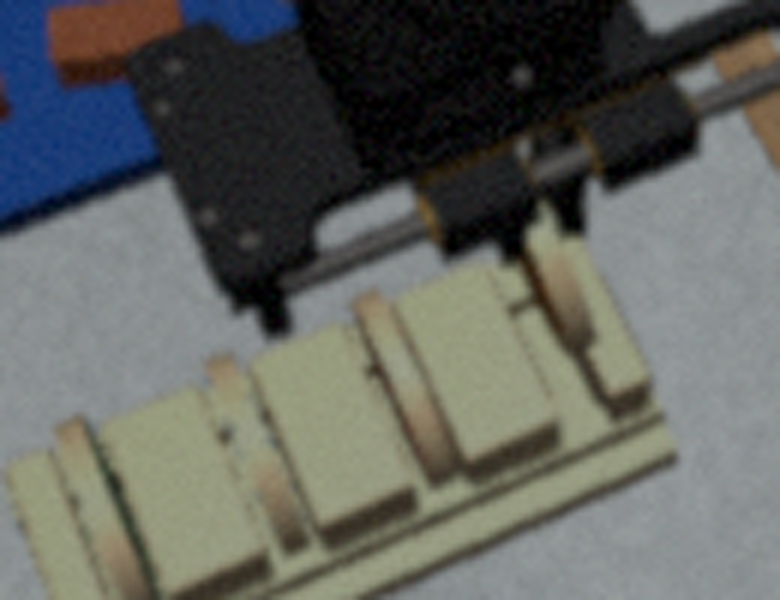

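Emit:
{"api": "step_arm", "payload": {"moves": [[[0, 0, 0, 0, 1, 0, 0], [0, 0, 0, 0, 2, 0, 0], [0, 0, 0, 0, 3, 0, 0], [0, 0, 0, 0, 4, 0, 0], [0, 0, 0, 0, 4.7, 0, 0]]]}}

```text
time_s: 41.05
tcp_pos: [0.6394, -0.078, 0.0786]
ee_rot: [[1.0, -0.002, 0.031], [-0.031, 0.001, 1.0], [-0.002, -1.0, 0.001]]
wrist_force: [1.5, 1.9, 13.9]
gripper_width: 0.096
```

Emit:
{"api": "step_arm", "payload": {"moves": [[[0, 0, 0, 0, 0.2, 0, 0], [0, 0, 0, 0, 0.4, 0, 0], [0, 0, 0, 0, 0.5, 0, 0], [0, 0, 0, 0, 0.6, 0, 0], [0, 0, 0, 0, 0.6, 0, 0]]]}}

```text
time_s: 41.47
tcp_pos: [0.6412, -0.0781, 0.0768]
ee_rot: [[1.0, 0.003, 0.03], [-0.03, 0.001, 1.0], [0.003, -1.0, 0.001]]
wrist_force: [-0.6, 0.2, 10.0]
gripper_width: 0.098
```

Emit:
{"api": "step_arm", "payload": {"moves": [[[0, 0, 0, 0, -0.1, 0, 26], [0, 0, 0, 0, -0.1, 0, 26], [0, 0, 0, 0, -0.1, 0, 26], [0, 0, 0, 0, -0.1, 0, 26], [0, 0, 0, 0, -1, 0, 26]]]}}

```text
time_s: 41.88
tcp_pos: [0.6369, -0.0779, 0.0813]
ee_rot: [[0.999, -0.008, 0.032], [-0.032, 0.002, 0.999], [-0.008, -1.0, 0.002]]
wrist_force: [-1.0, -0.1, -0.8]
gripper_width: 0.253
```

Emit:
{"api": "step_arm", "payload": {"moves": [[[0, 0, 0, 0, -2, 0, 26], [0, 0, 0, 0, -5, 0, 26], [0, 0, 0, 0, -9, 0, 26], [0, 0, 0, 0, -13, 0, 50], [0, 0, 0, 0, -14, 0, 50]]]}}

```text
time_s: 42.3
tcp_pos: [0.6423, -0.0787, 0.2322]
ee_rot: [[0.999, 0.011, 0.03], [-0.03, 0.0, 1.0], [0.011, -1.0, 0.001]]
wrist_force: [0.3, -0.2, 0.8]
gripper_width: 0.34
```

```bash
./q.sh 'c=cap("scene","full1");crop(c,140,230,340,390,4,"p24");c=cap("top","full1t");crop(c,170,180,470,300,2.6,"p24t")'
```

```text
(no output)
```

View pics/p24.png

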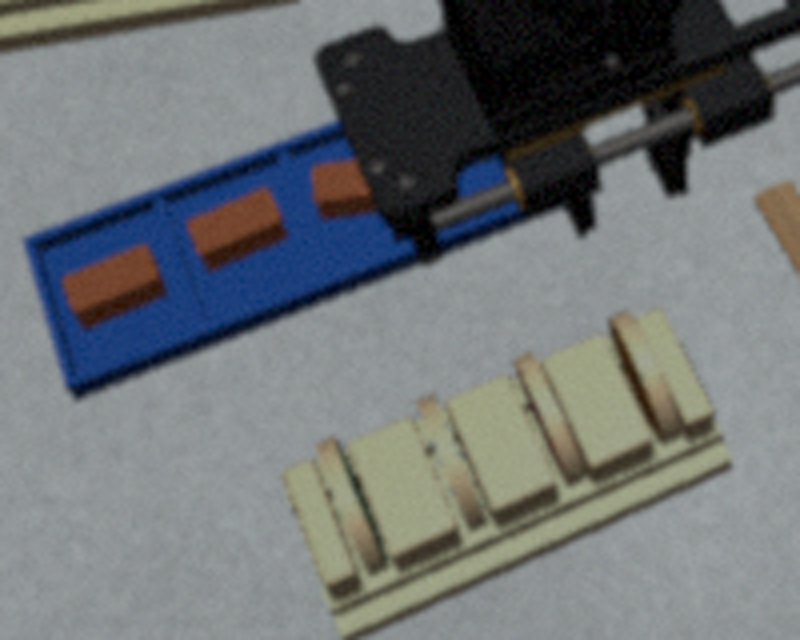

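View pics/full1t.png

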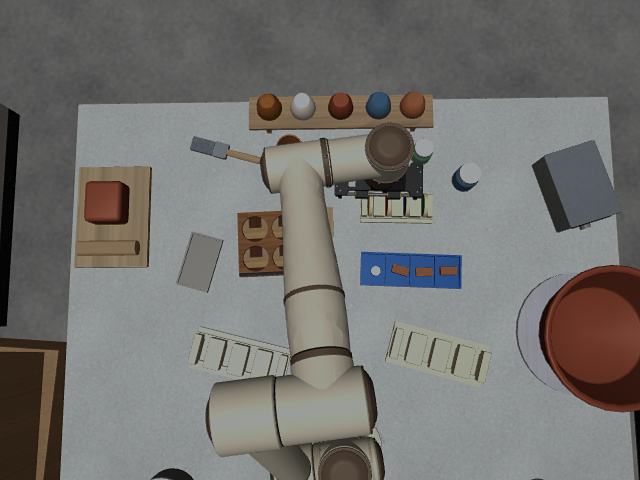

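```bash
./q.sh '
ct=cap("top");cs=cap("scene")
def dish(c,roi,z):
    x0,y0,x1,y1=roi; im=cv2.cvtColor(cv2.GaussianBlur(c["image"],(3,3),0),cv2.COLOR_RGB2GRAY)[y0:y1,x0:x1]
    t,m=cv2.threshold(im,0,255,cv2.THRESH_BINARY_INV+cv2.THRESH_OTSU)
    q=max(cv2.findContours(m,cv2.RETR_EXTERNAL,cv2.CHAIN_APPROX_NONE)[0],key=cv2.contourArea)
    b=cv2.boxPoints(cv2.minAreaRect(q))+[x0,y0]; ap=cv2.approxPolyDP(q,5,True)[:,0]+[x0,y0]
    w=np.array([onz(c,*p,z)[:2] for p in ap]); print(len(ap),ap.tolist(),w.round(4).tolist(),"c",w.mean(0).round(4))
    for i in range(len(w)):
        e=w[(i+1)%len(w)]-w[i];print("  L",np.hypot(*e).round(4),np.degrees(np.arctan2(e[1],e[0])).round(1))
dish(ct,(170,225,230,300),.009);dish(cs,(420,160,495,230),.009)
hsv=cv2.cvtColor(cv2.GaussianBlur(ct["image"],(3,3),0),cv2.COLOR_RGB2HSV)
m=cv2.inRange(hsv,np.array((3,100,50)),np.array((14,255,255)));m[:250]=0;m[290:]=0;m[:,:360]=0;m[:,465:]=0
for q in cv2.findContours(m,cv2.RETR_EXTERNAL,cv2.CHAIN_APPROX_NONE)[0]:
    if cv2.contourArea(q)>40:
        (u,v),(w,h),a=cv2.minAreaRect(q);print((round(u,1),round(v,1)),(round(w,1),round(h,1)),a,onz(ct,u,v,.027).round(4))
to(Rdown((-1,0)),(.46,-.28,.09))
'
```

```text
4 [[191, 232], [176, 283], [208, 292], [223, 240]] [[0.5727, 0.4118], [0.4332, 0.4496], [0.4082, 0.3617], [0.5498, 0.3232]] c [0.491  0.3866]
  L 0.1445 164.9
  L 0.0913 -105.9
  L 0.1467 -15.2
  L 0.0915 75.5
4 [[463, 166], [427, 172], [448, 223], [486, 216]] [[0.435, 0.4495], [0.4112, 0.363], [0.5572, 0.3207], [0.5802, 0.4064]] c [0.4959 0.3849]
  L 0.0896 -105.4
  L 0.152 -16.2
  L 0.0887 75.0
  L 0.1514 163.5
(423.5, 271.0) (6.0, 15.0) 90.0 [ 0.4595 -0.2184  0.027 ]
(448.0, 270.0) (6.0, 16.0) 90.0 [ 0.4617 -0.2834  0.027 ]
(400.0, 269.6) (15.5, 7.0) 18.434947967529297 [ 0.4636 -0.1559  0.027 ]
t 42.5 at [ 0.6388 -0.078   0.2237] F [ 0.   0.2 -0.6] g 0.472 j [  7.  24.   3.  -0. -68. -99.]
  rot [-0.004 -1.603 -0.   ] ( 91.8 ) shift cm [-17.19  13.36 -20.79] | 30.11
```

```bash
cat >> h.py <<'E'
DC=np.array([.4935,.3858,0]); DX=np.array([.963,-.269,0]); DX/=np.linalg.norm(DX); RD=Rdown(-DX)
def dp(k,z): return DC+DX*k+[0,0,z]
RC=Rdown((-.946,.326)); RA=Rdown((-1,0))
E
./q.sh 'to(RC,(.465,-.1557,.12))'
```

```text
t 42.5 at [ 0.6388 -0.078   0.2237] F [ 0.   0.2 -0.6] g 0.472 j [  7.  24.   3.  -0. -68. -99.]
  rot [-4.000e-03 -1.271e+00 -1.000e-03] ( 72.8 ) shift cm [-17.09  10.39  -8.34] | 21.68
```

Emit:
{"api": "step_arm", "payload": {"moves": [[[0, -0.12, 0, -3.4, 0, -1.6, 46], [0, -0.24, 0, -6.8, 0, -3.3, 46], [0, -0.36, 0, -10.2, 0, -5, 46], [0, -0.48, 0, -13.6, 0, -6.6, 46], [0, -0.6, 0, -17, 0, -8.3, 46]]]}}

```text
time_s: 42.92
tcp_pos: [0.4639, -0.1561, 0.222]
ee_rot: [[0.839, -0.007, -0.544], [0.544, 0.002, 0.839], [-0.004, -1.0, 0.005]]
wrist_force: [0.1, -0.5, -1.0]
gripper_width: 0.462
```

```bash
./q.sh 'to(RC,(.465,-.1557,.08))'
```

```text
t 42.92 at [ 0.4639 -0.1561  0.222 ] F [ 0.1 -0.5 -1. ] g 0.462 j [  0.  10. -19.  -0. -62. -57.]
  rot [-0.007 -0.664 -0.002] ( 38.1 ) shift cm [ 0.18 14.2  -0.1 ] | 14.2
```

Emit:
{"api": "step_arm", "payload": {"moves": [[[0, -0.12, 0, 0, 3, 0, 46], [0, -0.24, 0, 0, 6, 0, 46], [0, -0.36, 0, 0, 9, 0, 46], [0, -0.48, 0, 0, 12, 0, 46], [0, -0.6, 0, 0, 14, 0, 46]]]}}

```text
time_s: 43.33
tcp_pos: [0.4633, -0.1554, 0.0801]
ee_rot: [[0.387, -0.009, -0.922], [0.922, 0.003, 0.387], [-0.001, -1.0, 0.01]]
wrist_force: [-0.1, -0.0, -0.3]
gripper_width: 0.462
```

Emit:
{"api": "step_arm", "payload": {"moves": [[[0, -0.06, 0, 0, 0, 0, 46], [0, -0.06, 0, 0, 0, 0, 46], [0, -0.06, 0, 0, 0, 0, 46], [0, -0.06, 0, 0, 0, 0, 46], [0, -0.06, 0, 0, 0, 0, 46]]]}}

```text
time_s: 43.75
tcp_pos: [0.4667, -0.1555, 0.0844]
ee_rot: [[0.336, -0.001, -0.942], [0.942, 0.002, 0.336], [0.001, -1.0, 0.002]]
wrist_force: [-0.1, -0.2, 0.1]
gripper_width: 0.461
```

```bash
./q.sh 'to(RC,(.465,-.1557,.025));c=cap("scene");crop(c,140,230,300,340,5,"b1")'
```

```text
t 43.75 at [ 0.4667 -0.1555  0.0844] F [-0.1 -0.2  0.1] g 0.461 j [  0.  19. -29.  -0. -42. -20.]
  rot [-0.002 -0.011  0.001] ( 0.7 ) shift cm [-0.08  5.94  0.14] | 5.94
```

View pics/b1.png

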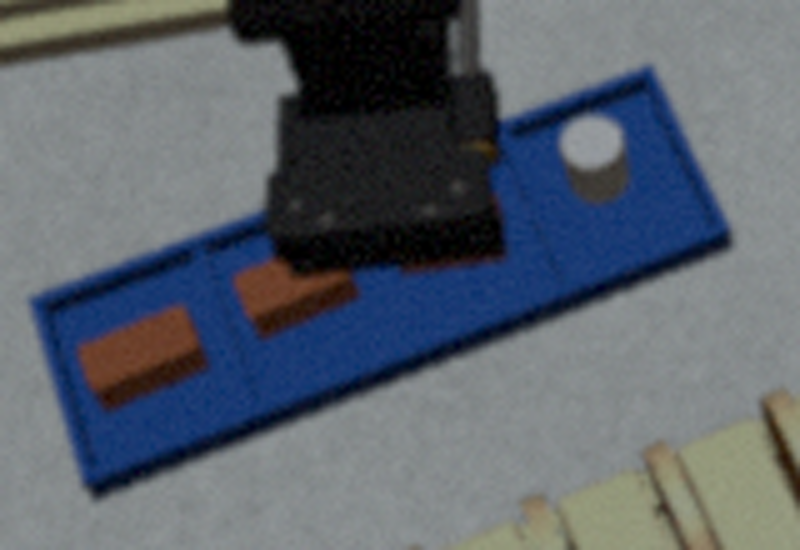

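Emit:
{"api": "step_arm", "payload": {"moves": [[[0, -0.01, 0, 0, 2, 0.1, 46], [0, -0.01, 0, -0.1, 4, 0.1, 46], [0, -0.01, 0, -0.1, 5.2, 0.1, 46], [0, -0.01, 0, -0.1, 5.9, 0.1, 46], [0, -0.01, 0, -0.1, 5.9, 0.1, 46]]]}}

```text
time_s: 44.22
tcp_pos: [0.4643, -0.156, 0.0241]
ee_rot: [[0.327, -0.005, -0.945], [0.945, 0.002, 0.327], [0.0, -1.0, 0.005]]
wrist_force: [-0.3, 0.1, -0.4]
gripper_width: 0.463
```

Emit:
{"api": "step_arm", "payload": {"moves": [[[0, 0, 0, 0, 0, 0, 46], [0, 0, 0, 0, 0, 0, 10], [0, 0, 0, 0, 0, 0, 10], [0, 0, 0, 0, 0, 0, 10], [0, 0, 0, 0, 0, 0, 10]]]}}

```text
time_s: 44.63
tcp_pos: [0.4654, -0.156, 0.0256]
ee_rot: [[0.326, -0.001, -0.945], [0.945, 0.002, 0.326], [0.002, -1.0, 0.001]]
wrist_force: [-1.8, 1.0, 3.0]
gripper_width: 0.247
```

Emit:
{"api": "step_arm", "payload": {"moves": [[[0, 0, 0, 0, 0, 0, 10], [0, 0, 0, 0, 0, 0, 10], [0, 0, 0, 0, -2, 0, 10], [0, 0, 0, 0, -5, 0, 10], [0, 0, 0, 0, -9, 0, 10]]]}}

```text
time_s: 45.05
tcp_pos: [0.4628, -0.156, 0.1135]
ee_rot: [[0.327, -0.01, -0.945], [0.945, 0.003, 0.327], [-0.001, -1.0, 0.01]]
wrist_force: [1.8, -0.2, -1.1]
gripper_width: 0.248
```

```bash
./q.sh 'to(RD,dp(-.044,.09));c=cap("scene");crop(c,140,230,300,340,5,"b2")'
```

```text
t 45.05 at [ 0.4628 -0.156   0.1135] F [ 1.8 -0.2 -1.1] g 0.248 j [  0.  17. -27.  -0. -47. -19.]
  rot [-0.01  -0.061 -0.   ] ( 3.5 ) shift cm [51.94  2.5  19.17] | 55.42
```

View pics/b2.png

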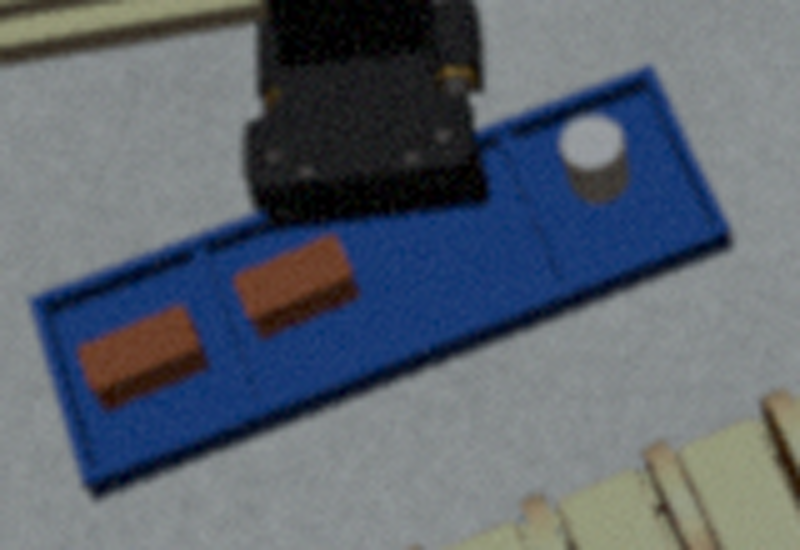

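Emit:
{"api": "step_arm", "payload": {"moves": [[[0, -0.02, 0, 3.7, 0, 1.35, 10], [0, -0.04, 0, 7.4, 0, 2.7, 10], [0, -0.06, 0, 11.1, 0, 4.1, 10], [0, -0.06, 0, 14.8, 0, 5.5, 10], [0, -0.06, 0, 18.5, 0, 6.8, 10]]]}}

```text
time_s: 45.52
tcp_pos: [0.4606, 0.0425, 0.1153]
ee_rot: [[0.269, -0.002, -0.963], [0.963, 0.002, 0.269], [0.002, -1.0, 0.003]]
wrist_force: [0.9, -0.4, -0.6]
gripper_width: 0.252
```

Emit:
{"api": "step_arm", "payload": {"moves": [[[0, 0, 0, 3.7, 0, 1.2, 10], [0, 0, 0, 7.4, 0, 2.4, 10], [0, 0, 0, 11.1, 0, 3.6, 10], [0, 0, 0, 14.8, 0, 4.8, 10], [0, 0, 0, 18.5, 0, 6, 10]]]}}

```text
time_s: 45.93
tcp_pos: [0.4525, 0.2371, 0.1156]
ee_rot: [[0.269, -0.002, -0.963], [0.963, 0.002, 0.269], [0.001, -1.0, 0.003]]
wrist_force: [1.9, -0.5, -0.7]
gripper_width: 0.249
```

```bash
./q.sh 'to(RD,dp(-.044,.08))'
```

```text
t 45.93 at [0.4525 0.2371 0.1156] F [ 1.9 -0.5 -0.7] g 0.249 j [ 46.  18. -25.  -0. -47. -61.]
  rot [-0.003  0.     0.001] ( 0.2 ) shift cm [15.42  3.59  4.43] | 16.44
```

Emit:
{"api": "step_arm", "payload": {"moves": [[[0, 0, 0, 3.9, 0, 1.1, 10], [0, 0, 0, 7.8, 0, 2.2, 10], [0, 0, 0, 11.6, 0.5, 3.3, 10], [0, 0, 0, 15.4, 1.5, 4.4, 10], [0, 0, 0, 15.4, 3, 4.4, 10]]]}}

```text
time_s: 46.35
tcp_pos: [0.4535, 0.4034, 0.0867]
ee_rot: [[0.263, 0.003, -0.965], [0.965, 0.009, 0.263], [0.009, -1.0, -0.001]]
wrist_force: [0.9, 0.2, -0.4]
gripper_width: 0.252
```

Emit:
{"api": "step_arm", "payload": {"moves": [[[0, 0, 0, 0, 0, 0, 10], [0, 0, 0, 0, 0, 0, 10], [0, 0, 0, 0, 0, 0, 10], [0, 0, 0, 0, 0, 0, 10], [0, 0, 0, 0, 0, 0, 10]]]}}

```text
time_s: 46.77
tcp_pos: [0.4527, 0.3948, 0.0872]
ee_rot: [[0.27, -0.001, -0.963], [0.963, 0.003, 0.27], [0.003, -1.0, 0.002]]
wrist_force: [0.1, 0.4, -1.0]
gripper_width: 0.249
```

```bash
./q.sh 'to(RD,dp(-.044,.0255));c=cap("scene");crop(c,400,140,510,240,6,"b3");c=cap("top");crop(c,160,220,260,300,6,"b3t")'
```

```text
t 46.77 at [0.4527 0.3948 0.0872] F [ 0.1  0.4 -1. ] g 0.249 j [ 56.  28. -14.  -0. -49. -72.]
  rot [-0.002 -0.001  0.003] ( 0.2 ) shift cm [0.22 6.17 0.22] | 6.18
```

View pics/b3.png

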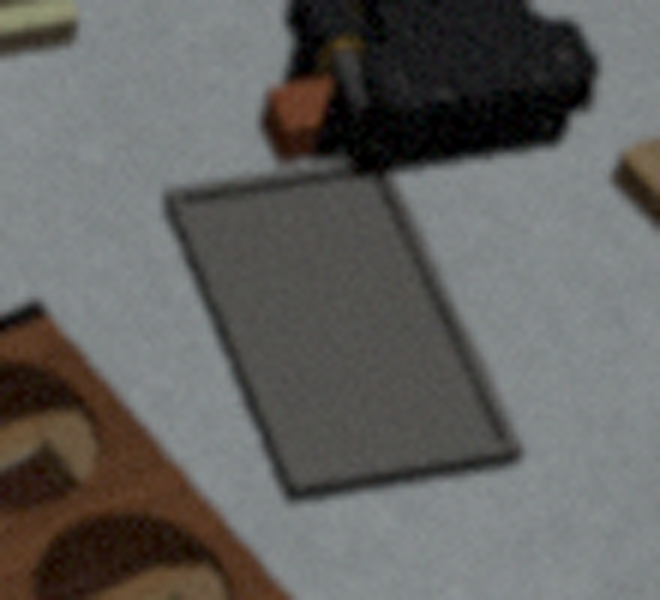

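Emit:
{"api": "step_arm", "payload": {"moves": [[[0, 0, 0, 0.2, 1.5, 0.2, 10], [0, 0, 0, 0.2, 3, 0.2, 10], [0, 0, 0, 0.2, 4.5, 0.2, 10], [0, 0, 0, 0.2, 5.6, 0.2, 10], [0, 0, 0, 0.2, 6, 0.2, 10]]]}}

```text
time_s: 47.28
tcp_pos: [0.4501, 0.3969, 0.0255]
ee_rot: [[0.269, -0.004, -0.963], [0.963, -0.001, 0.269], [-0.002, -1.0, 0.004]]
wrist_force: [-9.2, -3.3, 23.1]
gripper_width: 0.251
```

Emit:
{"api": "step_arm", "payload": {"moves": [[[0, 0, 0, 0, 0.1, 0, 10], [0, 0, 0, 0, 0.1, 0, 10], [0, 0, 0, 0, 0.1, 0, 10], [0, 0, 0, 0, 0.1, 0, 34], [0, 0, 0, 0, 0.1, 0, 34]]]}}

```text
time_s: 47.7
tcp_pos: [0.451, 0.3983, 0.0255]
ee_rot: [[0.269, -0.002, -0.963], [0.963, 0.003, 0.269], [0.002, -1.0, 0.002]]
wrist_force: [-0.5, 0.1, -0.2]
gripper_width: 0.311
```

Emit:
{"api": "step_arm", "payload": {"moves": [[[0, 0, 0, 0, 0, 0, 34], [0, 0, 0, 0, 0, 0, 34], [0, 0, 0, 0, -2, 0, 34], [0, 0, 0, 0, -5, 0, 34], [0, 0, 0, 0, -9, 0, 46]]]}}

```text
time_s: 48.12
tcp_pos: [0.4495, 0.3962, 0.1132]
ee_rot: [[0.269, -0.007, -0.963], [0.963, -0.004, 0.269], [-0.005, -1.0, 0.005]]
wrist_force: [0.1, 1.7, 0.7]
gripper_width: 0.366
```

```bash
cat >> h.py <<'E'
def bars(c):
    hsv=cv2.cvtColor(cv2.GaussianBlur(c["image"],(3,3),0),cv2.COLOR_RGB2HSV)
    m=cv2.inRange(hsv,np.array((3,100,50)),np.array((14,255,255)));m[:240]=0;m[300:]=0;m[:,:170]=0;m[:,465:]=0;m[:,235:340]=0
    for q in cv2.findContours(m,cv2.RETR_EXTERNAL,cv2.CHAIN_APPROX_NONE)[0]:
        if cv2.contourArea(q)>30:
            (u,v),(w,h),a=cv2.minAreaRect(q);print("bar",(round(u,1),round(v,1)),(round(w,1),round(h,1)),round(a,1),onz(c,u,v,.027).round(4))
E
./q.sh 'c=cap("scene");crop(c,400,140,510,240,6,"b4");bars(cap("top"));to(RA,(.463,-.2828,.11));print(dp(-.044,0))'
```

```text
bar (194.9, 276.9) (15.8, 7.5) 14.0 [0.4484 0.3936 0.027 ]
bar (423.5, 271.0) (6.0, 15.0) 90.0 [ 0.4595 -0.2184  0.027 ]
bar (448.0, 270.0) (6.0, 16.0) 90.0 [ 0.4617 -0.2834  0.027 ]
t 48.22 at [0.454  0.4014 0.1222] F [1.1 0.4 1.1] g 0.422 j [ 57.  25. -11.  -0. -52. -72.]
  rot [ 0.006 -0.27   0.013] ( 15.5 ) shift cm [-65.7    0.38 -19.14] | 68.43
[0.45112228 0.3976376  0.        ]
```

View pics/b4.png

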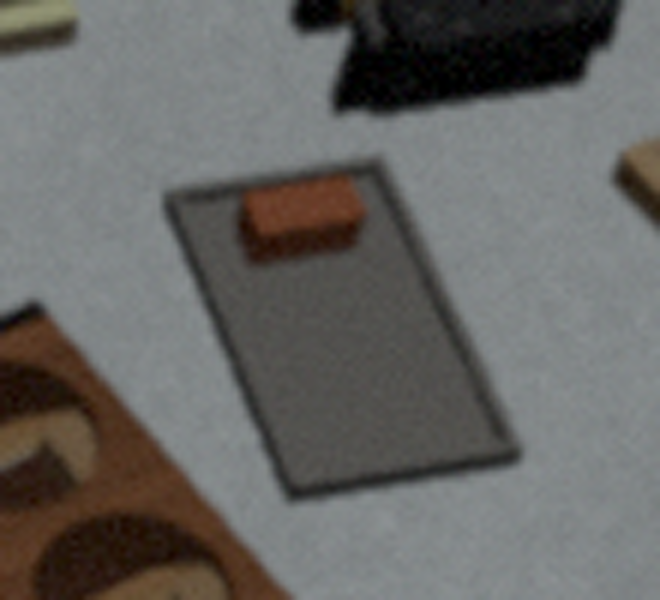

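Emit:
{"api": "step_arm", "payload": {"moves": [[[0, -0.05, 0, -3.8, 0, -1.1, 46], [0, -0.1, 0, -7.6, 0, -2.2, 46], [0, -0.16, 0, -11.4, 0, -3.3, 46], [0, -0.22, 0, -15.2, 0, -4.4, 46], [0, -0.27, 0, -19, 0, -5.5, 46]]]}}

```text
time_s: 48.63
tcp_pos: [0.4525, 0.1985, 0.1148]
ee_rot: [[-0.001, -0.002, -1.0], [1.0, 0.002, -0.001], [0.002, -1.0, 0.002]]
wrist_force: [1.1, 0.4, 0.4]
gripper_width: 0.463
```

Emit:
{"api": "step_arm", "payload": {"moves": [[[0, 0, 0, -3.9, 0, 0, 46], [0, 0, 0, -7.8, 0, 0, 46], [0, 0, 0, -11.7, 0, 0, 46], [0, 0, 0, -15.6, 0, 0, 46], [0, 0, 0, -19.5, 0, 0, 46]]]}}

```text
time_s: 49.05
tcp_pos: [0.4521, 0.0034, 0.1147]
ee_rot: [[0.002, -0.001, -1.0], [1.0, 0.002, 0.002], [0.002, -1.0, 0.001]]
wrist_force: [1.0, -0.3, 0.2]
gripper_width: 0.462
```

```bash
./q.sh 'to(RA,(.4635,-.2830,.09))'
```

```text
t 49.05 at [0.4521 0.0034 0.1147] F [ 1.  -0.3  0.2] g 0.462 j [ 21.  13. -32.  -0. -45. -21.]
  rot [-0.001 -0.002  0.002] ( 0.2 ) shift cm [-28.64   2.4   -1.19] | 28.77
```

Emit:
{"api": "step_arm", "payload": {"moves": [[[0, 0, 0, -3.9, 0, -0.2, 46], [0, 0, 0, -7.8, 0, -0.5, 46], [0, 0, 0, -11.7, 0, -0.8, 46], [0, 0, 0, -15.6, 0, -1, 46], [0, 0, 0, -19.5, 0, -1.2, 46]]]}}

```text
time_s: 49.47
tcp_pos: [0.4639, -0.192, 0.1142]
ee_rot: [[0.002, -0.001, -1.0], [1.0, 0.002, 0.002], [0.002, -1.0, 0.001]]
wrist_force: [0.4, 0.6, -0.1]
gripper_width: 0.46
```

Emit:
{"api": "step_arm", "payload": {"moves": [[[0, 0, 0, -3.9, 0.5, 0, 46], [0, 0, 0, -7.8, 1, 0, 46], [0, 0, 0, -9.2, 2, 0, 46], [0, 0, 0, -9.2, 2, 0, 46], [0, 0, 0, -9.2, 2, 0, 46]]]}}

```text
time_s: 49.88
tcp_pos: [0.4628, -0.2825, 0.093]
ee_rot: [[0.004, -0.004, -1.0], [1.0, 0.002, 0.004], [0.002, -1.0, 0.004]]
wrist_force: [0.1, 0.9, -0.6]
gripper_width: 0.457
```

Emit:
{"api": "step_arm", "payload": {"moves": [[[0, 0, 0, 0, 0, 0, 46], [0, 0, 0, 0, 0, 0, 46], [0, 0, 0, 0, 0, 0, 46], [0, 0, 0, 0, 0, 0, 46], [0, 0, 0, 0, 0, 0, 46]]]}}

```text
time_s: 50.3
tcp_pos: [0.464, -0.2813, 0.0942]
ee_rot: [[0.001, -0.002, -1.0], [1.0, 0.002, 0.001], [0.002, -1.0, 0.002]]
wrist_force: [-0.8, -0.8, 0.5]
gripper_width: 0.463
```

```bash
./q.sh 'to(RA,(.4635,-.2830,.0255));bars(cap("top"));c=cap("scene");crop(c,140,230,300,340,5,"b5")'
```

```text
t 50.3 at [ 0.464  -0.2813  0.0942] F [-0.8 -0.8  0.5] g 0.463 j [-14.  22. -22.  -0. -46.  14.]
  rot [-0.002 -0.001  0.002] ( 0.1 ) shift cm [-0.19  6.87  0.03] | 6.87
bar (194.4, 276.7) (16.7, 7.5) 14.0 [0.4488 0.3948 0.027 ]
bar (427.0, 271.0) (6.0, 8.0) 90.0 [ 0.4594 -0.2277  0.027 ]
```

View pics/b5.png

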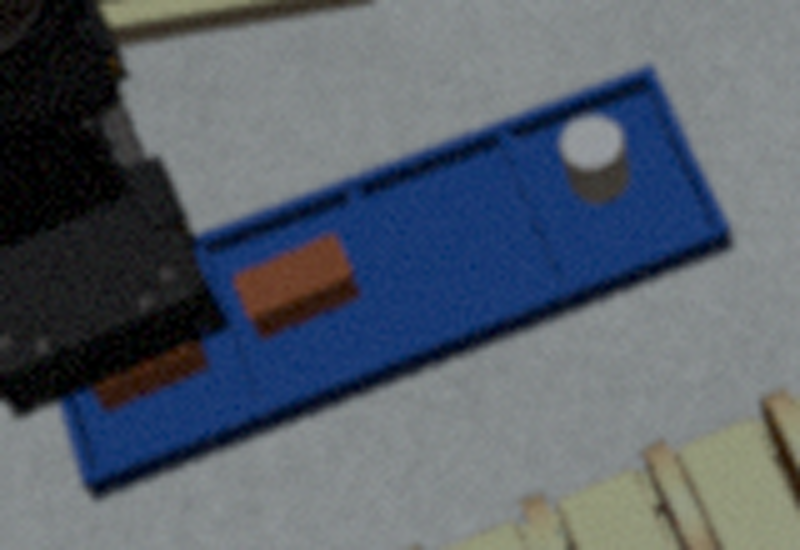

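Emit:
{"api": "step_arm", "payload": {"moves": [[[0, 0, 0, -0.1, 2, 0, 46], [0, 0, 0, -0.2, 4, 0, 46], [0, 0, 0, -0.2, 6, 0, 46], [0, 0, 0, -0.2, 6.8, 0, 46], [0, 0, 0, -0.2, 6.8, 0, 46]]]}}

```text
time_s: 50.82
tcp_pos: [0.462, -0.2833, 0.0238]
ee_rot: [[0.002, -0.007, -1.0], [1.0, 0.003, 0.002], [0.003, -1.0, 0.007]]
wrist_force: [-0.4, 0.9, 0.5]
gripper_width: 0.459
```

Emit:
{"api": "step_arm", "payload": {"moves": [[[0, 0, 0, 0, 0, 0, 46], [0, 0, 0, 0, 0, 0, 10], [0, 0, 0, 0, 0, 0, 10], [0, 0, 0, 0, 0, 0, 10], [0, 0, 0, 0, 0, 0, 10]]]}}

```text
time_s: 51.23
tcp_pos: [0.4639, -0.2839, 0.0266]
ee_rot: [[0.002, -0.001, -1.0], [1.0, 0.001, 0.002], [0.001, -1.0, 0.001]]
wrist_force: [-0.5, 0.5, 2.6]
gripper_width: 0.248
```

Emit:
{"api": "step_arm", "payload": {"moves": [[[0, 0, 0, 0, 0, 0, 10], [0, 0, 0, 0, 0, 0, 10], [0, 0, 0, 0, -2, 0, 10], [0, 0, 0, 0, -5, 0, 10], [0, 0, 0, 0, -9, 0, 10]]]}}

```text
time_s: 51.65
tcp_pos: [0.4614, -0.2832, 0.114]
ee_rot: [[0.003, -0.009, -1.0], [1.0, 0.005, 0.003], [0.004, -1.0, 0.009]]
wrist_force: [0.8, 0.2, -0.7]
gripper_width: 0.249
```

```bash
./q.sh 'to(RD,dp(0,.11))'
```

```text
t 51.65 at [ 0.4614 -0.2832  0.114 ] F [ 0.8  0.2 -0.7] g 0.249 j [-14.  21. -20.  -0. -49.  14.]
  rot [-0.01   0.269  0.003] ( 15.5 ) shift cm [66.9   0.67 -3.02] | 66.97
```

Emit:
{"api": "step_arm", "payload": {"moves": [[[0, 0.05, 0, 3.9, 0, -0.2, 10], [0, 0.1, 0, 7.8, 0, -0.4, 10], [0, 0.15, 0, 11.7, 0, -0.6, 10], [0, 0.21, 0, 15.6, 0, -0.8, 10], [0, 0.269, 0, 19.5, 0, -1, 10]]]}}

```text
time_s: 52.07
tcp_pos: [0.4736, -0.0874, 0.1161]
ee_rot: [[0.272, -0.002, -0.962], [0.962, 0.002, 0.272], [0.001, -1.0, 0.003]]
wrist_force: [0.9, 0.7, -0.1]
gripper_width: 0.252
```

Emit:
{"api": "step_arm", "payload": {"moves": [[[0, 0, 0, 3.8, 0, 0.9, 10], [0, 0, 0, 7.6, 0, 1.8, 10], [0, 0, 0, 11.4, 0, 2.7, 10], [0, 0, 0, 15.2, 0, 3.6, 10], [0, 0, 0, 19, 0, 4.5, 10]]]}}

```text
time_s: 52.48
tcp_pos: [0.4811, 0.108, 0.1164]
ee_rot: [[0.268, -0.002, -0.963], [0.963, 0.002, 0.268], [0.001, -1.0, 0.003]]
wrist_force: [0.3, 0.2, -0.0]
gripper_width: 0.244
```

```bash
./q.sh 'to(RD,dp(0,.09));bars(cap("top"))'
```

```text
t 52.48 at [0.4811 0.108  0.1164] F [ 0.3  0.2 -0. ] g 0.244 j [ 31.  17. -27.  -0. -47. -47.]
  rot [-0.003  0.001  0.001] ( 0.2 ) shift cm [27.09  2.7   6.23] | 27.93
bar (193.9, 276.6) (15.5, 7.5) 14.0 [0.4492 0.3964 0.027 ]
bar (423.5, 271.0) (6.0, 15.0) 90.0 [ 0.4595 -0.2184  0.027 ]
```

Emit:
{"api": "step_arm", "payload": {"moves": [[[0, 0, 0, 3.8, 0, 0.9, 10], [0, 0, 0, 7.6, 0, 1.8, 10], [0, 0, 0, 11.4, 0, 2.7, 10], [0, 0, 0, 15.2, 0, 3.6, 10], [0, 0, 0, 19, 0, 4.4, 10]]]}}

```text
time_s: 52.95
tcp_pos: [0.4896, 0.3027, 0.1166]
ee_rot: [[0.268, -0.003, -0.963], [0.963, 0.002, 0.268], [0.001, -1.0, 0.003]]
wrist_force: [1.0, 0.1, -0.1]
gripper_width: 0.246
```

Emit:
{"api": "step_arm", "payload": {"moves": [[[0, 0, 0, 3, 0, 0.7, 10], [0, 0, 0, 6, 0, 1.4, 10], [0, 0, 0, 7.6, 0.5, 1.7, 10], [0, 0, 0, 7.6, 1.5, 1.7, 10], [0, 0, 0, 7.6, 2, 1.7, 10]]]}}

```text
time_s: 53.37
tcp_pos: [0.493, 0.3783, 0.0948]
ee_rot: [[0.268, -0.005, -0.963], [0.963, -0.0, 0.268], [-0.001, -1.0, 0.005]]
wrist_force: [-0.5, -0.3, -1.5]
gripper_width: 0.248
```

Emit:
{"api": "step_arm", "payload": {"moves": [[[0, 0, 0, 0, 0, 0, 10], [0, 0, 0, 0, 0, 0, 10], [0, 0, 0, 0, 0, 0, 10], [0, 0, 0, 0, 0, 0, 10], [0, 0, 0, 0, 0, 0, 10]]]}}

```text
time_s: 53.78
tcp_pos: [0.4944, 0.3783, 0.0976]
ee_rot: [[0.269, -0.002, -0.963], [0.963, 0.003, 0.269], [0.002, -1.0, 0.002]]
wrist_force: [-0.1, -0.8, -0.3]
gripper_width: 0.251
```

```bash
./q.sh 'to(RD,dp(0,.0265))'
```

```text
t 53.78 at [0.4944 0.3783 0.0976] F [-0.1 -0.8 -0.3] g 0.251 j [ 52.  29. -10.  -0. -51. -68.]
  rot [-0.002  0.     0.002] ( 0.2 ) shift cm [0.68 7.11 0.28] | 7.15
```

Emit:
{"api": "step_arm", "payload": {"moves": [[[0, 0, 0, 0.4, 2, 0.2, 10], [0, 0, 0, 0.6, 4, 0.3, 10], [0, 0, 0, 0.6, 5.5, 0.3, 10], [0, 0, 0, 0.6, 6.5, 0.3, 10], [0, 0, 0, 0.6, 6.8, 0.3, 10]]]}}

```text
time_s: 54.2
tcp_pos: [0.492, 0.3845, 0.0273]
ee_rot: [[0.268, -0.004, -0.963], [0.963, -0.0, 0.268], [-0.001, -1.0, 0.004]]
wrist_force: [0.5, 0.4, -1.4]
gripper_width: 0.251
```

Emit:
{"api": "step_arm", "payload": {"moves": [[[0, 0, 0, 0, 0.1, 0, 10], [0, 0, 0, 0, 0.2, 0, 10], [0, 0, 0, 0, 0.2, 0, 10], [0, 0, 0, 0, 0.2, 0, 34], [0, 0, 0, 0, 0.2, 0, 34]]]}}

```text
time_s: 54.62
tcp_pos: [0.493, 0.3859, 0.0279]
ee_rot: [[0.268, -0.001, -0.963], [0.963, 0.003, 0.268], [0.003, -1.0, 0.002]]
wrist_force: [-0.0, -0.6, 0.2]
gripper_width: 0.312
```

Emit:
{"api": "step_arm", "payload": {"moves": [[[0, 0, 0, 0, 0, 0, 34], [0, 0, 0, 0, 0, 0, 34], [0, 0, 0, 0, -2, 0, 34], [0, 0, 0, 0, -5, 0, 34], [0, 0, 0, 0, -9, 0, 46]]]}}

```text
time_s: 55.03
tcp_pos: [0.4914, 0.3838, 0.1151]
ee_rot: [[0.268, -0.007, -0.963], [0.963, -0.003, 0.268], [-0.005, -1.0, 0.006]]
wrist_force: [0.6, 0.7, -0.1]
gripper_width: 0.366
```

```bash
./q.sh 'c=cap("scene");crop(c,400,140,510,240,6,"b6");bars(cap("top"));to(RA,(.4615,-.2184,.11))'
```

```text
bar (195.1, 276.9) (15.3, 7.5) 14.0 [0.4483 0.3929 0.027 ]
bar (423.5, 271.0) (6.0, 15.0) 90.0 [ 0.4595 -0.2184  0.027 ]
bar (199.8, 261.3) (16.2, 7.6) 15.3 [0.4903 0.3813 0.027 ]
t 55.13 at [0.4963 0.3886 0.1246] F [0.2 0.2 0.3] g 0.421 j [ 53.  27.  -8.  -0. -54. -68.]
  rot [ 0.007 -0.269  0.013] ( 15.5 ) shift cm [-59.45   0.71 -12.8 ] | 60.81
```

View pics/b6.png

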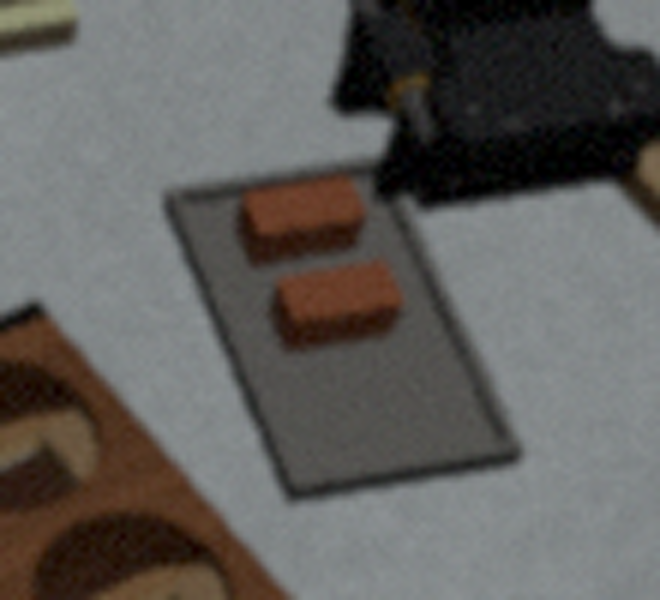

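Two in the dish, well apart. Third bar.

Emit:
{"api": "step_arm", "payload": {"moves": [[[0, -0.05, 0, -3.8, 0, -0.8, 46], [0, -0.1, 0, -7.6, 0, -1.6, 46], [0, -0.16, 0, -11.4, 0, -2.5, 46], [0, -0.22, 0, -15.2, 0, -3.3, 46], [0, -0.27, 0, -19, 0, -4.1, 46]]]}}

```text
time_s: 55.55
tcp_pos: [0.4811, 0.1897, 0.1169]
ee_rot: [[-0.002, -0.002, -1.0], [1.0, 0.002, -0.002], [0.002, -1.0, 0.002]]
wrist_force: [0.1, -0.3, -0.3]
gripper_width: 0.458
```

Emit:
{"api": "step_arm", "payload": {"moves": [[[0, 0, 0, -3.9, 0, 0.3, 46], [0, 0, 0, -7.8, 0, 0.6, 46], [0, 0, 0, -11.7, 0, 0.9, 46], [0, 0, 0, -15.6, 0, 1.2, 46], [0, 0, 0, -19.5, 0, 1.5, 46]]]}}

```text
time_s: 55.97
tcp_pos: [0.4659, -0.0054, 0.1167]
ee_rot: [[0.001, -0.001, -1.0], [1.0, 0.002, 0.001], [0.002, -1.0, 0.001]]
wrist_force: [1.2, 0.5, 0.4]
gripper_width: 0.459
```

```bash
./q.sh 'to(RA,(.4615,-.2190,.09))'
```

```text
t 55.97 at [ 0.4659 -0.0054  0.1167] F [1.2 0.5 0.4] g 0.459 j [ 19.  14. -30.  -0. -45. -19.]
  rot [-0.001 -0.001  0.002] ( 0.1 ) shift cm [-21.37   2.63   0.43] | 21.53
```

Emit:
{"api": "step_arm", "payload": {"moves": [[[0, 0, 0, -3.9, 0, 0.2, 46], [0, 0, 0, -7.8, 0, 0.4, 46], [0, 0, 0, -11.7, 0, 0.5, 46], [0, 0, 0, -15.6, 0, 0.5, 46], [0, 0, 0, -19.5, 0, 0.5, 46]]]}}

```text
time_s: 56.38
tcp_pos: [0.4608, -0.2006, 0.1164]
ee_rot: [[0.001, -0.001, -1.0], [1.0, 0.002, 0.001], [0.002, -1.0, 0.001]]
wrist_force: [1.8, 0.6, -1.0]
gripper_width: 0.457
```

Emit:
{"api": "step_arm", "payload": {"moves": [[[0, 0, 0, -2, 1, 0, 46], [0, 0, 0, -2, 2, 0, 46], [0, 0, 0, -2, 2, 0, 46], [0, 0, 0, -2, 2, 0, 46], [0, 0, 0, -2, 2, 0, 46]]]}}

```text
time_s: 56.8
tcp_pos: [0.4612, -0.2179, 0.0962]
ee_rot: [[-0.0, -0.002, -1.0], [1.0, 0.002, -0.0], [0.002, -1.0, 0.002]]
wrist_force: [-0.1, -0.0, -0.0]
gripper_width: 0.458
```

```bash
./q.sh 'to(RA,(.4615,-.2190,.0255));bars(cap("top"));c=cap("scene");crop(c,140,230,300,340,5,"b7")'
```

```text
t 56.8 at [ 0.4612 -0.2179  0.0962] F [-0.1 -0.  -0. ] g 0.458 j [ -7.  20. -26.  -0. -45.   7.]
  rot [-0.002  0.     0.002] ( 0.1 ) shift cm [-0.12  7.07 -0.05] | 7.07
bar (198.2, 283.6) (16.6, 7.6) 15.9 [0.4304 0.3843 0.027 ]
bar (199.6, 261.2) (16.7, 7.5) 15.3 [0.4906 0.3818 0.027 ]
```

View pics/b7.png

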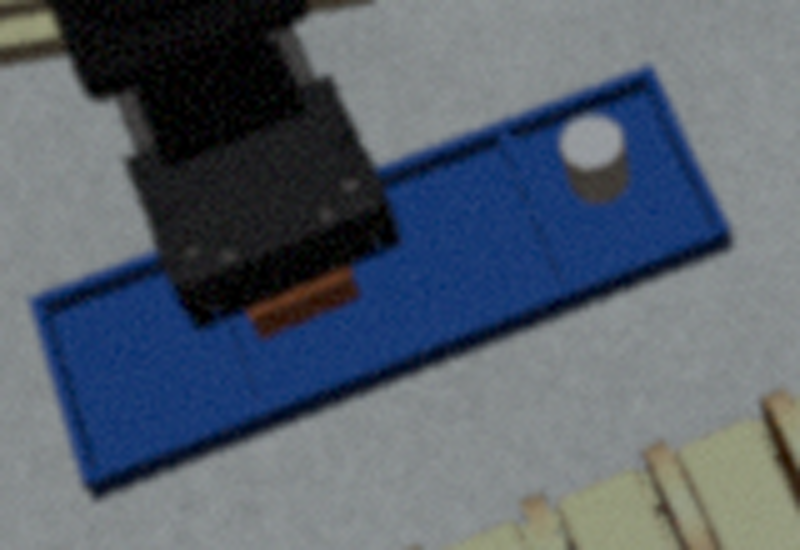

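Emit:
{"api": "step_arm", "payload": {"moves": [[[0, 0, 0, -0.1, 2, 0, 46], [0, 0, 0, -0.1, 4, 0, 46], [0, 0, 0, -0.1, 6, 0, 46], [0, 0, 0, -0.1, 7, 0, 46], [0, 0, 0, -0.1, 7, 0, 46]]]}}

```text
time_s: 57.32
tcp_pos: [0.4596, -0.2186, 0.0243]
ee_rot: [[0.0, -0.006, -1.0], [1.0, 0.003, 0.0], [0.003, -1.0, 0.006]]
wrist_force: [0.1, -0.1, -0.8]
gripper_width: 0.456
```

Emit:
{"api": "step_arm", "payload": {"moves": [[[0, 0, 0, 0, 0, 0, 46], [0, 0, 0, 0, 0, 0, 10], [0, 0, 0, 0, 0, 0, 10], [0, 0, 0, 0, 0, 0, 10], [0, 0, 0, 0, 0, 0, 10]]]}}

```text
time_s: 57.73
tcp_pos: [0.4612, -0.2196, 0.0267]
ee_rot: [[0.001, -0.001, -1.0], [1.0, 0.002, 0.001], [0.002, -1.0, 0.001]]
wrist_force: [-0.7, -0.7, 3.5]
gripper_width: 0.246
```

Emit:
{"api": "step_arm", "payload": {"moves": [[[0, 0, 0, 0, 0, 0, 10], [0, 0, 0, 0, 0, 0, 10], [0, 0, 0, 0, -2, 0, 10], [0, 0, 0, 0, -5, 0, 10], [0, 0, 0, 0, -9, 0, 10]]]}}

```text
time_s: 58.15
tcp_pos: [0.4586, -0.2192, 0.1143]
ee_rot: [[0.002, -0.01, -1.0], [1.0, 0.004, 0.002], [0.004, -1.0, 0.01]]
wrist_force: [0.6, -1.1, -0.8]
gripper_width: 0.252
```

```bash
./q.sh 'to(RD,dp(.044,.11));bars(cap("top"));c=cap("scene");crop(c,400,140,510,240,6,"b8");c=cap("top");crop(c,160,220,260,300,6,"b8t")'
```

```text
t 58.15 at [ 0.4586 -0.2192  0.1143] F [ 0.6 -1.1 -0.8] g 0.252 j [ -7.  18. -25.  -0. -48.   7.]
  rot [-0.01   0.27   0.002] ( 15.5 ) shift cm [59.33  0.57 -7.61] | 59.82
bar (198.2, 283.6) (16.6, 7.6) 15.9 [0.4304 0.3843 0.027 ]
bar (199.6, 261.2) (16.7, 7.6) 15.3 [0.4905 0.3818 0.027 ]
```

View pics/b8.png

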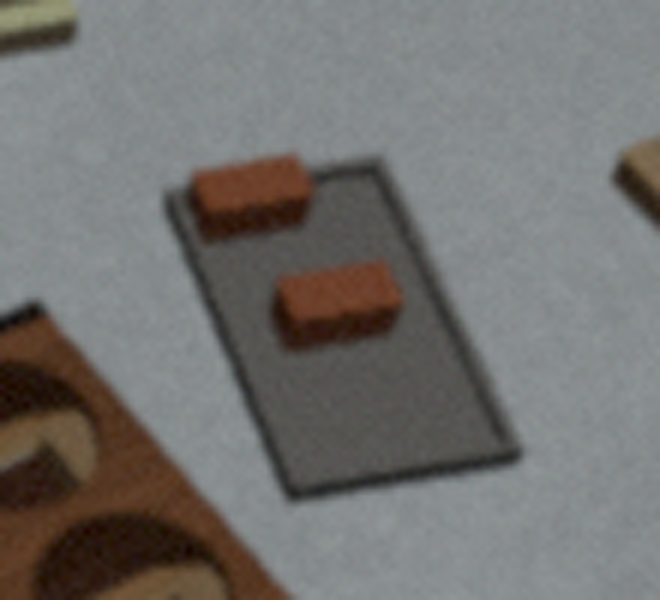

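View pics/b8t.png

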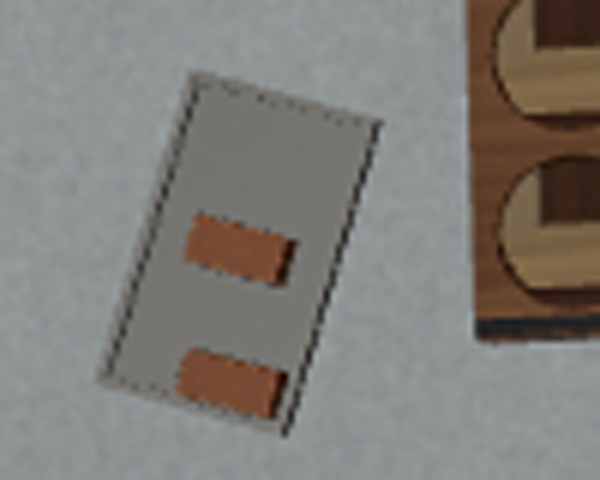

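```bash
./q.sh '
ct=optics.capture("top");cs=optics.capture("scene")
def tri(a,b):
    (o1,d1),(o2,d2)=ray(ct,*a),ray(cs,*b)
    t=np.linalg.lstsq(np.stack([d1,-d2],1),o2-o1,rcond=None)[0]
    p,q=o1+d1*t[0],o2+d2*t[1]; return ((p+q)/2).round(4),(p-q).round(4)
s=lambda u,v:(400+u/6-.42,140+v/6-.42)
print(tri((198.2,283.6),s(251,181)),tri((199.6,261.2),s(338,290)))'
```

```text
(array([0.4309, 0.3858, 0.0244]), array([-0.0009, -0.0016, -0.0004])) (array([0.4914, 0.3835, 0.024 ]), array([-0.0011, -0.0018, -0.0006]))
```

Emit:
{"api": "step_arm", "payload": {"moves": [[[0, 0.05, 0, 3.9, 0, -0.5, 10], [0, 0.1, 0, 7.8, 0, -1, 10], [0, 0.15, 0, 11.7, 0, -1.5, 10], [0, 0.21, 0, 15.6, 0, -2, 10], [0, 0.27, 0, 19.5, 0, -2.5, 10]]]}}

```text
time_s: 58.82
tcp_pos: [0.4848, -0.0234, 0.1145]
ee_rot: [[0.272, -0.006, -0.962], [0.962, 0.001, 0.272], [-0.001, -1.0, 0.006]]
wrist_force: [1.2, 0.6, -0.5]
gripper_width: 0.248
```

Emit:
{"api": "step_arm", "payload": {"moves": [[[0, 0, 0, 3.8, 0, 0.6, 10], [0, 0, 0, 7.6, 0, 1.1, 10], [0, 0, 0, 11.4, 0, 1.6, 10], [0, 0, 0, 15.2, 0, 2.2, 10], [0, 0, 0, 19, 0, 2.7, 10]]]}}

```text
time_s: 59.23
tcp_pos: [0.5097, 0.1669, 0.1146]
ee_rot: [[0.268, -0.006, -0.963], [0.963, -0.0, 0.268], [-0.002, -1.0, 0.006]]
wrist_force: [0.9, -0.6, -0.2]
gripper_width: 0.247
```

```bash
./q.sh 'to(RD,dp(.044,.09))'
```

```text
t 59.23 at [0.5097 0.1669 0.1146] F [ 0.9 -0.6 -0.2] g 0.247 j [ 35.  21. -21.  -0. -49. -51.]
  rot [-0.006  0.001 -0.002] ( 0.3 ) shift cm [20.66  2.44  3.02] | 21.02
```

Emit:
{"api": "step_arm", "payload": {"moves": [[[0, 0, 0, 3.8, 0, 0.6, 10], [0, 0, 0, 7.6, 0, 1.1, 10], [0, 0, 0, 11.4, 0, 1.6, 10], [0, 0, 0, 15.2, 0, 2.2, 10], [0, 0, 0, 19, 0.5, 2.8, 10]]]}}

```text
time_s: 59.65
tcp_pos: [0.5345, 0.3576, 0.1103]
ee_rot: [[0.268, -0.004, -0.963], [0.963, 0.0, 0.268], [-0.001, -1.0, 0.004]]
wrist_force: [0.2, -0.3, -0.2]
gripper_width: 0.246
```

Emit:
{"api": "step_arm", "payload": {"moves": [[[0, 0, 0, 1.6, 0.5, 0.2, 10], [0, 0, 0, 1.6, 1.5, 0.2, 10], [0, 0, 0, 1.6, 1.5, 0.2, 10], [0, 0, 0, 1.6, 1.5, 0.2, 10], [0, 0, 0, 1.6, 1.5, 0.2, 10]]]}}

```text
time_s: 60.07
tcp_pos: [0.5371, 0.3704, 0.0962]
ee_rot: [[0.269, -0.004, -0.963], [0.963, 0.0, 0.269], [-0.001, -1.0, 0.004]]
wrist_force: [0.4, -0.5, -0.5]
gripper_width: 0.252
```

```bash
./q.sh 'to(RD,dp(.044,.0265))'
```

```text
t 60.07 at [0.5371 0.3704 0.0962] F [ 0.4 -0.5 -0.5] g 0.252 j [ 49.  31.  -5.  -0. -54. -64.]
  rot [-0.004 -0.    -0.001] ( 0.2 ) shift cm [0.31 6.97 0.19] | 6.98
```

Emit:
{"api": "step_arm", "payload": {"moves": [[[0, 0, 0, 0.2, 2, 0.1, 10], [0, 0, 0, 0.2, 4, 0.1, 10], [0, 0, 0, 0.2, 5.5, 0.1, 10], [0, 0, 0, 0.2, 6.5, 0.1, 10], [0, 0, 0, 0.2, 6.8, 0.1, 10]]]}}

```text
time_s: 60.48
tcp_pos: [0.5363, 0.3727, 0.0275]
ee_rot: [[0.269, -0.004, -0.963], [0.963, -0.0, 0.269], [-0.001, -1.0, 0.004]]
wrist_force: [0.2, 1.0, -0.4]
gripper_width: 0.248
```

Emit:
{"api": "step_arm", "payload": {"moves": [[[0, 0, 0, 0, 0.1, 0, 10], [0, 0, 0, 0, 0.2, 0, 10], [0, 0, 0, 0, 0.2, 0, 10], [0, 0, 0, 0, 0.2, 0, 34], [0, 0, 0, 0, 0.2, 0, 34]]]}}

```text
time_s: 60.9
tcp_pos: [0.5372, 0.3749, 0.0278]
ee_rot: [[0.268, -0.001, -0.963], [0.963, 0.003, 0.268], [0.003, -1.0, 0.002]]
wrist_force: [0.6, -0.8, -0.6]
gripper_width: 0.308
```

Emit:
{"api": "step_arm", "payload": {"moves": [[[0, 0, 0, 0, 0, 0, 34], [0, 0, 0, 0, 0, 0, 34], [0, 0, 0, 0, -2, 0, 34], [0, 0, 0, 0, -5, 0, 34], [0, 0, 0, 0, -9, 0, 34]]]}}

```text
time_s: 61.32
tcp_pos: [0.5354, 0.3729, 0.1147]
ee_rot: [[0.268, -0.008, -0.963], [0.963, -0.003, 0.268], [-0.005, -1.0, 0.006]]
wrist_force: [1.2, 0.9, -1.2]
gripper_width: 0.341
```

Emit:
{"api": "step_arm", "payload": {"moves": [[[0, 0, 0, 0, -4, 0, 34], [0, 0, 0, 0, -8, 0, 34], [0, 0, 0, 3, -10, 3, 34], [0, 0, 0, 6, -10, 6, 34], [0, 0, 0, 6, -10, 6, 34]]]}}

```text
time_s: 61.73
tcp_pos: [0.4937, 0.4528, 0.2198]
ee_rot: [[0.264, 0.001, -0.964], [0.964, 0.008, 0.264], [0.008, -1.0, 0.001]]
wrist_force: [0.0, -0.3, -1.4]
gripper_width: 0.343
```

```bash
./q.sh 'print(r.sense()["tcp_pos"]);c=cap("scene","end_s");crop(c,190,150,510,390,2.5,"e1");c=cap("top","end_t");bars(c)'
```

```text
[0.49367011 0.45281946 0.21976414]
bar (198.2, 283.6) (16.6, 7.6) 15.9 [0.4304 0.3843 0.027 ]
bar (199.6, 261.2) (16.7, 7.5) 15.3 [0.4906 0.3818 0.027 ]
bar (203.7, 244.9) (16.7, 7.6) 15.3 [0.5347 0.3717 0.027 ]
```

View pics/end_s.png

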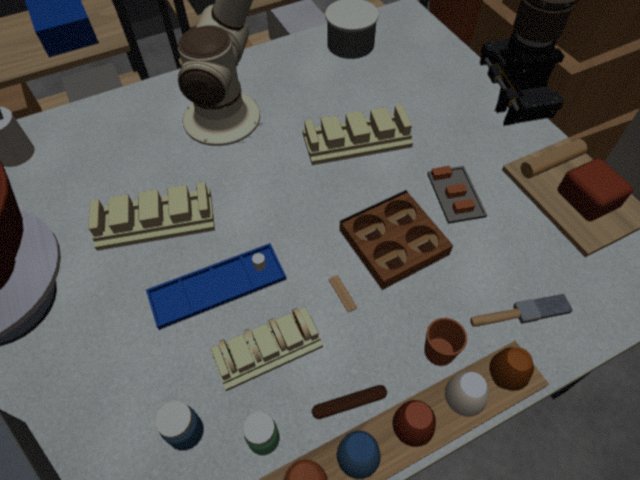

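View pics/end_t.png

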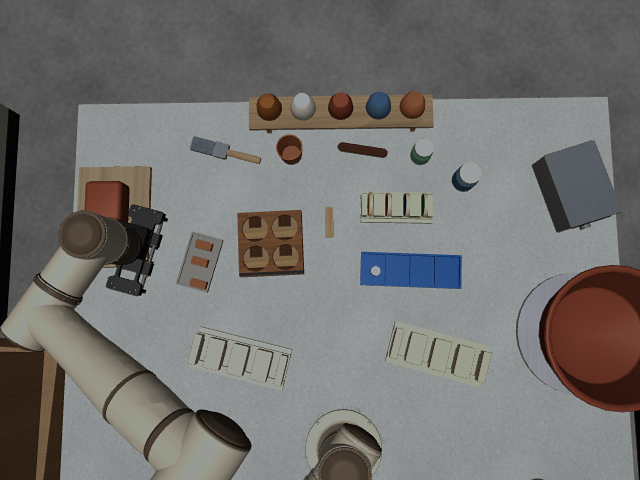

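View pics/e1.png

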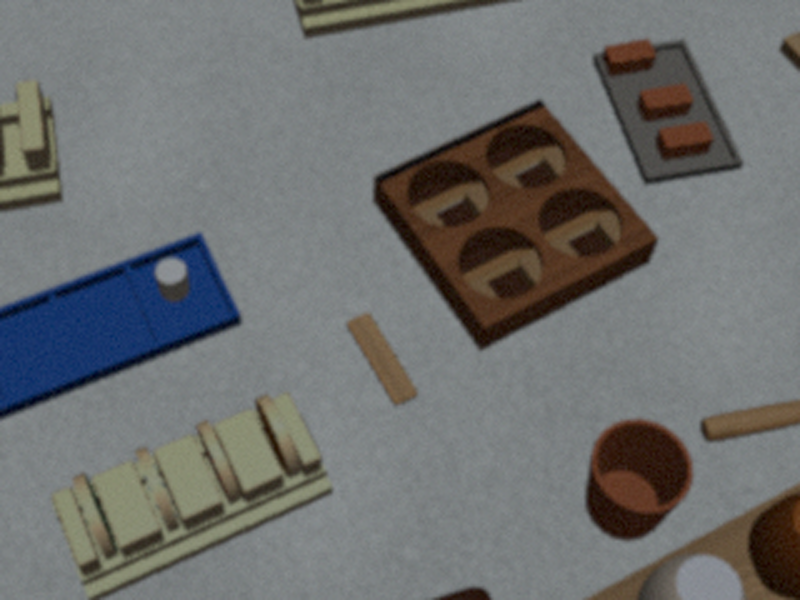

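```bash
./q.sh 'c=cap("scene");crop(c,425,160,490,225,9,"e2");c=cap("top");crop(c,170,225,232,300,8,"e2t");crop(c,350,185,445,230,8,"e3t")'
```

```text
(no output)
```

View pics/e2.png

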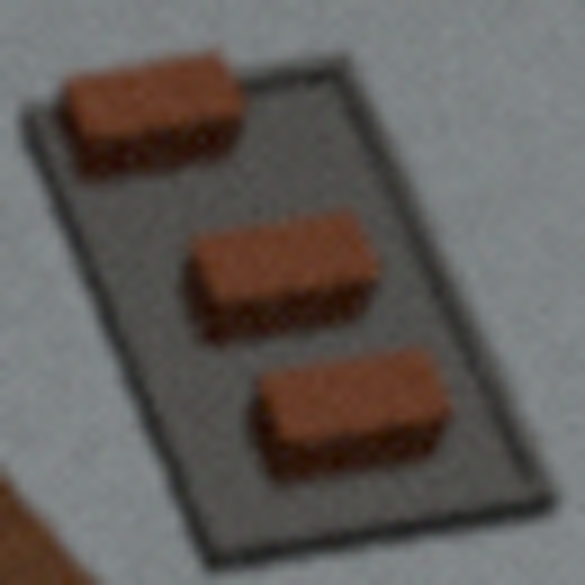

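View pics/e2t.png

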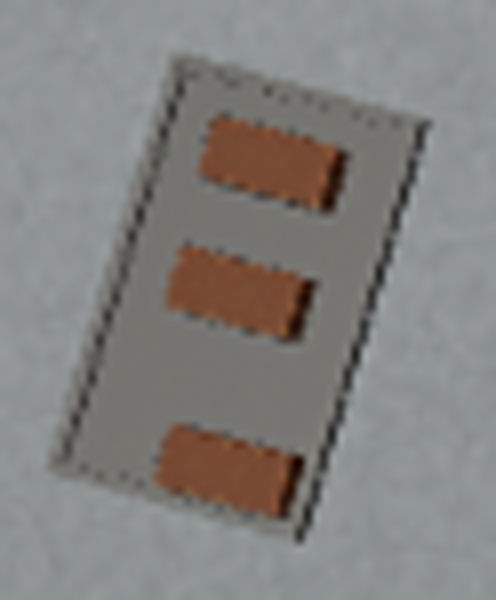

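View pics/e3t.png

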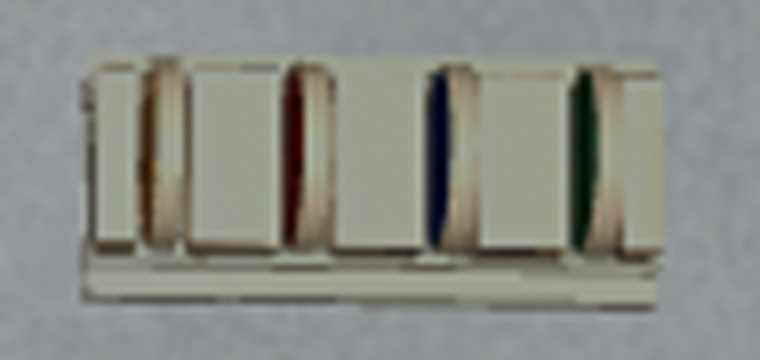

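```bash
python3 -c "
from station import r
s=r.sense();print(s['time_s'],s['wrist_force'],s['tcp_pos']);print(r.finish_job())"
```

```text
61.9333 [0.63041598 0.7405862  0.07391217] [0.49518907 0.4473925  0.21634081]
the job is handed in; nothing more can be done
None
```

The job is handed in at about 62 s, with every disc and bar placed. All four discs (green, blue, red, amber) were rocked up, gripped by the raised edge and stood in slots 1 to 4 of the smallest cream setter. Each was pressed home with 10–13 N at the expected height, about 45 mm to the disc's centre. The three witness bars then went into the grey dish.

**Last checks:**
- The final pictures show all four discs upright in separate slots and the tray empty.
- The white post is still in the bin, and nothing else on the table looks moved.
- The arm was clear of everything, with under 1 N on the wrist.

**Knocked bar:** the first bar was knocked about 2 cm after I placed it, and it now lies against the dish's end wall. By two-view measurement its top is within 0.5 mm of its neighbour's, so I judged it flat on the floor and left it there.

**Camera disagreement:** the two cameras differed by 2–4 mm in x. I averaged them, and every grasp and placing fitted.

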